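# Seat a plaster cast's mandrel in the bench holder and clamp it

## Task

The shorter of the two plaster casts in the wooden rack is next to be filed: lift it out and lower its steel mandrel into the upright socket of the bench holder. Turn it until you feel its slotted end drop over the cross pin hidden at the bottom and its collar sits fully down on the rim; only then swing the hinged clamp completely shut over the collar and let go. Leave the tall cast, the pen and the sanding block where they are.

Things in the scene. Friction and masses are not known exactly. Their poses are not given: they have to be found in the camera images.
- short_cast: workpiece, 0.55 to 0.9 kg: plaster cylinder 67 mm wide, 120 mm tall on an upright steel mandrel; starts in one hole of the rack, collar on its top. Origin: centre of the underside of the mandrel's collar, z up. Collar: disc 48 mm wide, z 0 to 6 mm; bare neck 22 mm wide, z 6 to 32; plaster z 32 to 152 (grasp it across, near the top); below the collar a round shaft 22 mm wide, 50 mm long
- mandrel_foot (a point): centre of the mandrel's lower end, 50 mm below the short cast's origin. Its last 13 mm has a slot 10 mm wide cut straight through along the short cast's x axis, open downward, alike after a half turn: the only fit for the cross pin
- tall_cast: bystander: the same kind of mandrel with plaster 70 mm wide reaching z 32 to 187 mm above its origin (centre of the collar's underside); stands in the rack's other hole
- rack: fixed beech block 95 mm (x) by 250 mm (y) by 60 mm tall, origin at the centre of its underside; two holes 27 mm wide and 55 mm deep at y = -65 and +65 mm; its top is level with the holder's rim
- holder: fixed grey bench holder. Origin: centre of the underside of its foot plate (130 mm along x, 150 mm along y, 10 mm thick), on the socket's axis. The socket is an upright round post 60 mm wide, 60 mm tall, with a straight bore 25 mm wide whose mouth is countersunk to 37 mm (6 mm deep). High over it (above z 0.66 m, x 0.51 to 0.65, y -0.46 to -0.18) hang the joints of the extraction arm
- cross_pin (a point): on the bore's axis, top of the level cross pin, 7 mm thick, 40 mm below the rim. Its stiff swivel sleeve (gives only at 1.2 N m) was left anywhere within 0.7 rad either side of the holder's x axis; the point does not tell where. Slot not within about 0.2 rad of the pin: the mandrel stops on it, collar 10 mm above the rim. Slot in line: it drops over the pin, collar on the rim
- socket_rim (a point): centre of the socket's rim, 60 mm above the bench: the short cast's origin belongs exactly here when it is fully down; axes as the holder's
- clamp (a joint): angle of the hinged clamp, rad: 0 shut against its stop; 0.85 to 1.1 at the start, open to the holder's -x side. A level forked steel bar 10 mm thick, underside 67.5 mm above the bench: it passes 1.5 mm over the collar and round the neck only if the collar is down on the rim. Seen from above it shuts counter-clockwise; it stays where left; 1 to 2 N at the knob moves it
- clamp_hinge (a point): point on the clamp's upright hinge axis, 55 mm from the socket's axis along the holder's +y
- clamp_knob (a point): on the clamp's upright black knob, 25 mm wide, from 21 mm below to 15 mm above this point, on an upright steel stem 11 mm wide rising from the bar; 171 mm from the hinge axis, 144 mm above the bench. Shut, it stands 22 mm along -x and 115 mm along -y of the holder from the socket's axis. z up
- marker_pen: bystander: pen lying on the bench, 136 mm long, 16 mm thick
- sanding_block: bystander: block 62 by 100 by 34 mm

How it is judged:
By the outcome, as a careful person would: the job done as asked, in the order asked, and still so for the second after the job is handed in, with the robot touching nothing.
It also fails if it takes over 58 s, if anything falls off the work surface, if the arm or the gripper's body presses on something with over 40 N, if the wrist force passes 120 N, or if a joint passes its speed limit or range.

## Robot

A 7-joint arm with a two-finger parallel gripper is mounted at the origin on a cart in front of the work surface, level with it; the furniture and walls round the work are solid. World frame = base frame: x ahead of the robot, y to its left, z up, the work surface at z = 0. Lengths are in m, angles in rad, forces in N, time in s.
With the tool pointing down it reaches from about 0.4 to 0.875 m from the base axis. Payload 19.3 kg.
Tool frame: the origin (TCP) lies at the very end of the fingers, on their centre line; the grasp point (between the pads) lies 19 mm behind it; z points along the fingers, y is the direction in which the jaws open and shut (so a half turn about z gives the same grasp; the last joint's range is limited). The gripper opens to 85 mm and grips with 20 to 120 N. Pads are 22 mm wide; open, the fingers measure 114 mm over their backs; the gripper's body (76 mm by 85 mm) begins 54 mm behind the grasp point. The pads swing forward as they close: fully open they stand 13 mm farther back than shut.
Start: joints at [1.268, 0.521, -0.036, 1.599, 0.021, 1.021, -0.113], TCP at [0.144, -0.608, 0.231] pointing down, gripper open.
Joint ranges: [-2.91, 2.91], [-0.3, 2.13], [-1.5, 1.42], [0.17, 2.43], [-1.26, 4.41], [0.16, 1.93], [-2.52, 2.52]. Speed limits (rad/s): [1.89, 1.89, 2.39, 2.39, 3.01, 3.01, 3.01].

## Interface

Orientations are given as [roll, pitch, yaw] about the fixed x, y, z axes, in that order (R = Rz(yaw) Ry(pitch) Rx(roll)).
In Python, from workcell import bot gives the robot as it stands.
- The arm moves only by the tool apply_moves, never from a script. Its argument "commands" is a list of rows, each an object with "travel": the shift along the tool's x, y, z in m, a list of three; "twist": the turn, a rotation vector about the tool's x, y, z in degrees, a list of three; "claw": the finger opening in m, from 0 to 0.0854. A call has 1 to 10 rows; each row is the pose to reach, as a shift and turn from the pose commanded when the call began, along the tool's axes at that moment; what a row does not reach only later rows make up. A row lasts 1/10 s, in which the tool goes at most 50 mm and 8.59 degrees, less where a joint would pass 70% of its speed; a pose out of reach is approached as far as the arm can. A call with a gripper value outside its range is refused whole. The fingers move at their own pace and stop on an object; "force" is the grip in N (left out, the last holds). Time passes only in rows, so rows that repeat a pose let the fingers close. It gives the time, the measured TCP pose, the force and the opening at its end, in the units of the state.
- bot.observe(): the state, without advancing time (a new reading comes with each control period).
- bot.grab_frame(name): name is "side" or "top"; returns a dict with "frame" (384x512x3 uint8, blue, green, red), "fx", "fy", "cx", "cy" (pixels), "dist" ([k1, k2, p1, p2, k3] as OpenCV has them; the pictures are not rectified), "pose" (4x4, takes a point from camera to world coordinates). Camera axes: x right, y up, looking along -z (the intrinsics and any distortion apply to the point x, -y, -z); pixel columns grow to the right and rows downward; lengths in m; the calibration is good to about 2 mm. A picture is of the moment at which its call begins. There is no depth.
- bot.job_done(): hands the job in, once; it reports no verdict.
The state is a dict: "clock": time; "qpos": joint angles; "qd": joint speeds; "joint_efforts": joint torques, N m; "position": TCP position; "tool_rot": TCP orientation; "force": force on the tool from outside, world axes, zero at the start; "moment": the same for the moment, N m; "grip_width": finger opening in m.
Only numpy, scipy, OpenCV 4.12 (cv2) and the standard library are available. Lean on these libraries where they do the work, as an engineer would, in place of code of your own. Each camera call takes 0.05 s, during which the arm holds its last target.

## Working session

There is one attempt and no reset: what is moved stays moved. The work goes in short steps, Python scripts to look and compute and a tool call to move; the robot and the scene stay as the last step left them, time stands still between calls to the robot, and variables do not carry over. Pictures are saved under pics/ and viewed, and the job is handed in when it is done.

Besides the shell and the picture viewer there is one more tool, called by a JSON object that holds its "name" and its "arguments". apply_moves: Moves the arm, as the interface text tells. Its arguments: {"type":"object","properties":{"commands":{"type":"array"},"force":{"type":"number"}},"required":["commands"]}

```bash
ls; mkdir -p pics; python3 - <<'E'
from workcell import bot
import cv2,pickle
print(bot.observe())
for n in("side","top"):
    d=bot.grab_frame(n); cv2.imwrite(f"pics/{n}0.png",d["frame"]); pickle.dump(d,open(f"{n}0.pkl","wb"))
    print(n,{k:v for k,v in d.items() if k!="frame"})
E
```

```text
pics
{'clock': 0.0, 'qpos': array([ 1.26778029,  0.52201173, -0.0362964 ,  1.60001261,  0.02118802,
        1.02108297, -0.11279654]), 'qd': array([-6.06343404e-05,  1.90226308e-03, -1.26970497e-03,  1.09935504e-03,
       -5.83250811e-04,  1.43074410e-03, -5.26648789e-04]), 'joint_efforts': array([-7.05337370e-04, -9.27112269e+01,  1.97973333e+00, -3.69933987e+01,
        1.79147412e-02,  8.19003879e-03,  1.21277512e-05]), 'position': array([ 0.14407089, -0.60782163,  0.23072585]), 'tool_rot': array([-3.14046579e+00,  8.56775284e-05,  2.32776504e-01]), 'force': array([0.18607119, 0.28924559, 0.11991317]), 'moment': array([-0.01352904,  0.00849513, -0.02310726]), 'grip_width': 0.08543173582462245}
side {'fx': 431.62836260300884, 'fy': 431.62836260300884, 'cx': 260.3134106491101, 'cy': 194.78676571808526, 'dist': array([-0.14678887,  0.        ,  0.        ,  0.        ,  0.        ]), 'pose': array([[-0.80711414,  0.30482223, -0.5056186 , -0.02510728],
       [-0.59039279, -0.41415068,  0.69275938,  0.59131458],
       [ 0.00176617,  0.85764947,  0.51423172,  0.63880638],
       [ 0.        ,  0.        ,  0.        ,  1.        ]])}
top {'fx': 495.4877322591184, 'fy': 495.4877322591184, 'cx': 255.83261391699557, 'cy': 192.53382082084343, 'dist': array([-0.21141908,  0.        ,  0.        ,  0.        ,  0.        ]), 'pose': array([[ 0.39376004,  0.89078478, -0.22683806,  0.15729921],
       [-0.91919953,  0.38292545, -0.09187118, -0.25771585],
       [ 0.00502462,  0.24468464,  0.9695897 ,  1.48184977],
       [ 0.        ,  0.        ,  0.        ,  1.        ]])}
```

View pics/side0.png

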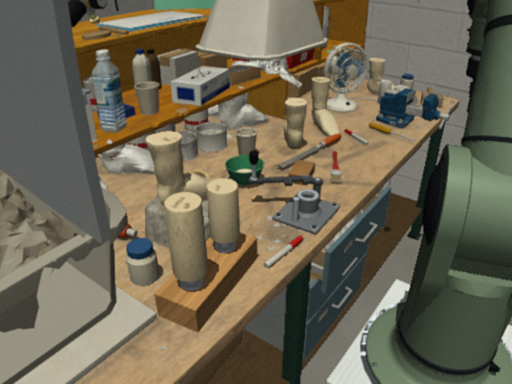

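View pics/top0.png

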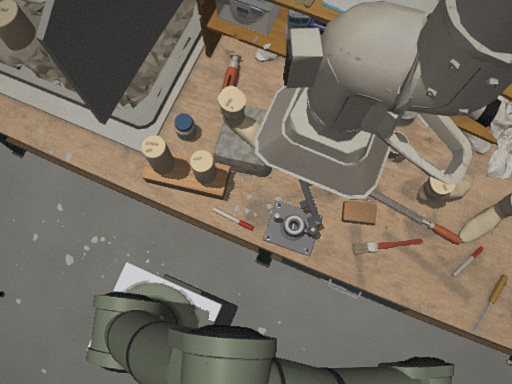

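The side view shows the rack (tall cast nearer the camera at (187,240), short at (223,212)), the holder socket at (311,200) and the knob at (253,157). The top view shows the rack at (187,178), short cast top at (203,158), and socket at (294,226). I'll zoom in.

```bash
cat > h.py <<'E'
import numpy as np,cv2,pickle
def load(n): return pickle.load(open(n+".pkl","rb"))
def K(d): return np.array([[d["fx"],0,d["cx"]],[0,d["fy"],d["cy"]],[0,0,1.]])
def onz(d,uv,z):
    uv=np.array(uv,float).reshape(-1,1,2); n=cv2.undistortPoints(uv,K(d),d["dist"]).reshape(-1,2)
    r=np.c_[n[:,0],-n[:,1],-np.ones(len(n))]@d["pose"][:3,:3].T; o=d["pose"][:3,3]
    return o+r*((z-o[2])/r[:,2])[:,None]
def proj(d,P):
    P=np.array(P,float).reshape(-1,3); c=(P-d["pose"][:3,3])@d["pose"][:3,:3]
    c=c*[1,-1,-1]
    return cv2.projectPoints(c.reshape(-1,1,3),np.zeros(3),np.zeros(3),K(d),d["dist"])[0].reshape(-1,2)
def crop(d,x,y,w,h,s,out,pts=None):
    im=d["frame"][y:y+h,x:x+w]; im=cv2.resize(im,None,fx=s,fy=s,interpolation=cv2.INTER_CUBIC)
    if pts is not None:
        for p in pts: cv2.circle(im,(int((p[0]-x+.5)*s),int((p[1]-y+.5)*s)),2,(255,0,255),-1)
    for k in range(0,w,10): cv2.line(im,(int(k*s),0),(int(k*s),6 if k%50 else 14),(0,255,255),1)
    for k in range(0,h,10): cv2.line(im,(0,int(k*s)),(6 if k%50 else 14,int(k*s)),(0,255,255),1)
    cv2.imwrite("pics/"+out,im)
def circ(c,r,z): 
    t=np.linspace(0,2*np.pi,40); return np.c_[c[0]+r*np.cos(t),c[1]+r*np.sin(t),z+0*t]
E
python3 - <<'E'
from h import *
t=load("top0");s=load("side0")
crop(t,130,130,200,140,4,"t1.png"); crop(s,150,140,200,150,4,"s1.png")
print(onz(t,[203,157],.212),onz(t,[155,148],.247),onz(t,[293.5,226],.06))
E
```

```text
[[0.48900326 0.03262732 0.212     ]] [[0.45256243 0.15339144 0.247     ]] [[ 0.44078392 -0.26360268  0.06      ]]
```

View pics/t1.png

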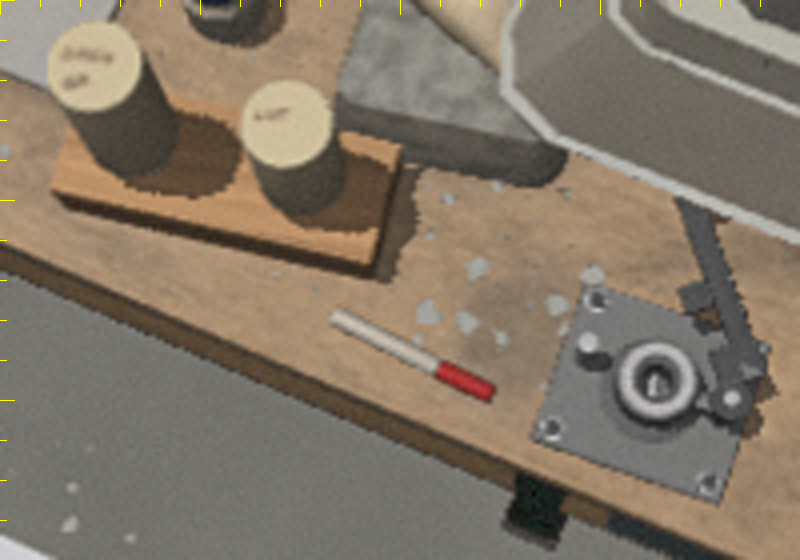

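View pics/s1.png

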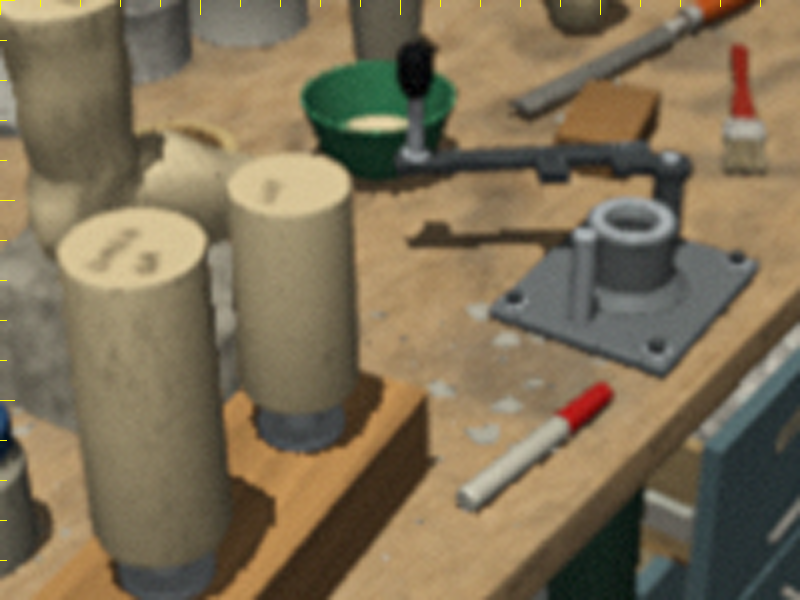

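```bash
cat > m1.py <<'E'
from h import *
t=load("top0");s=load("side0")
z2p=lambda zs,x0,y0:(np.array(zs,float)+.5)/4-.5+[x0,y0]
T=lambda *a:z2p(a,130,130); S=lambda *a:z2p(a,150,140)
sc=onz(t,T([288,125]),.212)[0]; ss=onz(s,S([290,186]),.212)[0]
tc=onz(t,T([95,66]),.247)[0]; st=onz(s,S([132,248]),.247)[0]
print("short",sc,ss,"tall",tc,st)
so=onz(t,T([655,380]),.06)[0]; sso=onz(s,S([632,221]),.06)[0]
print("sock",so,sso)
print("plate",onz(t,T([590,288],[535,437],[722,502]),.01), onz(s,S([492,310],[663,374],[758,262]),.01))
print("hinge",onz(t,T([731,398]),.085),onz(s,S([672,160]),.085))
print("knob",onz(s,S([415,70]),.144))
for nm,d,f,c in(("t2.png",t,(130,130,200,140),1),("s2.png",s,(150,140,200,150),1)):
    crop(d,*f,4,nm,np.r_[proj(d,circ(sc,.0335,.212)),proj(d,circ(tc,.035,.247)),proj(d,circ(so,.03,.06))])
E
python3 m1.py
```

```text
short [0.47756857 0.03142925 0.212     ] [0.47560093 0.03433822 0.212     ] tall [0.45559279 0.15981083 0.247     ] [0.45462785 0.16154421 0.247     ]
sock [ 0.44441539 -0.26172231  0.06      ] [ 0.44419546 -0.26134263  0.06      ]
plate [[ 0.50100276 -0.18921639  0.01      ]
 [ 0.37882747 -0.19547143  0.01      ]
 [ 0.38840838 -0.34324612  0.01      ]] [[ 0.50037195 -0.18335247  0.01      ]
 [ 0.37437207 -0.18761678  0.01      ]
 [ 0.38679766 -0.33931384  0.01      ]]
hinge [[ 0.4486615  -0.31690338  0.085     ]] [[ 0.44296109 -0.30839987  0.085     ]]
knob [[ 0.58896577 -0.21895193  0.144     ]]
```

```bash
sleep 1
```

```text
(no output)
```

View pics/t2.png

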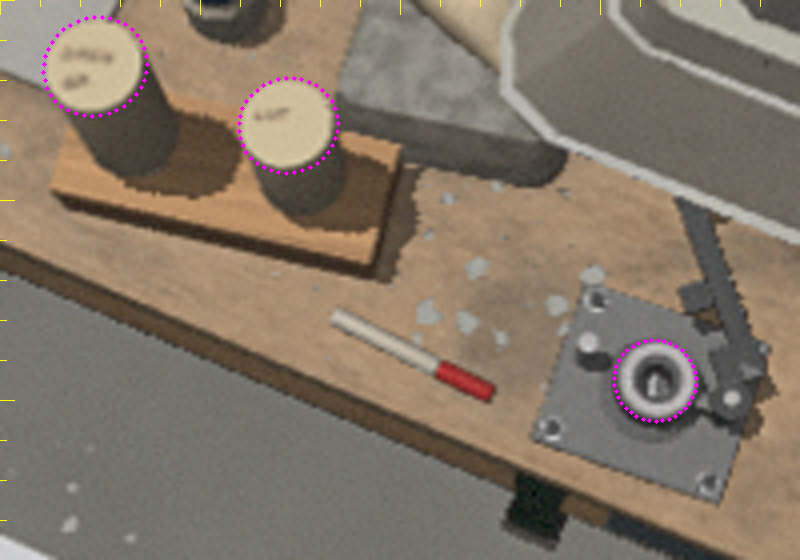

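View pics/s2.png

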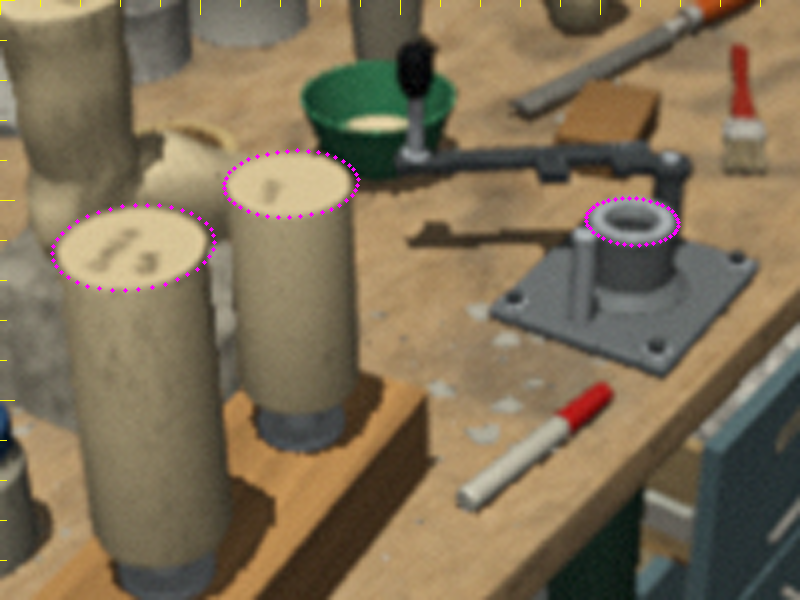

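```bash
python3 - <<'E'
from h import *
t=load("top0");s=load("side0")
for z in(.3,.4,.5,.6,.7,.8):print(z,onz(t,[[256,152],[375,197],[390,150]],z).round(3)[:,:2].tolist(),onz(s,[[197,48],[270,66],[328,45]],z).round(3)[:,:2].tolist())
E
```

```text
0.3 [[0.531, -0.105], [0.54, -0.423], [0.673, -0.418]] [[1.121, -0.579], [0.745, -0.514], [0.758, -0.92]]
0.4 [[0.499, -0.118], [0.508, -0.409], [0.629, -0.404]] [[0.783, -0.234], [0.518, -0.188], [0.527, -0.474]]
0.5 [[0.467, -0.131], [0.476, -0.395], [0.586, -0.39]] [[0.444, 0.112], [0.291, 0.138], [0.296, -0.028]]
0.6 [[0.436, -0.144], [0.443, -0.381], [0.542, -0.377]] [[0.106, 0.457], [0.063, 0.465], [0.065, 0.418]]
0.7 [[0.404, -0.156], [0.411, -0.367], [0.499, -0.363]] [[-0.232, 0.803], [-0.164, 0.791], [-0.167, 0.864]]
0.8 [[0.373, -0.169], [0.378, -0.353], [0.455, -0.35]] [[-0.57, 1.148], [-0.392, 1.117], [-0.398, 1.31]]
```

```bash
python3 - <<'E'
from h import *
t=load("top0");s=load("side0")
crop(s,180,0,160,110,5,"s3.png");crop(t,200,0,250,210,3,"t3.png")
E
```

```text
(no output)
```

View pics/s3.png

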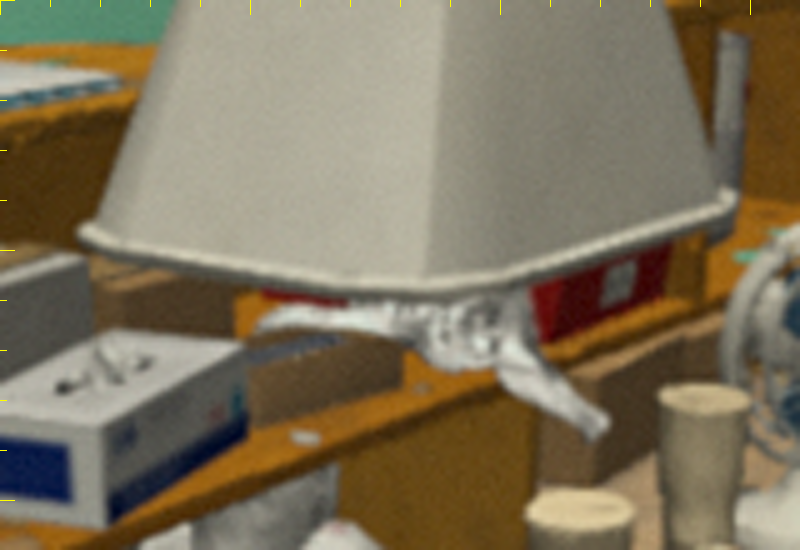

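View pics/t3.png

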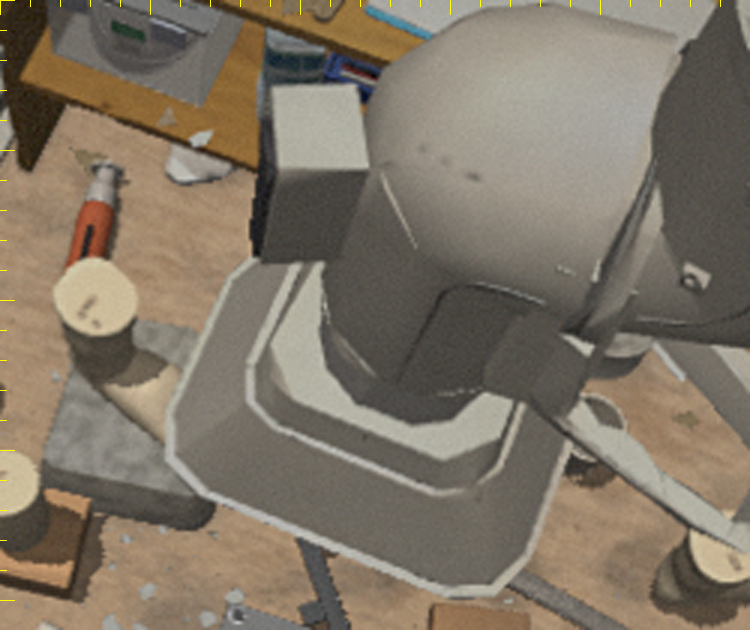

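```bash
python3 - <<'E'
from h import *
t=load("top0");s=load("side0")
im=cv2.resize(t["frame"],None,fx=1.56,fy=1.56); cv2.imwrite("pics/t4.png",im)
print(proj(t,[[.144,-.608,.231],[.144,-.608,.3],[.144,-.608,.4],[.144,-.608,.5],[0,0,0],[0,0,.4],[0,0,.8]]))
# hood triangulation
from scipy.optimize import least_squares
for a,b in(([256,152],[266,57]),([262,166],[266,57]),([375,197],[325,40]),([358,197],[326,38])):
    r=least_squares(lambda X:np.r_[proj(t,X)[0]-a,proj(s,X)[0]-b],[.5,-.2,.4]);print(a,b,r.x.round(3),r.fun.round(1))
E
```

```text
[[380.47128476 374.01352882]
 [387.68819815 377.14502638]
 [399.676378   382.29869166]
 [413.9086517  388.33390706]
 [152.17207232 329.27608714]
 [115.76964395 333.46197577]
 [ 40.70836501 340.76669958]]
[256, 152] [266, 57] [ 0.485 -0.124  0.437] [ 0.1  1.  -0.9 -0.3]
[262, 166] [266, 57] [ 0.479 -0.139  0.43 ] [-0.8 -6.9  6.1  2.1]
[375, 197] [325, 40] [ 0.5   -0.405  0.427] [-0.  -0.3  0.3  0.1]
[358, 197] [326, 38] [ 0.48  -0.368  0.44 ] [ 0.   0.2 -0.2 -0.1]
```

View pics/t4.png

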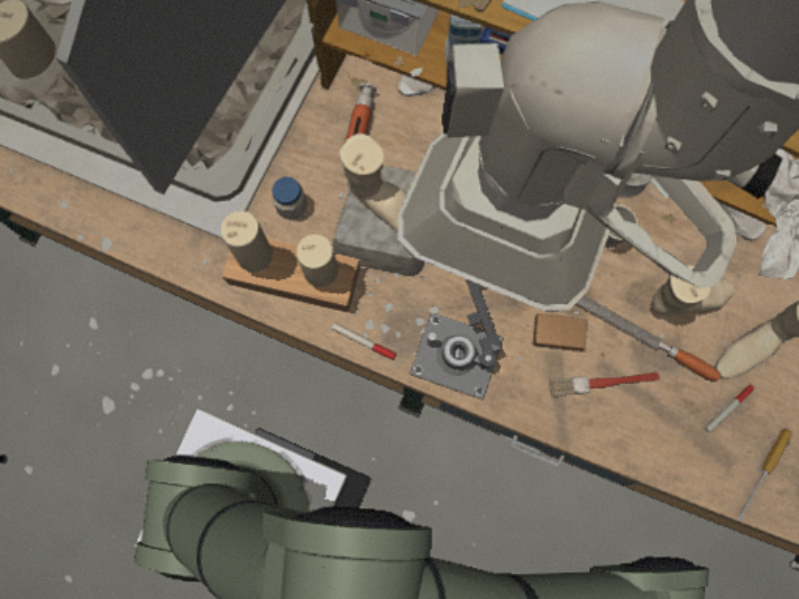

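```bash
cat >> h.py <<'E'
from scipy.spatial.transform import Rotation as R
def rel(p0,rpy0,p1,rpy1):
    A=R.from_euler("xyz",rpy0);B=R.from_euler("xyz",rpy1)
    print("travel",A.inv().apply(np.array(p1)-p0).round(4).tolist(),"twist",np.degrees((A.inv()*B).as_rotvec()).round(2).tolist())
E
python3 - <<'E'
from h import *
p=[.14407,-.60782,.2307];r=[np.pi,0,.2328]
rel(p,r,[.375,-.22,.29],[np.pi,0,np.radians(59.6)])
E
```

```text
travel [0.3142, -0.3241, -0.0593] twist [-0.0, 0.0, -46.26]
```

{"name": "apply_moves", "arguments": {"commands": [{"travel": [0.03,-0.03,-0.03],"twist": [0,0,-4],"claw": 0.0854},{"travel": [0.06,-0.06,-0.059],"twist": [0,0,-9],"claw": 0.0854},{"travel": [0.09,-0.09,-0.059],"twist": [0,0,-14],"claw": 0.0854},{"travel": [0.12,-0.124,-0.059],"twist": [0,0,-19],"claw": 0.0854},{"travel": [0.15,-0.155,-0.059],"twist": [0,0,-24],"claw": 0.0854},{"travel": [0.185,-0.19,-0.059],"twist": [0,0,-28],"claw": 0.0854},{"travel": [0.22,-0.224,-0.059],"twist": [0,0,-33],"claw": 0.0854},{"travel": [0.25,-0.258,-0.059],"twist": [0,0,-37],"claw": 0.0854},{"travel": [0.28,-0.29,-0.059],"twist": [0,0,-42],"claw": 0.0854},{"travel": [0.314,-0.324,-0.059],"twist": [0,0,-46.3],"claw": 0.0854}], "force": 60}}

```text
clock: 1.1
position: [0.3752, -0.219, 0.2903]
tool_rot: [3.141, 0.0, 1.044]
force: [1.6, -1.0, -0.9]
grip_width: 0.0855
```

```bash
python3 - <<'E'
from h import *
from workcell import bot
o=bot.observe();print(o["clock"],o["qpos"].tolist(),o["position"],o["tool_rot"],o["force"])
for n in("side","top"):
    d=bot.grab_frame(n); cv2.imwrite(f"pics/{n}1.png",cv2.resize(d["frame"],None,fx=1.5,fy=1.5)); pickle.dump(d,open(f"{n}1.pkl","wb"))
E
```

```text
1.1 [0.7691222206802837, 0.16435223858925344, -0.4255752356074572, 1.978566515835437, 0.0801220266330196, 1.0145184934877758, -0.22091717831848953] [ 0.37516127 -0.21902267  0.29034418] [3.14148988e+00 4.11312274e-04 1.04362371e+00] [ 1.56116903 -1.0299187  -0.91568409]
```

View pics/side1.png

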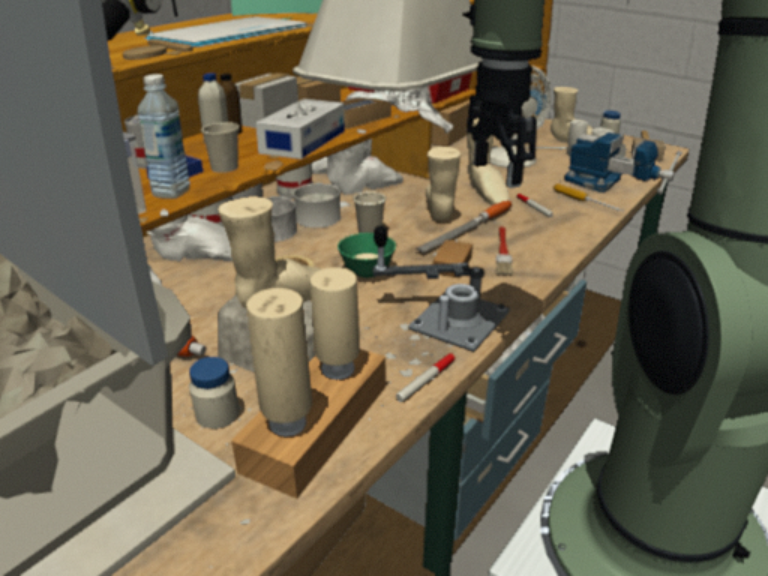

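View pics/top1.png

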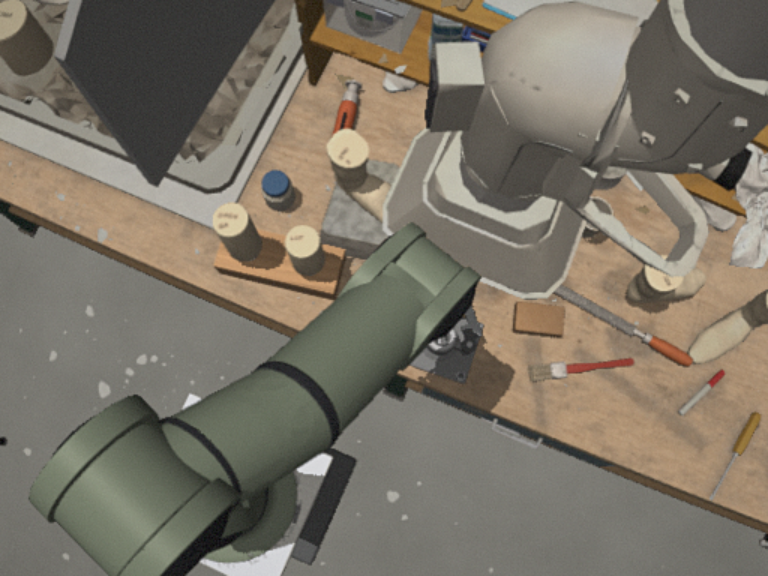

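```bash
python3 - <<'E'
from h import *
t=load("top1");s=load("side1")
x,y=.3752,-.219
for z in np.arange(.29,1.0,.05): print(round(z,2),proj(s,[x,y,z])[0].round(0)*1.5,proj(t,[x,y,z])[0].round(0)*1.5)
E
```

```text
0.29 [496.5 184.5] [411. 339.]
0.34 [498.  151.5] [412.5 334.5]
0.39 [501. 117.] [414. 327.]
0.44 [504.   82.5] [415.5 321. ]
0.49 [507.  45.] [417.  313.5]
0.54 [510.   6.] [418.5 306. ]
0.59 [511.5 -33. ] [421.5 297. ]
0.64 [514.5 -73.5] [423.  286.5]
0.69 [ 517.5 -115.5] [426.  274.5]
0.74 [ 519.  -157.5] [429.  262.5]
0.79 [ 520.5 -198. ] [432.  247.5]
0.84 [ 522.  -238.5] [435.  232.5]
0.89 [ 522.  -274.5] [439.5 213. ]
0.94 [ 520.5 -307.5] [444.  190.5]
0.99 [ 519.  -331.5] [450. 165.]
```

```bash
python3 - <<'E'
from h import *
t=load("top0")
c=np.array([.4443,-.2615]);yaw=np.radians(4)
im=t["frame"][210:242,278:310]
g=cv2.resize(im,None,fx=18,fy=18,interpolation=cv2.INTER_CUBIC)
g2=g.copy()
def draw(P,col):
    for p in proj(t,P): cv2.circle(g2,(int((p[0]-278+.5)*18),int((p[1]-210+.5)*18)),2,col,-1)
draw(circ(c,.0185,.06),(255,0,255));draw(circ(c,.0125,.054),(0,255,0));draw(circ(c,.0125,.02),(0,0,255));draw(circ(c,.03,.06),(255,0,0))
for a,col in((0,(255,255,0)),(.7,(0,255,255)),(-.7,(0,128,255))):
    d=np.array([np.cos(yaw+a),np.sin(yaw+a)])
    draw(np.array([[*(c+d*k),.02] for k in np.linspace(-.0125,.0125,9)]),col)
cv2.imwrite("pics/bore.png",g);cv2.imwrite("pics/bore2.png",g2)
gr=im[8:26,8:26].max(2);print(gr)
E
```

```text
[[ 99 140 175 185 185 180 156 138 140 152 160 178 186 185 159 118 105 114]
 [126 173 179 176 154 110  93  96  96  94  98 135 166 183 181 158 116 113]
 [155 178 182 154 106  84  87  94  94  92  97 101 124 167 183 180 136 101]
 [166 185 164 116  83  71  55  46  44  54  83  96 101 131 171 180 158 112]
 [188 183 139  92  77  51  38  44  40  42  59  71  92 104 164 179 180 124]
 [184 186 129  84  64  41  56  95  79  48  43  48  86  96 140 177 183 128]
 [180 174 115  72  58  59  92 168 118  74  58  48  81  96 138 173 184 146]
 [183 190 126  75  63  68 147 169 109 107  92  56  78 101 137 173 182 149]
 [179 188 120  77  64  66 148 163 106 105  93  67  77  97 151 177 185 139]
 [181 183 152 103  69  69 160 170  98 109 117  88  86 110 167 190 183 129]
 [165 184 183 141  92  74 161 159 116 105 111  90  97 138 180 187 161 105]
 [140 175 184 179 140  93  93  97  87  93  92  98 137 178 187 177 131  77]
 [103 140 174 186 182 164 130 104 102 106 134 149 175 191 185 154 100  70]
 [ 69 105 148 175 183 187 179 185 182 181 184 184 182 185 160 119  61  54]
 [ 44  72 104 135 159 178 185 185 184 179 182 180 156 129 103  70  48  42]
 [ 61  40  62  81 107 132 147 161 170 157 149 131 108  77  57  51  50  49]
 [ 88  51  47  43  59  80  86 100 106 104  92  68  48  43  45  55  59  56]
 [104  94  74  55  42  47  39  41  41  44  41  50  52  54  60  55  65  70]]
```

View pics/bore.png

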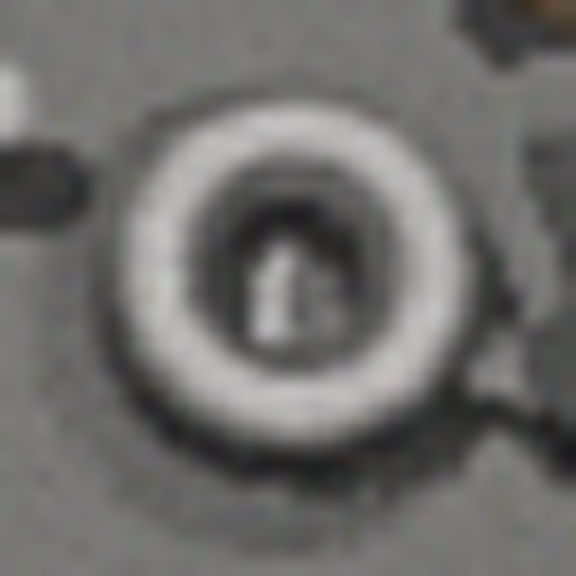

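View pics/bore2.png

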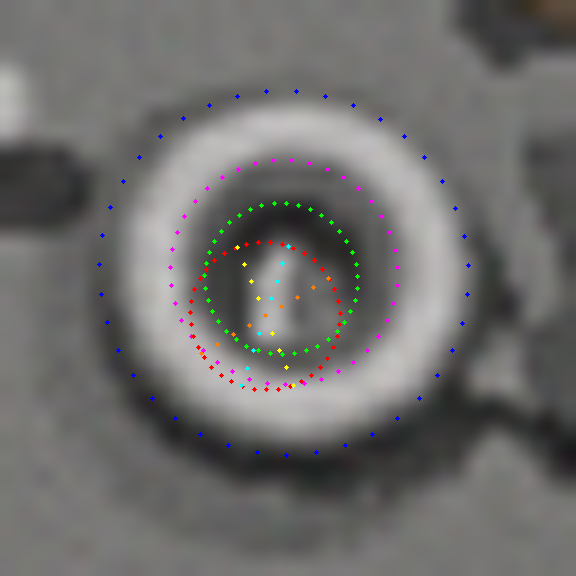

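```bash
cat > fk.py <<'E'
from h import *
import itertools
from scipy.optimize import least_squares
Q=[[1.26778029,0.52201173,-0.0362964,1.60001261,0.02118802,1.02108297,-0.11279654],[0.7691222206802837,0.16435223858925344,-0.4255752356074572,1.978566515835437,0.0801220266330196,1.0145184934877758,-0.22091717831848953]]
P=[[.14407,-.60782,.230726],[.37516127,-.21902267,.29034418]]
E=[[-3.14046579,8.6e-5,.232776],[3.14149,4.1e-4,1.04362]]
def chain(q,s,c1,c7):
    z=lambda a:R.from_rotvec([0,0,a]);y=lambda a:R.from_rotvec([0,a,0])
    r1=z(s[0]*q[0]+c1)*y(q[1]);r2=r1*z(s[1]*q[2])*y(q[3]);r3=r2*z(s[2]*q[4])*y(q[5]);r4=r3*z(s[3]*q[6]+c7)
    return r1,r2,r3,r4
if __name__=="__main__":
  res=[]
  for s in itertools.product([1,-1],repeat=4):
    f=lambda c:np.concatenate([(chain(q,s,*c)[3].inv()*R.from_euler("xyz",e)).as_rotvec() for q,e in zip(Q,E)])
    for a in(0,2,4):
      for b in(0,2,4):
        r=least_squares(f,[a,b]);res.append((r.cost,s,r.x.round(3).tolist()))
  res.sort(key=lambda t:t[0])
  for k in res[:6]:print(k)
E
python3 fk.py
```

```text
(np.float64(3.412780230948918e-12), (-1, -1, -1, -1), [0.0, 1.571])
(np.float64(3.4127846628896996e-12), (-1, -1, -1, -1), [6.283, 1.571])
(np.float64(3.4127990152461063e-12), (-1, -1, -1, -1), [0.0, 1.571])
(np.float64(3.416672739276995e-12), (-1, -1, -1, -1), [0.0, 1.571])
(np.float64(3.421059225813312e-12), (-1, -1, -1, -1), [0.0, 1.571])
(np.float64(3.6466538228903096e-12), (-1, -1, -1, -1), [6.283, 1.571])
```

```bash
python3 - <<'E'
from fk import *
S=(-1,)*4
def pos(q,v):
    r1,r2,r3,r4=chain(q,S,0,np.pi/2); h,L1,L2,d,b1,b2,b3=v
    return np.array([0,0,h])+r1.apply([b1,0,L1])+r2.apply([b2,0,L2])+r3.apply([b3,0,d])
f=lambda v:np.concatenate([pos(q,v)-p for q,p in zip(Q,P)])
f4=lambda v:f(np.r_[v,0,0,0]); r=least_squares(f4,[.35,.4,.4,.35]);print(r.x,r.fun)
J=r.jac;print(np.linalg.svd(J)[1:],)
for h in(.3,.35,.4,.45): 
  r=least_squares(lambda v:f(np.r_[h,v]),[.4,.4,.35,0,0,0]);print(h,r.x.round(4),abs(r.fun).max())
E
```

```text
[72.17814593  0.78746773  0.36326765 72.45638642] [ 0.05308022  0.01983993 -0.01646542  0.00297503  0.00682433  0.01646542]
(array([2.51172282e+00, 1.28445435e+00, 2.03531239e-01, 4.71185561e-04]), array([[-5.61078604e-01, -5.14818398e-01,  3.24576840e-01,
         5.61072804e-01],
       [-6.22342474e-02, -4.30073891e-01, -8.98447517e-01,
         6.28920158e-02],
       [-4.27112051e-01,  7.41617074e-01, -2.95705789e-01,
         4.24426080e-01],
       [ 7.06323576e-01,  1.60645430e-03, -1.42414646e-04,
         7.07887283e-01]]))
0.3 [  0.8565 -28.5732  18.9225  -0.5462  -3.4152 -23.248 ] 2.4543656551578863e-09
0.35 [  0.8566 -28.575   18.9737  -0.5463  -3.4153 -23.2496] 2.19824158875781e-14
0.4 [  0.8568 -28.5769  19.025   -0.5464  -3.4154 -23.2512] 3.1942998801604006e-09
0.45 [  0.857  -28.5787  19.0762  -0.5464  -3.4154 -23.2528] 9.008712220648363e-09
```

```bash
python3 - <<'E'
from h import *
from workcell import bot
o=bot.observe()
rel(o["position"],o["tool_rot"],[.4835,.032,.285],[np.pi,np.radians(-20),0])
rel([.4835,.032,.285],[np.pi,np.radians(-20),0],[.4835,.032,.167],[np.pi,np.radians(-20),0])
E
```

```text
travel [0.2676, -0.0311, 0.0059] twist [-10.52, 18.03, 59.56]
travel [-0.0404, -0.0, 0.1109] twist [0.0, 0.0, 0.0]
```

{"name": "apply_moves", "arguments": {"commands": [{"travel": [0.03,-0.003,0],"twist": [-1.3,2.2,7.3],"claw": 0.0854},{"travel": [0.067,-0.008,0],"twist": [-2.6,4.5,14.9],"claw": 0.0854},{"travel": [0.1,-0.012,0],"twist": [-3.9,6.7,22.3],"claw": 0.0854},{"travel": [0.134,-0.016,0],"twist": [-5.2,9.0,29.8],"claw": 0.0854},{"travel": [0.167,-0.02,0],"twist": [-6.5,11.2,37.2],"claw": 0.0854},{"travel": [0.2,-0.024,0],"twist": [-7.9,13.5,44.6],"claw": 0.0854},{"travel": [0.234,-0.027,0],"twist": [-9.2,15.8,52.1],"claw": 0.0854},{"travel": [0.2676,-0.0311,0.0],"twist": [-10.52,18.03,59.56],"claw": 0.0854},{"travel": [0.2676,-0.0311,0.0059],"twist": [-10.52,18.03,59.56],"claw": 0.0854}]}}

```text
clock: 2.1
position: [0.4828, 0.0237, 0.2857]
tool_rot: [3.136, -0.343, 0.008]
force: [1.2, -0.9, -0.8]
grip_width: 0.0855
```

```bash
cat > snap.py <<'E'
import sys
from h import *
from workcell import bot
k=sys.argv[1]
o=bot.observe();print(o["clock"],"q",o["qpos"].round(4).tolist(),o["position"].round(4),o["tool_rot"].round(4),o["force"].round(1),o["moment"].round(2),o["grip_width"])
pickle.dump(o,open(f"o{k}.pkl","wb"))
for n in sys.argv[2:]:
    d=bot.grab_frame(n); cv2.imwrite(f"pics/{n}{k}.png",cv2.resize(d["frame"],None,fx=1.5,fy=1.5)); pickle.dump(d,open(f"{n}{k}.pkl","wb"))
E
python3 snap.py 2 side top
```

```text
2.1 q [0.3022, 0.0912, -0.5564, 2.1352, 0.233, 0.6075, -1.9781] [0.4828 0.0237 0.2857] [ 3.1362 -0.3431  0.0081] [ 1.2 -0.9 -0.8] [-0.04  0.33 -0.04] 0.08546887877020089
```

View pics/side2.png

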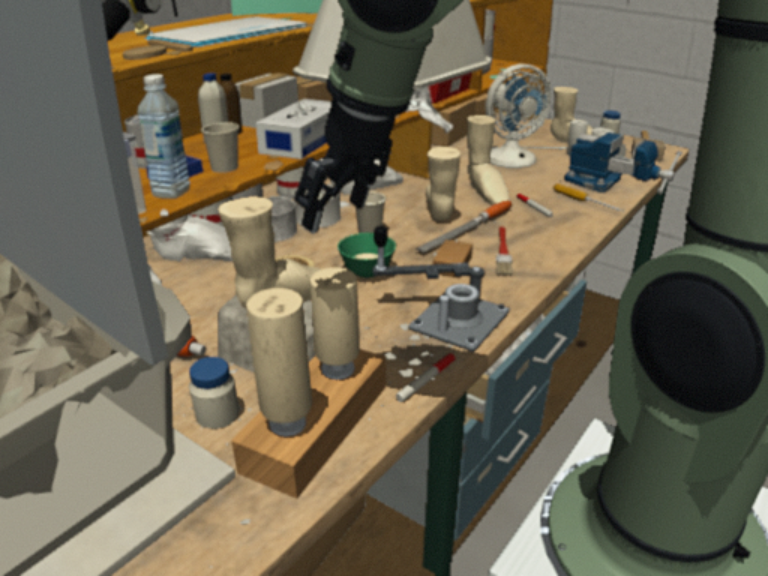

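View pics/top2.png

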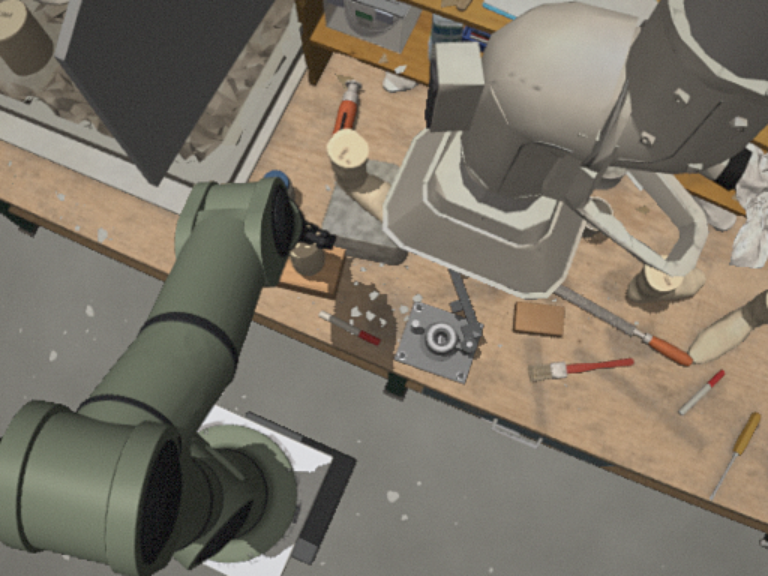

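```bash
python3 - <<'E'
from fk import *
o=[pickle.load(open(f"o{k}.pkl","rb")) for k in(2,)]
for a in o: Q.append(a["qpos"]);P.append(a["position"])
S=(-1,)*4
def pos(q,v):
    r1,r2,r3,r4=chain(q,S,0,np.pi/2); h,L1,L2,d,b1,b2,b3=v
    return np.array([0,0,h])+r1.apply([b1,0,L1])+r2.apply([b2,0,L2])+r3.apply([b3,0,d])
f=lambda v:np.concatenate([pos(q,v)-p for q,p in zip(Q,P)])
for n in(0,1):
  if n==0: r=least_squares(lambda v:f(np.r_[v,0,0,0]),[.35,.4,.4,.35])
  else: r=least_squares(lambda v:np.r_[f(v),.001*(v-[.35,.4,.4,.35,0,0,0])],[.35,.4,.4,.35,0,0,0])
  print(r.x.round(4),(f(np.r_[r.x,0,0,0][:7])*1000).round(1))
from workcell import bot
ob=bot.observe();print(ob["position"],ob["tool_rot"],ob["clock"])
E
```

```text
[0.2683 0.6607 0.3594 0.4378] [ 57.8   5.7 -15.6  -6.6  51.6   2.2  -1.9  39.1  13.4]
[-0.7346  0.5807 -0.0433  0.1405  0.029  -0.6905  0.0179] [ 39.8  14.2  -6.   -8.5 -12.6  10.1   0.8  12.   -4.1]
[0.48184445 0.02435497 0.28473128] [ 3.13675738 -0.3411052   0.00848866] 2.2
```

```bash
python3 - <<'E'
from h import *
from workcell import bot
o=bot.observe()
rel(o["position"],o["tool_rot"],[.4835,.032,.285],[np.pi,np.radians(-20),0])
rel(o["position"],o["tool_rot"],[.4835,.032,.167],[np.pi,np.radians(-20),0])
E
```

```text
travel [0.0017, -0.0076, 0.0003] twist [0.11, 0.46, 0.46]
travel [-0.0378, -0.0082, 0.1115] twist [0.11, 0.46, 0.46]
```

{"name": "apply_moves", "arguments": {"commands": [{"travel": [0.0017,-0.0078,0.0],"twist": [0.1,0.46,0.46],"claw": 0.0854},{"travel": [0.0017,-0.0078,0.0],"twist": [0.1,0.46,0.46],"claw": 0.0854}]}}

```text
clock: 2.4
position: [0.4834, 0.0301, 0.2857]
tool_rot: [3.139, -0.348, 0.005]
force: [0.3, -0.5, 0.3]
grip_width: 0.0854
```

```bash
python3 snap.py 3 side top; python3 - <<'E'
from h import *
from workcell import bot
o=bot.observe()
rel(o["position"],o["tool_rot"],[.4835,.032,.285],[np.pi,np.radians(-20),0])
rel(o["position"],o["tool_rot"],[.4835,.032,.167],[np.pi,np.radians(-20),0])
s=load("side3");crop(s,180,100,120,160,4.,"s3c.png")
E
```

```text
2.4 q [0.2893, 0.0911, -0.5597, 2.1371, 0.2439, 0.6027, -2.0054] [0.4834 0.0301 0.2857] [ 3.1388 -0.3484  0.0048] [ 0.3 -0.5  0.3] [ 0.02  0.35 -0.02] 0.08536698800136622
travel [-0.0002, -0.0027, 0.0007] twist [0.09, 0.05, 0.19]
travel [-0.0404, -0.003, 0.1117] twist [0.09, 0.05, 0.19]
```

View pics/s3c.png

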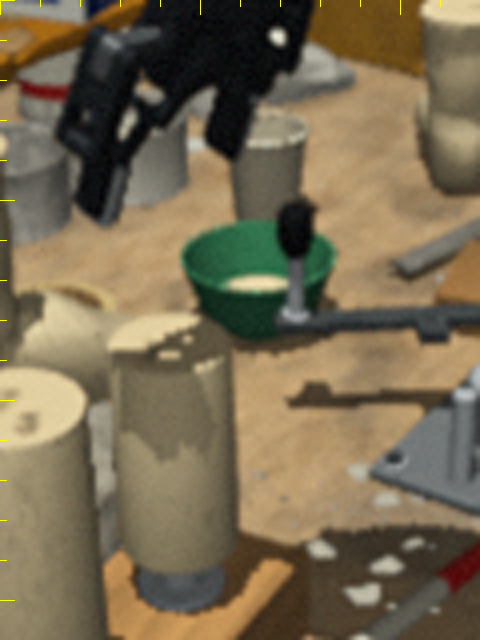

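{"name": "apply_moves", "arguments": {"commands": [{"travel": [-0.01,-0.002,0.028],"twist": [0,0,0],"claw": 0.0854},{"travel": [-0.02,-0.002,0.056],"twist": [0,0,0],"claw": 0.0854},{"travel": [-0.03,-0.002,0.083],"twist": [0,0,0],"claw": 0.0854},{"travel": [-0.0402,-0.002,0.1117],"twist": [0,0,0],"claw": 0.0854},{"travel": [-0.0402,-0.002,0.1117],"twist": [0,0,0],"claw": 0.0854},{"travel": [-0.0402,-0.002,0.1117],"twist": [0,0,0],"claw": 0.066},{"travel": [-0.0402,-0.002,0.1117],"twist": [0,0,0],"claw": 0.06},{"travel": [-0.0402,-0.002,0.1117],"twist": [0,0,0],"claw": 0.06},{"travel": [-0.0402,-0.002,0.1117],"twist": [0,0,0],"claw": 0.06}], "force": 70}}

```text
clock: 3.4
position: [0.4849, 0.0316, 0.1686]
tool_rot: [3.14, -0.352, 0.002]
force: [-1.5, 0.1, 11.0]
grip_width: 0.0657
```

```bash
python3 snap.py 4 side; python3 - <<'E'
from h import *
s=load("side4");crop(s,180,100,120,160,4.,"s4c.png")
E
```

```text
3.4 q [0.0729, 0.2862, -0.3722, 2.2866, 0.686, 0.3114, -2.4649] [0.4849 0.0316 0.1686] [ 3.1396e+00 -3.5170e-01  2.0000e-03] [-1.5  0.1 11. ] [-0.2   0.07  0.03] 0.06569845955760925
```

View pics/s4c.png

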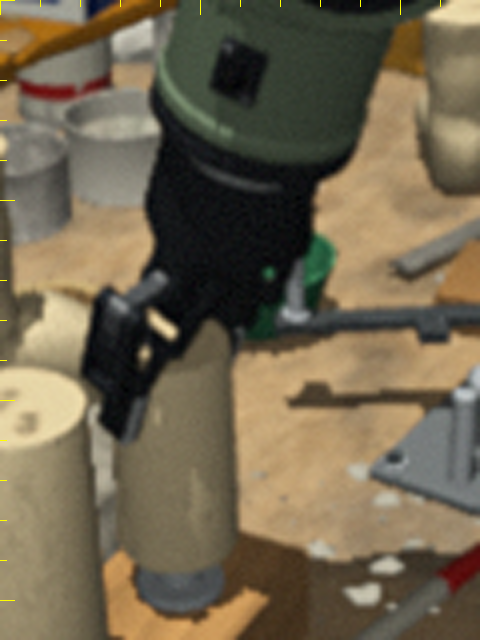

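{"name": "apply_moves", "arguments": {"commands": [{"travel": [0.003,0,-0.009],"twist": [0,0,0],"claw": 0.06},{"travel": [0.01,0,-0.028],"twist": [0,0,0],"claw": 0.06},{"travel": [0.02,0,-0.056],"twist": [0,0,0],"claw": 0.06},{"travel": [0.031,0,-0.085],"twist": [0,0,0],"claw": 0.06},{"travel": [0.0413,0,-0.1127],"twist": [0,0,0],"claw": 0.06},{"travel": [0.0517,0,-0.141],"twist": [0,0,0],"claw": 0.06},{"travel": [0.0517,0,-0.141],"twist": [0,0,0],"claw": 0.06},{"travel": [0.0517,0,-0.141],"twist": [0,0,0],"claw": 0.06}]}}

```text
clock: 4.25
position: [0.4838, 0.0315, 0.317]
tool_rot: [3.139, -0.349, 0.002]
force: [-0.1, -0.3, -7.7]
grip_width: 0.0658
```

```bash
python3 snap.py 5 side top; python3 - <<'E'
from h import *
s=load("side5");crop(s,180,60,120,150,4.,"s5c.png")
E
```

```text
4.25 q [0.3392, 0.0524, -0.6001, 2.0869, 0.188, 0.6817, -1.9509] [0.4838 0.0315 0.317 ] [ 3.1388e+00 -3.4870e-01  2.0000e-03] [-0.1 -0.3 -7.7] [-0.01  0.91  0.  ] 0.06584560189731928
```

View pics/s5c.png

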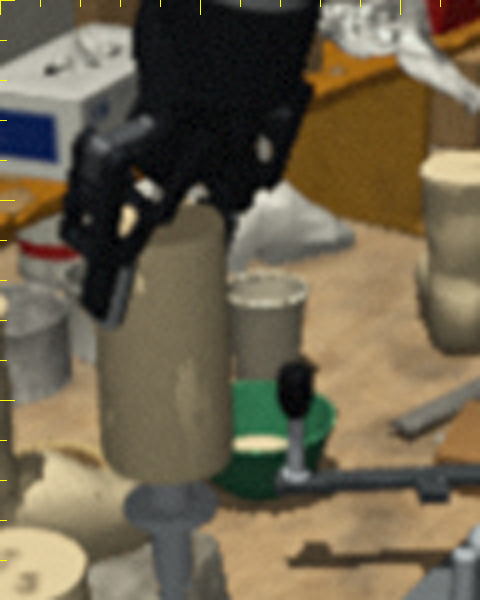

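View pics/top5.png

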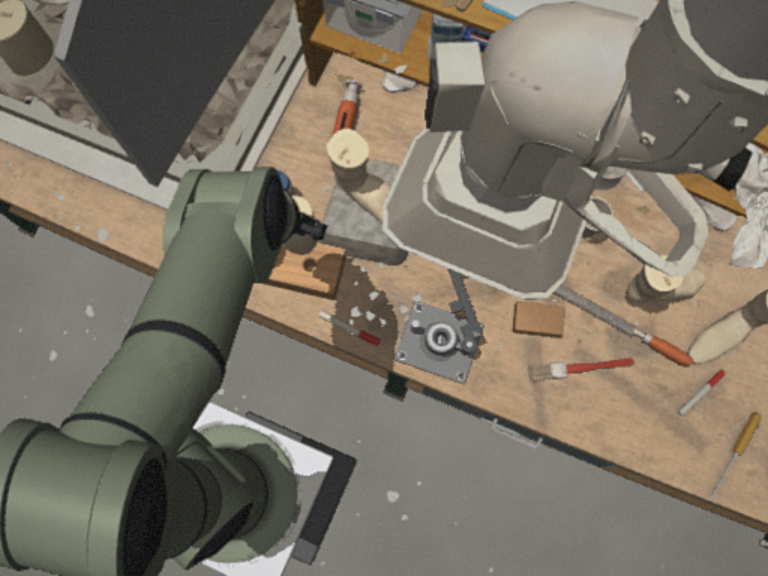

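```bash
python3 - <<'E'
from h import *
s=load("side5");crop(s,195,170,60,60,10.,"s5d.png")
# tilt check: expected axis and foot
c=[.4773,.0315];dz=.317-.1686
P=[[*c,z+.06+dz] for z in(-.05,-.037,0,.032,.152)]
print(proj(s,P).round(1), np.array(P)[:,2])
E
```

```text
[[223.5 207.9]
 [223.3 202.5]
 [222.5 186.9]
 [221.8 172.7]
 [219.1 114.9]] [0.1584 0.1714 0.2084 0.2404 0.3604]
```

View pics/s5d.png

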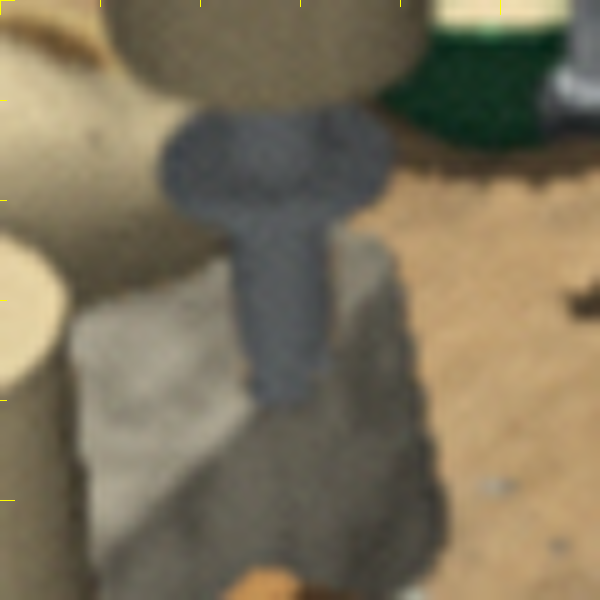

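```bash
python3 - <<'E'
from h import *
s=load("side5")
im=s["frame"].astype(int)
np.set_printoptions(linewidth=200)
print((im[...,0]-im[...,2])[190:214,213:236]); print(im[190:214,213:236].mean(2).astype(int))
E
```

```text
[[  3   5   7   7   3   5   4   2   4   2   6   4   4   3   3   9   5  -3 -18 -42 -67 -73 -73]
 [ -8  -3   3   3   3   4   5   5   5   5   5   4   2   5   4   0  -9 -38 -60 -69 -75 -73 -67]
 [-25 -17  -9  -8  -1   6   6   4   5   6   4   6   4   5   0 -11 -29 -60 -68 -70 -73 -69 -68]
 [-29 -25 -23 -16 -11   3   7   7   4   4   6   6   0   3  -4 -19 -27 -41 -43 -47 -66 -72 -72]
 [-26 -25 -26 -21 -13   1   4   4   4   5   6   4   6   3  -4 -24 -27 -24 -25 -26 -47 -69 -77]
 [-24 -26 -25 -20 -18   1   5   4   4   2   3   5   6   2  -7 -28 -24 -21 -21 -19 -27 -53 -73]
 [-24 -26 -25 -23 -18   0   5   3   8   4   3   1   6   5  -9 -27 -25 -22 -21 -20 -21 -41 -73]
 [-27 -30 -23 -21 -22  -4   4   3   3   6   4   3   5   5  -6 -26 -25 -21 -25 -22 -18 -38 -71]
 [-23 -27 -24 -22 -20  -3   6   6   4   5   3   6   5   5  -6 -20 -22 -25 -22 -16 -15 -23 -52]
 [-23 -23 -22 -24 -21 -10   3   3   2   4   4   6   4   3  -2 -17 -22 -18 -19 -16 -14 -14 -38]
 [-21 -20 -20 -21 -22 -12   2   3   5   5   2   3   5   5  -1 -19 -23 -18 -18 -14 -12 -15 -39]
 [-24 -24 -23 -23 -20 -11   3   5   3   3   5   7   4  
[... 2761 characters left out ...]
0  84  78  74  73  75  85  80  76]
 [141 131 128 128 127 127 106  88  91  89  86  85  88  88  90  82  76  72  70  74  77  75  71]
 [133 132 135 134 139 131 102  80  84  92  88  85  83  80  86  85  78  69  69  73  74  72  68]
 [128 130 136 144 146 142 122  91  87  90  87  86  83  80  86  87  81  72  69  70  69  68  72]
 [132 130 135 148 154 154 138 106  86  82  85  79  80  82  88  91  83  73  69  70  71  73  69]
 [140 138 145 154 158 149 126  96  80  85  86  82  83  85  89  93  83  76  70  71  70  73  73]
 [146 150 156 158 152 132 108  88  88  89  90  90  89  88  90  89  88  75  73  72  73  74  75]
 [149 154 153 152 134 113  97  91  91  87  89  91  92  91  91  84  85  79  80  79  75  76  78]]
```

```bash
cat > slot.py <<'E'
from h import *
def samples():
    # surface-ish volume samples in cast frame of shaft z -0.05..0, slot along x, width 10mm last 13mm
    g=np.arange(-.011,.0111,.0005); X,Y,Z=np.meshgrid(g,g,np.arange(-.05,-.0099,.0005),indexing="ij")
    p=np.c_[X.ravel(),Y.ravel(),Z.ravel()]; p=p[np.hypot(p[:,0],p[:,1])<=.011]
    return p[~((abs(p[:,1])<.005)&(p[:,2]<-.037))]
PT=samples()
def cover(d,o,psi,tx,ty,x0,y0,w,h,ss=5):
    M=R.from_rotvec([tx,ty,0])*R.from_rotvec([0,0,psi])
    uv=proj(d,M.apply(PT)+o); m=np.zeros((h*ss,w*ss),np.uint8)
    ij=np.floor((uv-[x0,y0]+.5)*ss).astype(int); ok=(ij>=0).all(1)&(ij[:,0]<w*ss)&(ij[:,1]<h*ss)
    m[ij[ok,1],ij[ok,0]]=1; m=cv2.morphologyEx(m,cv2.MORPH_CLOSE,np.ones((3,3),np.uint8))
    a=cv2.resize(m.astype(np.float32),(w,h),interpolation=cv2.INTER_AREA)
    return cv2.GaussianBlur(a,(0,0),.6)
def fit(d,o0,x0,y0,w,h,steps=12,bgth=(-18,4)):
    im=d["frame"].astype(np.float32); br=(im[...,0]-im[...,2])[y0:y0+h,x0:x0+w]
    A=np.clip((br-bgth[0])/(bgth[1]-bgth[0]),0,1)
    from scipy.optimize import minimize
    out=[]
    # tool lean axis: tilt allowed about camera-visible direction only
    rv=d["pose"][:3,0]; upv=np.array([0,0,1.]); fw=-d["pose"][:3,2]; fw[2]=0; fw/=np.linalg.norm(fw)
    for k in range(steps):
        psi=np.pi*k/steps
        f=lambda v:float(((cover(d,np.array(o0)+rv*v[0]*.001+upv*v[1]*.001,psi,*(fw*v[2]*.01)[:2],x0,y0,w,h)-A)**2).sum())
        r=minimize(f,[0,0,0],method="Nelder-Mead",options=dict(initial_simplex=[[0,0,0],[2,0,0],[0,2,0],[0,0,3]],maxfev=70))
        out.append((round(r.fun,2),round(np.degrees(psi)),r.x.round(2).tolist()))
    return out,A
E
python3 - <<'E'
from slot import *
s=load("side5")
out,A=fit(s,[.4773,.0315,.2084],213,193,18,20)
for o in out:print(o)
E
```

```text
(np.float64(16.94), 0, [-2.47, 1.57, -7.04])
(np.float64(17.56), 15, [-1.96, 1.92, -5.09])
(np.float64(16.61), 30, [-0.63, 2.3, 0.66])
(np.float64(13.15), 45, [-2.34, 2.43, -4.81])
(np.float64(16.16), 60, [-0.86, 3.35, 0.17])
(np.float64(16.92), 75, [-0.38, 2.46, 2.86])
(np.float64(20.35), 90, [-0.42, 2.15, 3.79])
(np.float64(27.61), 105, [-0.93, 1.51, 1.47])
(np.float64(33.25), 120, [-0.74, -0.97, 1.84])
(np.float64(28.07), 135, [-2.51, -6.38, -10.8])
(np.float64(26.85), 150, [-2.06, 1.17, -7.02])
(np.float64(20.3), 165, [-2.55, 1.35, -8.75])
```

```bash
python3 - <<'E'
from slot import *
s=load("side5")
out,A=fit(s,[.4773,.0315,.2084],213,193,16,20,18,(-9,2))
for o in out:print(o)
E
```

```text
(np.float64(22.48), 0, [-0.65, 2.93, -6.32])
(np.float64(24.08), 10, [-0.66, 3.16, -5.69])
(np.float64(26.61), 20, [0.12, 3.54, 2.82])
(np.float64(24.41), 30, [-0.11, 3.33, 4.87])
(np.float64(21.92), 40, [-0.9, 3.72, 0.65])
(np.float64(22.8), 50, [-1.46, 3.92, -0.35])
(np.float64(24.33), 60, [-0.64, 3.53, 2.96])
(np.float64(24.06), 70, [-0.4, 3.75, 3.73])
(np.float64(25.32), 80, [-0.92, 4.25, 1.93])
(np.float64(26.35), 90, [1.43, 3.43, 10.48])
(np.float64(33.27), 100, [-4.15, -0.12, -17.5])
(np.float64(38.99), 110, [1.48, -1.44, -1.75])
(np.float64(26.71), 120, [-4.99, -3.26, -24.76])
(np.float64(25.34), 130, [-3.46, -3.33, -19.11])
(np.float64(25.89), 140, [-3.33, -3.42, -19.02])
(np.float64(25.1), 150, [-2.87, -0.35, -15.95])
(np.float64(22.5), 160, [-1.32, 1.19, -10.49])
(np.float64(21.63), 170, [0.03, 2.58, -4.72])
```

```bash
python3 - <<'E'
from h import *
from workcell import bot
o=bot.observe()
a=np.radians(-20)
rel(o["position"],o["tool_rot"],[.43,-.12,.317],[np.pi,a,np.radians(-27)])
E
```

```text
travel [-0.0502, 0.1517, -0.019] twist [-9.11, 0.11, 25.52]
```

{"name": "apply_moves", "arguments": {"commands": [{"travel": [-0.008,0.025,-0.003],"twist": [-1.5,0,4.2],"claw": 0.06},{"travel": [-0.017,0.05,-0.006],"twist": [-3.0,0,8.5],"claw": 0.06},{"travel": [-0.025,0.076,-0.009],"twist": [-4.5,0,12.8],"claw": 0.06},{"travel": [-0.034,0.102,-0.012],"twist": [-6.1,0,17.1],"claw": 0.06},{"travel": [-0.042,0.128,-0.016],"twist": [-7.6,0,21.3],"claw": 0.06},{"travel": [-0.0502,0.1517,-0.019],"twist": [-9.1,0.1,25.5],"claw": 0.06},{"travel": [-0.0502,0.1517,-0.019],"twist": [-9.1,0.1,25.5],"claw": 0.06},{"travel": [-0.0502,0.1517,-0.019],"twist": [-9.1,0.1,25.5],"claw": 0.06},{"travel": [-0.0502,0.1517,-0.019],"twist": [-9.1,0.1,25.5],"claw": 0.06}]}}

```text
clock: 5.25
position: [0.431, -0.1195, 0.3182]
tool_rot: [-3.14, -0.351, -0.471]
force: [0.4, -0.1, -7.0]
grip_width: 0.0659
```

```bash
python3 snap.py 6 side top; python3 - <<'E'
from h import *
s=load("side6");o=pickle.load(open("o6.pkl","rb"))
zt=R.from_euler("xyz",o["tool_rot"]).as_matrix()[:,2]
ax=o["position"]-.019*zt; print(ax)
org=[ax[0],ax[1],.06+o["position"][2]-.1686]; print(org)
p=proj(s,[org[0],org[1],org[2]-.05])[0];print(p)
crop(s,int(p[0])-35,int(p[1])-45,70,60,10.,"s6d.png")
E
```

```text
5.25 q [0.4942, -0.0283, -0.4474, 2.1585, 0.2013, 0.6966, -2.1308] [ 0.431  -0.1195  0.3182] [-3.1399 -0.3507 -0.4709] [ 0.4 -0.1 -7. ] [0.43 0.74 0.06] 0.06587702752395587
[ 0.42520322 -0.11658895  0.33601156]
[np.float64(0.4252032176734935), np.float64(-0.11658894959676033), np.float64(0.2095679990489269)]
[284.30623843 186.09860545]
```

View pics/s6d.png

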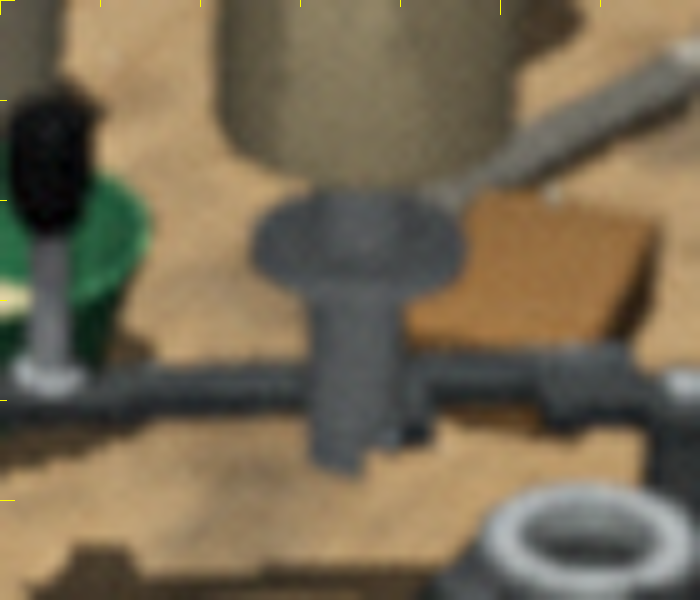

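View pics/side6.png

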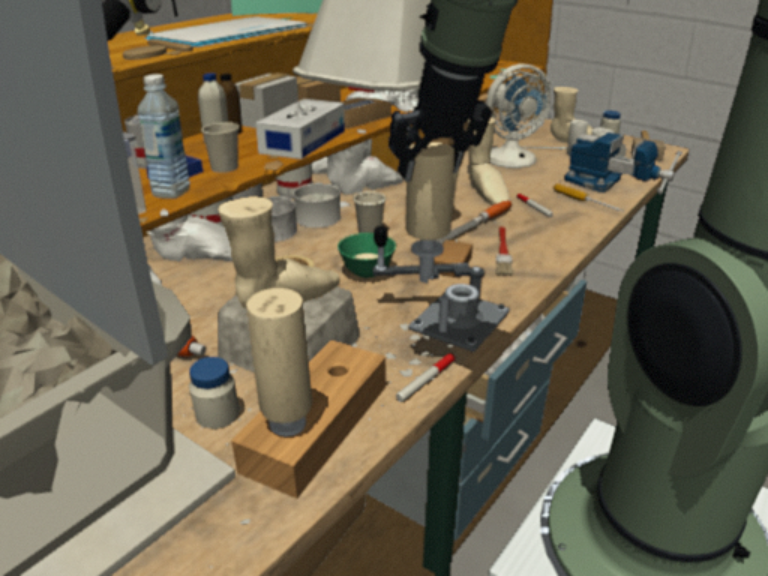

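View pics/top6.png

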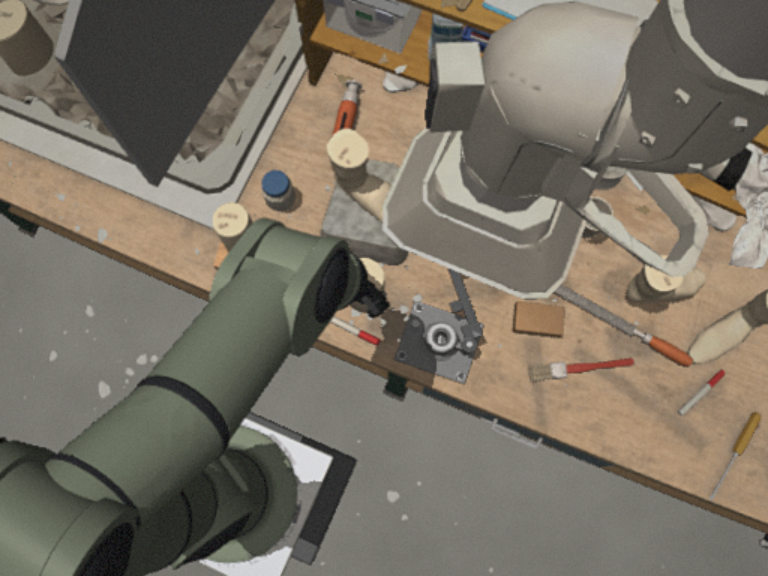

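{"name": "apply_moves", "arguments": {"commands": [{"travel": [-0.006,0,0.0165],"twist": [0,0,0],"claw": 0.06},{"travel": [-0.012,0,0.033],"twist": [0,0,0],"claw": 0.06},{"travel": [-0.012,0,0.033],"twist": [0,0,0],"claw": 0.06},{"travel": [-0.012,0,0.033],"twist": [0,0,0],"claw": 0.06}]}}

```text
clock: 5.75
position: [0.4313, -0.1194, 0.2835]
tool_rot: [-3.14, -0.351, -0.47]
force: [0.6, -0.1, -6.2]
grip_width: 0.066
```

```bash
python3 snap.py 7 side; python3 - <<'E'
from slot import *
s=load("side7");o=pickle.load(open("o7.pkl","rb"))
zt=R.from_euler("xyz",o["tool_rot"]).as_matrix()[:,2]
ax=o["position"]-.019*zt
org=[ax[0],ax[1],.06+o["position"][2]-.1686]; print(org)
p=proj(s,[org[0],org[1],org[2]-.05])[0];print(p)
x0,y0=int(p[0])-35,int(p[1])-45
crop(s,x0,y0,70,60,10.,"s7d.png")
im=s["frame"].astype(int); np.set_printoptions(linewidth=220)
print((im[...,0]-im[...,2])[int(p[1])-12:int(p[1])+8,int(p[0])-10:int(p[0])+11])
out,A=fit(s,org,int(p[0])-9,int(p[1])-12,18,18,18,(-50,0))
for k in out:print(k)
E
```

```text
5.75 q [0.4861, 0.0205, -0.4578, 2.2134, 0.2733, 0.6072, -2.2123] [ 0.4313 -0.1194  0.2835] [-3.14   -0.3506 -0.4704] [ 0.6 -0.1 -6.2] [0.34 0.73 0.06] 0.06599661054343746
[np.float64(0.425443373466207), np.float64(-0.11648342504667814), np.float64(0.17488439837798828)]
[283.73162347 199.3065833 ]
[[-51 -47 -51 -48 -55 -47 -17   1   6   5   4   2   5   4   1 -34 -74 -82 -77 -79 -77]
 [-51 -47 -49 -49 -51 -46 -15   2   5   4   5   3   3   7   1 -40 -77 -79 -76 -74 -78]
 [-49 -47 -50 -52 -51 -45 -15   4   5   5   6   5   5   6   3 -35 -72 -77 -76 -74 -76]
 [-50 -51 -53 -51 -54 -46 -13   7   3   3   6   5   5   7   1 -35 -71 -76 -75 -77 -77]
 [-55 -53 -56 -53 -58 -48 -13   6   4   1   4   5   5   6  -3 -37 -69 -76 -72 -77 -77]
 [-54 -55 -55 -57 -57 -50 -11   6   4   5   6   1   5   5  -3 -37 -71 -77 -76 -73 -76]
 [-55 -54 -55 -56 -58 -49 -10   7   6   4   4   5   2   6  -4 -39 -73 -77 -72 -75 -77]
 [-58 -54 -56 -55 -57 -47 -10   9   4   5   2   5   3   4  -5 -43 -72 -74 -73 -75 -75]
 [-56 -55 -53 -56 -58 -50 -14   6   5   3   5   2   5   5 -14 -55 -75 -78 -75 -75 -75]
 [-56 -53 -55 -55 
[... 1054 characters left out ...]
-1.21, 1.48, 2.4])
(np.float64(27.18), 30, [-1.39, 2.06, 2.05])
(np.float64(27.35), 40, [-1.14, 1.54, 2.7])
(np.float64(28.37), 50, [-1.6, 1.36, 1.82])
(np.float64(29.24), 60, [-1.58, 1.15, 1.18])
(np.float64(29.39), 70, [-1.83, 0.4, 0.47])
(np.float64(30.6), 80, [-1.48, 0.37, 2.01])
(np.float64(31.54), 90, [-1.61, -0.52, 0.9])
(np.float64(33.45), 100, [-1.49, -0.8, 1.22])
(np.float64(31.16), 110, [-2.4, -8.95, -3.29])
(np.float64(28.72), 120, [-2.05, -9.9, -4.13])
(np.float64(30.26), 130, [-2.25, -8.49, -2.6])
(np.float64(33.57), 140, [-0.99, -2.38, 2.0])
(np.float64(31.0), 150, [-1.84, -0.1, -0.34])
(np.float64(29.01), 160, [-2.26, 0.45, -0.96])
(np.float64(28.33), 170, [-1.34, 0.9, 1.57])
```

View pics/s7d.png

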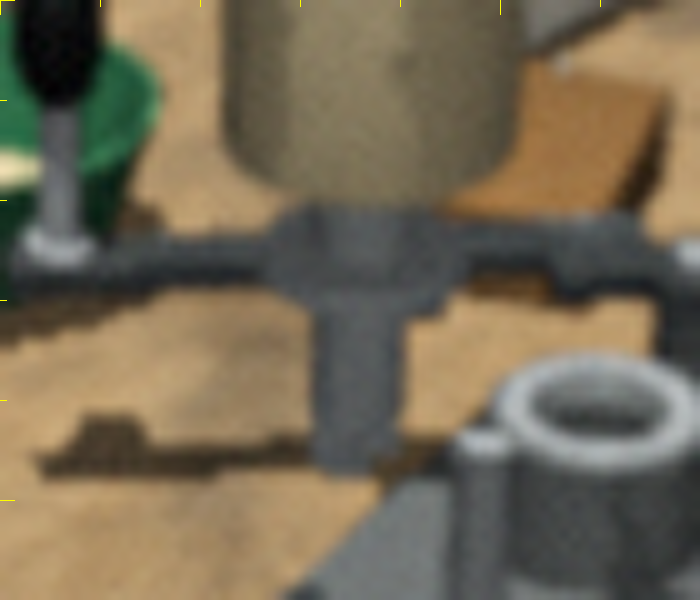

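```bash
cat > fit7.py <<'E'
from slot import *
from scipy.optimize import minimize
s=load("side7");org=np.array([.42544,-.11648,.17488])
x0,y0,w,h=275,188,14,17
im=s["frame"].astype(np.float32);br=(im[...,0]-im[...,2])[y0:y0+h,x0:x0+w]
# per-row background from left side
bg=np.minimum((im[...,0]-im[...,2])[y0:y0+h,273:277].mean(1),-20)[:,None]
A=np.clip((br-bg)/(4-bg),0,1)
W=np.ones((h,w))
for r in range(h):
    for c in range(w):
        if (c+275)+(r+188)>288+198+2: W[r,c]=0
        if 9<=r+188-187-1<=13: pass
rv=s["pose"][:3,0];fw=-s["pose"][:3,2].copy();fw[2]=0;fw/=np.linalg.norm(fw)
best=[]
for psi in np.radians(np.arange(0,180,7.5)):
    f=lambda v:float((W*(cover(s,org+rv*v[0]*.001+np.array([0,0,1])*v[1]*.001,psi,*(fw*v[2]*.01)[:2],x0,y0,w,h)-A)**2).sum())
    r=min((minimize(f,[-1.5,z,1],method="Nelder-Mead",options=dict(initial_simplex=[[-1.5,z,1],[0,z,1],[-1.5,z+2,1],[-1.5,z,4]],maxfev=80)) for z in(-1,2)),key=lambda r:r.fun)
    best.append((round(r.fun,2),np.degrees(psi),r.x.round(2).tolist()))
for b in best:print(b)
np.set_printoptions(linewidth=200,precision=1,suppress=True);print(A)
E
python3 fit7.py
```

```text
(np.float64(5.23), np.float64(0.0), [-2.1, 1.96, 0.52])
(np.float64(5.2), np.float64(7.499999999999999), [-2.14, 1.79, 0.36])
(np.float64(4.71), np.float64(14.999999999999998), [-1.89, 1.87, 0.91])
(np.float64(4.38), np.float64(22.5), [-2.1, 1.89, 0.01])
(np.float64(3.93), np.float64(29.999999999999996), [-2.11, 1.97, 0.23])
(np.float64(4.11), np.float64(37.5), [-1.63, 2.08, 2.34])
(np.float64(4.92), np.float64(45.0), [-2.09, 2.0, 0.85])
(np.float64(5.81), np.float64(52.50000000000001), [-2.03, 1.7, 1.77])
(np.float64(6.63), np.float64(59.99999999999999), [-1.59, 1.64, 2.72])
(np.float64(7.11), np.float64(67.5), [-1.52, 1.46, 3.15])
(np.float64(8.08), np.float64(75.0), [-1.6, 1.36, 2.77])
(np.float64(9.24), np.float64(82.5), [-1.46, 0.8, 3.28])
(np.float64(10.6), np.float64(90.0), [-2.02, 0.16, 0.96])
(np.float64(12.37), np.float64(97.5), [-2.39, 0.24, 0.17])
(np.float64(14.37), np.float64(105.00000000000001), [-2.64, -0.51, -1.36])
(np.float64(15.2), np.float64(112.5), [-2.06, -2.89, 0.11])
(np.float64(13.89), np.float64(119.99999999999999), [-2.38, -7.79, -2.58])
(np.float64(14.93)
[... 718 characters left out ...]
  0.  0.1 0.8 1.  1.  1.  1.  1.  1.  1.  0.9 0.3]
 [0.  0.  0.  0.1 0.8 1.  1.  1.  1.  1.  1.  1.  0.8 0.2]
 [0.  0.  0.  0.1 0.7 1.  1.  1.  1.  1.  1.  1.  0.7 0. ]
 [0.  0.  0.  0.1 0.7 1.  1.  1.  1.  1.  1.  1.  0.6 0. ]
 [0.1 0.1 0.1 0.3 0.7 1.  1.  1.  1.  1.  1.  1.  0.8 0.2]
 [0.1 0.2 0.1 0.3 0.9 1.  1.  1.  1.  0.9 1.  0.9 0.8 0.2]
 [0.  0.  0.  0.1 0.8 1.  1.  1.  1.  0.9 0.5 0.5 0.3 0. ]
 [0.  0.  0.  0.  0.4 0.8 1.  1.  1.  0.9 0.5 0.1 0.2 0. ]
 [0.  0.  0.  0.  0.  0.3 0.6 0.7 0.6 0.6 0.4 0.5 0.5 0.7]
 [0.  0.  0.  0.  0.  0.  0.1 0.1 0.1 0.1 0.1 0.4 0.7 0.9]
 [0.  0.  0.  0.  0.  0.  0.  0.  0.  0.  0.  0.6 0.9 1. ]
 [0.  0.  0.  0.  0.  0.  0.  0.  0.  0.  0.3 0.9 1.  1. ]]
```

The slot is visible at the foot, roughly 25° in world with tool yaw −27°, and the pin shows at roughly 13° in the bore. But joint 7 is at −2.2 of −2.52, so there is no room to turn. I'll put the cast back and regrasp with the wrist flipped a half turn.

```bash
python3 - <<'E'
from h import *
from workcell import bot
o=bot.observe()
e=[3.1396,-.3517,.002]
rel(o["position"],o["tool_rot"],[.4849,.0316,.285],e)
rel([.4849,.0316,.285],e,[.4849,.0316,.1695],e)
E
```

```text
travel [-0.0193, -0.1589, -0.008] twist [9.12, 0.01, -25.43]
travel [-0.0398, -0.0002, 0.1084] twist [0.0, 0.0, 0.0]
```

{"name": "apply_moves", "arguments": {"commands": [{"travel": [-0.003,-0.027,-0.0013],"twist": [1.5,0,-4.2],"claw": 0.06},{"travel": [-0.0064,-0.053,-0.0026],"twist": [3,0,-8.5],"claw": 0.06},{"travel": [-0.01,-0.08,-0.004],"twist": [4.6,0,-12.7],"claw": 0.06},{"travel": [-0.013,-0.106,-0.0053],"twist": [6.1,0,-17],"claw": 0.06},{"travel": [-0.016,-0.1325,-0.0067],"twist": [7.6,0,-21.2],"claw": 0.06},{"travel": [-0.0193,-0.1589,-0.008],"twist": [9.12,0,-25.43],"claw": 0.06},{"travel": [-0.0193,-0.1589,-0.008],"twist": [9.12,0,-25.43],"claw": 0.06},{"travel": [-0.0193,-0.1589,-0.008],"twist": [9.12,0,-25.43],"claw": 0.06},{"travel": [-0.0193,-0.1589,-0.008],"twist": [9.12,0,-25.43],"claw": 0.06}]}}

```text
clock: 6.7
position: [0.4844, 0.0311, 0.2844]
tool_rot: [3.139, -0.351, 0.001]
force: [0.3, 0.1, -7.8]
grip_width: 0.0655
```

```bash
python3 - <<'E'
from h import *
from workcell import bot
o=bot.observe();print(o["position"],o["tool_rot"],o["qpos"].round(2))
e=[3.1396,-.3517,.002]
rel(o["position"],o["tool_rot"],[.4849,.0316,.23],e)
rel(o["position"],o["tool_rot"],[.4849,.0316,.1695],e)
E
```

```text
[0.48444066 0.03107505 0.28436392] [ 3.13946071e+00 -3.50746562e-01  1.02723034e-03] [ 0.34  0.1  -0.61  2.14  0.27  0.6  -2.03]
travel [-0.0182, -0.0006, 0.0512] twist [0.03, 0.05, -0.05]
travel [-0.039, -0.0008, 0.108] twist [0.03, 0.05, -0.05]
```

{"name": "apply_moves", "arguments": {"commands": [{"travel": [-0.009,-0.0006,0.0256],"twist": [0,0,0],"claw": 0.06},{"travel": [-0.0182,-0.0006,0.0512],"twist": [0,0,0],"claw": 0.06},{"travel": [-0.0182,-0.0006,0.0512],"twist": [0,0,0],"claw": 0.06},{"travel": [-0.025,-0.0008,0.07],"twist": [0,0,0],"claw": 0.06},{"travel": [-0.032,-0.0008,0.089],"twist": [0,0,0],"claw": 0.06},{"travel": [-0.0385,-0.0008,0.1068],"twist": [0,0,0],"claw": 0.06},{"travel": [-0.0385,-0.0008,0.1068],"twist": [0,0,0],"claw": 0.06}]}}

```text
clock: 7.4
position: [0.4847, 0.0316, 0.1702]
tool_rot: [3.139, -0.349, 0.002]
force: [-1.0, -0.1, -6.2]
grip_width: 0.0658
```

```bash
python3 snap.py 8 side; python3 - <<'E'
from h import *
s=load("side8");crop(s,180,100,120,160,4.,"s8c.png")
E
```

```text
7.4 q [0.1115, 0.2874, -0.418, 2.2816, 0.6997, 0.3288, -2.4779] [0.4847 0.0316 0.1702] [ 3.1387e+00 -3.4910e-01  1.6000e-03] [-1.  -0.1 -6.2] [0.   0.81 0.02] 0.06580454278613154
```

View pics/s8c.png

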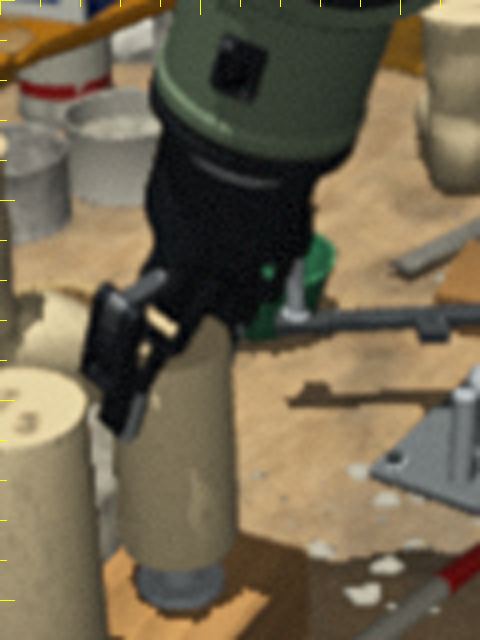

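{"name": "apply_moves", "arguments": {"commands": [{"travel": [-0.0003,0,0.0007],"twist": [0,0,0],"claw": 0.07},{"travel": [-0.0003,0,0.0007],"twist": [0,0,0],"claw": 0.0854},{"travel": [0,0,0],"twist": [0,0,0],"claw": 0.0854},{"travel": [0,0,0],"twist": [0,0,0],"claw": 0.0854},{"travel": [0.01,0,-0.028],"twist": [0,0,0],"claw": 0.0854},{"travel": [0.02,0,-0.056],"twist": [0,0,0],"claw": 0.0854},{"travel": [0.03,0,-0.085],"twist": [0,0,0],"claw": 0.0854},{"travel": [0.04,0,-0.112],"twist": [0,0,0],"claw": 0.0854},{"travel": [0.04,0,-0.112],"twist": [0,0,-8],"claw": 0.0854},{"travel": [0.04,0,-0.112],"twist": [0,0,-16],"claw": 0.0854}]}}

```text
clock: 8.45
position: [0.4845, 0.0321, 0.291]
tool_rot: [3.036, -0.338, 0.303]
force: [0.8, 0.9, 0.3]
grip_width: 0.0848
```

```bash
cat >> h.py <<'E'
def pose(yaw,lean,flip=1):
    M=R.from_euler("z",yaw,degrees=True)*R.from_euler("y",-lean,degrees=True)*R.from_euler("x",180,degrees=True)
    return M*R.from_euler("z",180,degrees=True) if flip else M
def relM(o,p1,M):
    A=R.from_euler("xyz",o["tool_rot"])
    print("travel",A.inv().apply(np.array(p1)-o["position"]).round(4).tolist(),"twist",np.degrees((A.inv()*M).as_rotvec()).round(2).tolist())
def tcp(axis,zg,M,back=.019): # grasp point on axis at height zg
    return np.array([axis[0],axis[1],zg])+back*M.as_matrix()[:,2]
E
python3 snap.py 9; python3 - <<'E'
from h import *
from workcell import bot
o=bot.observe()
M=pose(19,15); p=tcp([.4773,.0315],.185,M); print(p)
relM(o,p+[0,0,.115],M)
E
```

```text
8.45 q [0.3861, 0.0928, -0.6669, 2.1266, 0.2634, 0.6161, -1.7447] [0.4845 0.0321 0.291 ] [ 3.0364 -0.3376  0.3034] [0.8 0.9 0.3] [0.02 0.41 0.01] 0.08478699532098138
[0.48194965 0.033101   0.16664741]
travel [-0.0051, -0.0026, 0.0079] twist [-6.62, -10.11, 177.82]
```

{"name": "apply_moves", "arguments": {"commands": [{"travel": [0,0,0],"twist": [0,0,-8.5],"claw": 0.0854},{"travel": [0,0,0],"twist": [0,0,-17],"claw": 0.0854},{"travel": [0,0,0],"twist": [0,0,-25.5],"claw": 0.0854},{"travel": [0,0,0],"twist": [0,0,-34],"claw": 0.0854},{"travel": [0,0,0],"twist": [0,0,-42.5],"claw": 0.0854},{"travel": [0,0,0],"twist": [0,0,-51],"claw": 0.0854},{"travel": [0,0,0],"twist": [0,0,-59.5],"claw": 0.0854},{"travel": [0,0,0],"twist": [0,0,-68],"claw": 0.0854},{"travel": [0,0,0],"twist": [0,0,-76.5],"claw": 0.0854},{"travel": [0,0,0],"twist": [0,0,-85],"claw": 0.0854}]}}

```text
clock: 9.45
position: [0.4841, 0.0322, 0.29]
tool_rot: [2.797, 0.07, 1.758]
force: [0.1, -0.3, 0.1]
grip_width: 0.0854
```

```bash
python3 snap.py 10; python3 - <<'E'
from h import *
from workcell import bot
o=bot.observe()
M=pose(19,15); p=tcp([.4773,.0315],.185,M)
relM(o,p+[0,0,.115],M)
E
```

```text
9.45 q [0.5426, 0.1125, -0.8375, 2.1217, 0.3091, 0.6263, -0.3004] [0.4841 0.0322 0.29  ] [2.7971 0.0696 1.758 ] [ 0.1 -0.3  0.1] [-0.03  0.37  0.05] 0.08536238851535813
travel [0.0018, -0.0046, 0.0071] twist [-1.46, 8.55, -96.55]
```

{"name": "apply_moves", "arguments": {"commands": [{"travel": [0,0,0],"twist": [0,0.7,-8.5],"claw": 0.0854},{"travel": [0,0,0],"twist": [0,1.5,-17],"claw": 0.0854},{"travel": [0,0,0],"twist": [0,2.2,-25.5],"claw": 0.0854},{"travel": [0,0,0],"twist": [-0.5,3,-34],"claw": 0.0854},{"travel": [0,0,0],"twist": [-0.6,3.7,-42.5],"claw": 0.0854},{"travel": [0,0,0],"twist": [-0.7,4.4,-51],"claw": 0.0854},{"travel": [0,0,0],"twist": [-0.9,5.2,-59.5],"claw": 0.0854},{"travel": [0,-0.002,0],"twist": [-1,6,-68],"claw": 0.0854},{"travel": [0,-0.003,0],"twist": [-1.1,6.8,-76.5],"claw": 0.0854},{"travel": [0.001,-0.004,0],"twist": [-1.3,7.5,-85],"claw": 0.0854}]}}

```text
clock: 10.45
position: [0.4803, 0.0322, 0.2885]
tool_rot: [3.088, 0.275, -3.02]
force: [0.2, 0.4, -0.9]
grip_width: 0.0856
```

```bash
python3 snap.py 11 side top; python3 - <<'E'
from h import *
from workcell import bot
o=bot.observe()
M=pose(19,15); p=tcp([.4773,.0315],.185,M)
relM(o,p+[0,0,.115],M)
relM(o,p,M)
s=load("side11");crop(s,180,100,120,160,4.,"s11c.png")
E
```

```text
10.45 q [0.8448, 0.2113, -1.1272, 2.0622, 0.2616, 0.7208, 1.2792] [0.4803 0.0322 0.2885] [ 3.0884  0.2749 -3.0198] [ 0.2  0.4 -0.9] [-0.07  0.23  0.05] 0.08555554558759704
travel [0.0002, 0.0002, 0.007] twist [-0.12, 1.07, -11.76]
travel [0.0314, -0.0059, 0.1175] twist [-0.12, 1.07, -11.76]
```

View pics/s11c.png

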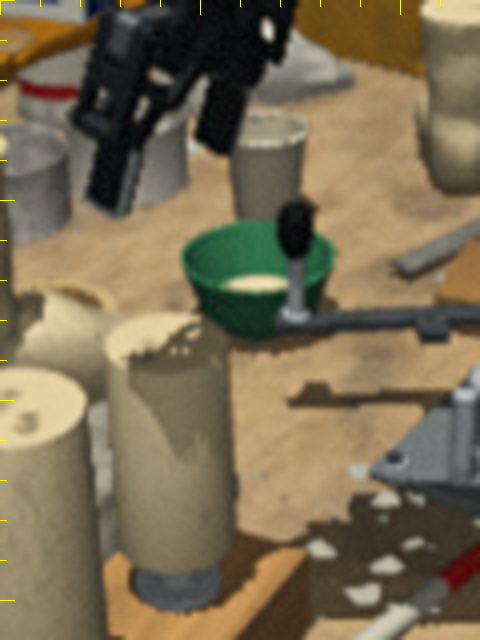

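View pics/top11.png

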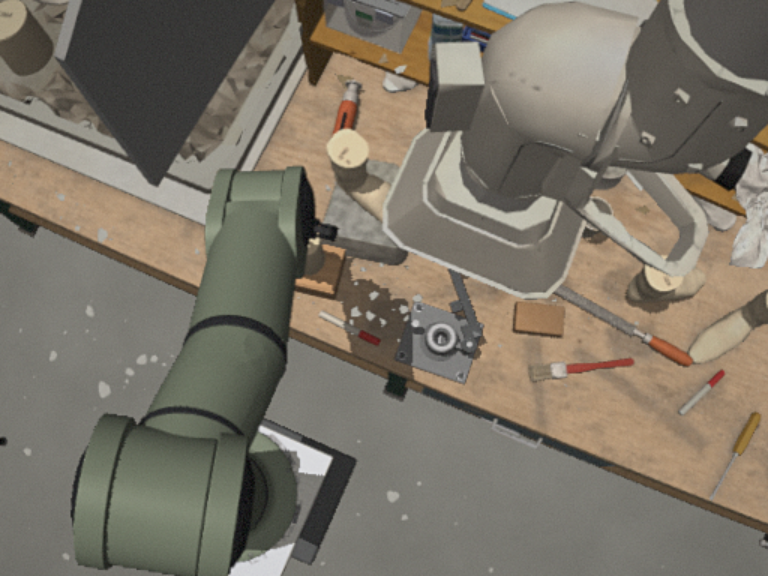

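{"name": "apply_moves", "arguments": {"commands": [{"travel": [0,0,0.007],"twist": [-0.1,0.6,-6],"claw": 0.0854},{"travel": [0.0002,0.0002,0.007],"twist": [-0.1,1.1,-11.8],"claw": 0.0854},{"travel": [0.0002,0.0002,0.007],"twist": [-0.1,1.1,-11.8],"claw": 0.0854},{"travel": [0.008,-0.0015,0.035],"twist": [-0.1,1.1,-11.8],"claw": 0.0854},{"travel": [0.016,-0.003,0.062],"twist": [-0.1,1.1,-11.8],"claw": 0.0854},{"travel": [0.024,-0.0045,0.09],"twist": [-0.1,1.1,-11.8],"claw": 0.0854},{"travel": [0.0314,-0.0059,0.1175],"twist": [-0.1,1.1,-11.8],"claw": 0.0854},{"travel": [0.0314,-0.0059,0.1175],"twist": [-0.1,1.1,-11.8],"claw": 0.0854},{"travel": [0.0314,-0.0059,0.1175],"twist": [-0.1,1.1,-11.8],"claw": 0.0854}]}}

```text
clock: 11.45
position: [0.482, 0.0337, 0.1673]
tool_rot: [3.141, 0.261, -2.814]
force: [-0.2, 0.5, 0.4]
grip_width: 0.0852
```

```bash
python3 snap.py 12; python3 - <<'E'
from h import *
from workcell import bot
o=bot.observe()
M=pose(19,15); p=tcp([.4773,.0315],.185,M);print(p)
relM(o,p,M)
E
```

```text
11.45 q [0.5725, 0.4107, -0.902, 2.1962, 0.6553, 0.4996, 1.1009] [0.482  0.0337 0.1673] [ 3.1409  0.2613 -2.8143] [-0.2  0.5  0.4] [-0.11  0.27 -0.03] 0.08521234911819153
[0.48194965 0.033101   0.16664741]
travel [0.0004, -0.0006, 0.0006] twist [-0.02, -0.03, -0.24]
```

Close with a firmer grip, then lift 90 mm.

{"name": "apply_moves", "arguments": {"commands": [{"travel": [0,0,0],"twist": [0,0,0],"claw": 0.068},{"travel": [0,0,0],"twist": [0,0,0],"claw": 0.06},{"travel": [0,0,0],"twist": [0,0,0],"claw": 0.06},{"travel": [0,0,0],"twist": [0,0,0],"claw": 0.06},{"travel": [-0.002,0,-0.008],"twist": [0,0,0],"claw": 0.06},{"travel": [-0.0078,0,-0.029],"twist": [0,0,0],"claw": 0.06},{"travel": [-0.0155,0,-0.058],"twist": [0,0,0],"claw": 0.06},{"travel": [-0.0233,0,-0.087],"twist": [0,0,0],"claw": 0.06},{"travel": [-0.0233,0,-0.087],"twist": [0,0,0],"claw": 0.06}], "force": 80}}

```text
clock: 12.35
position: [0.4831, 0.0332, 0.26]
tool_rot: [-3.139, 0.265, -2.813]
force: [1.1, 0.1, -8.1]
grip_width: 0.0657
```

```bash
python3 snap.py 13 side; python3 - <<'E'
from h import *
from workcell import bot
o=bot.observe()
M=pose(19,15); p=tcp([.4773,.0315],.185,M);print(p)
relM(o,p,M)
M=pose(-15,15); p=tcp([.445,-.2625],.185,M)+[0,0,.09];print(p)
relM(o,p,M)
s=load("side13");crop(s,180,80,120,150,4.,"s13c.png")
E
```

```text
12.35 q [0.8005, 0.2831, -1.1229, 2.0853, 0.3835, 0.6947, 1.3597] [0.4831 0.0332 0.26  ] [-3.1393  0.265  -2.8129] [ 1.1  0.1 -8.1] [-0.25  0.51  0.  ] 0.06566401123276357
[0.48194965 0.033101   0.16664741]
travel [0.0238, 0.001, 0.0881] twist [-0.17, 0.06, -0.21]
[ 0.44975    -0.26377276  0.25664741]
travel [0.1221, -0.27, -0.031] twist [8.65, 0.09, 32.62]
```

View pics/s13c.png

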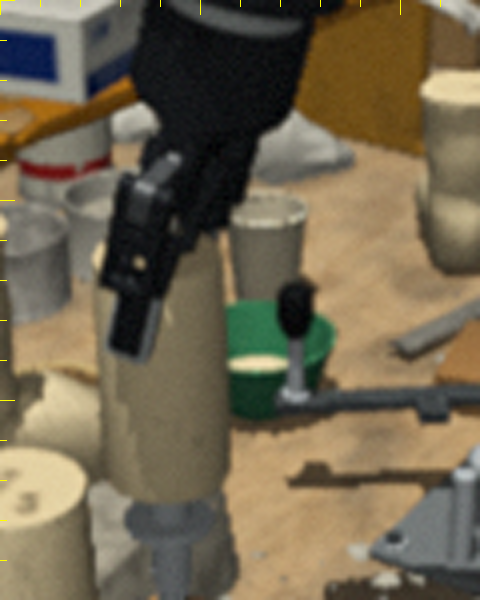

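```bash
python3 - <<'E'
from h import *
from workcell import bot
o=bot.observe()
t=load("top11")
# near edge in x1.5 picture: (393,238)->(548,297)
print(onz(t,np.array([[385,218],[400,240],[470,268],[540,296],[556,290]])/1.5,.43).round(3))
M=pose(-18,15); p=tcp([.405,-.21],.185,M);p[2]=.245
relM(o,p,M)
E
```

```text
[[ 0.505 -0.117  0.43 ]
 [ 0.482 -0.151  0.43 ]
 [ 0.483 -0.262  0.43 ]
 [ 0.484 -0.374  0.43 ]
 [ 0.502 -0.393  0.43 ]]
travel [0.1456, -0.2076, -0.0254] twist [9.42, 0.1, 35.52]
```

{"name": "apply_moves", "arguments": {"commands": [{"travel": [0.018,-0.026,-0.003],"twist": [1.2,0,4.4],"claw": 0.06},{"travel": [0.036,-0.052,-0.006],"twist": [2.4,0,8.9],"claw": 0.06},{"travel": [0.0545,-0.078,-0.0095],"twist": [3.5,0,13.3],"claw": 0.06},{"travel": [0.073,-0.104,-0.0127],"twist": [4.7,0,17.8],"claw": 0.06},{"travel": [0.091,-0.13,-0.016],"twist": [5.9,0,22.2],"claw": 0.06},{"travel": [0.109,-0.156,-0.019],"twist": [7.1,0,26.6],"claw": 0.06},{"travel": [0.127,-0.182,-0.022],"twist": [8.2,0,31],"claw": 0.06},{"travel": [0.1456,-0.2076,-0.0254],"twist": [9.42,0.1,35.5],"claw": 0.06},{"travel": [0.1456,-0.2076,-0.0254],"twist": [9.42,0.1,35.5],"claw": 0.06},{"travel": [0.1456,-0.2076,-0.0254],"twist": [9.42,0.1,35.5],"claw": 0.06}]}}

```text
clock: 13.4
position: [0.4089, -0.2109, 0.2425]
tool_rot: [3.141, 0.257, 2.829]
force: [0.3, 0.4, -6.1]
grip_width: 0.0656
```

```bash
python3 snap.py 14 side top; python3 - <<'E'
from h import *
from workcell import bot
o=bot.observe()
M=pose(-18,15); p=tcp([.445,-.2625],.185,M);p[2]=.245
relM(o,p,M)
E
```

```text
13.4 q [1.1752, 0.2058, -0.9152, 2.1625, 0.2936, 0.6121, 1.3292] [ 0.4089 -0.2109  0.2425] [3.1407 0.2574 2.8291] [ 0.3  0.4 -6.1] [0.25 0.6  0.01] 0.06557602133687171
travel [-0.0533, -0.0391, 0.012] twist [0.1, -0.2, 0.21]
```

View pics/side14.png

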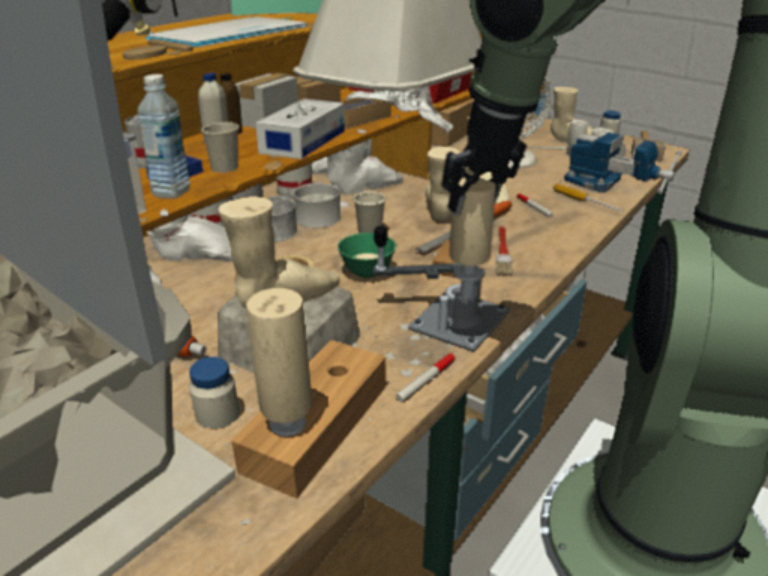

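View pics/top14.png

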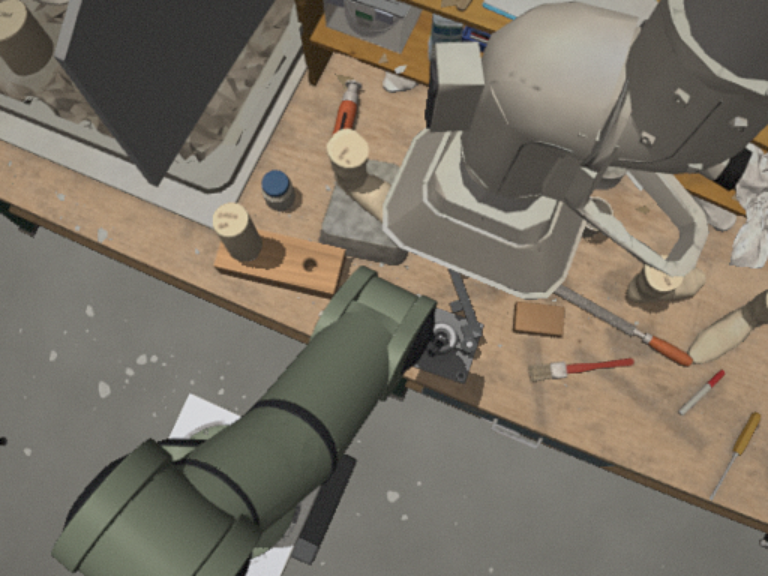

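{"name": "apply_moves", "arguments": {"commands": [{"travel": [-0.018,-0.013,0.004],"twist": [0,0,0],"claw": 0.06},{"travel": [-0.036,-0.026,0.008],"twist": [0,0,0],"claw": 0.06},{"travel": [-0.0533,-0.0391,0.0115],"twist": [0.1,-0.2,0.2],"claw": 0.06},{"travel": [-0.0533,-0.0391,0.0115],"twist": [0.1,-0.2,0.2],"claw": 0.06},{"travel": [-0.0533,-0.0391,0.0115],"twist": [0.1,-0.2,0.2],"claw": 0.06}]}}

```text
clock: 14.0
position: [0.4497, -0.2639, 0.2456]
tool_rot: [3.141, 0.262, 2.828]
force: [0.1, 0.3, -8.1]
grip_width: 0.0653
```

```bash
python3 snap.py 15 side top; python3 - <<'E'
from h import *
from workcell import bot
s=load("side15");crop(s,270,90,90,130,5,"s15c.png")
t=load("top15");crop(t,230,180,110,80,7,"t15c.png")
E
```

```text
14.0 q [1.1511, 0.3141, -0.8603, 2.0292, 0.3721, 0.6688, 1.3375] [ 0.4497 -0.2639  0.2456] [3.1412 0.2618 2.8275] [ 0.1  0.3 -8.1] [ 0.31  0.63 -0.03] 0.06526764523993886
```

View pics/s15c.png

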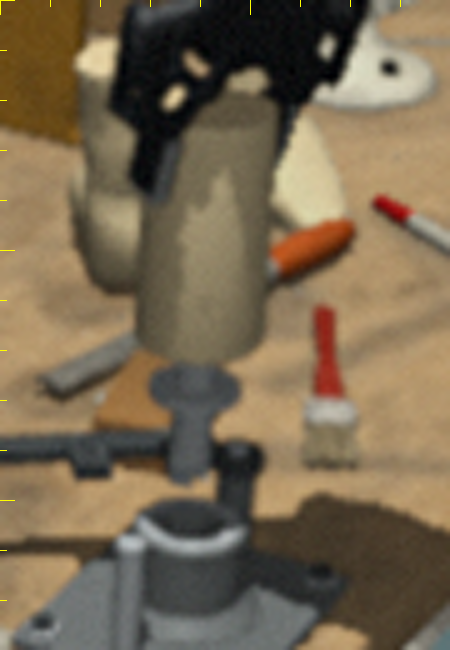

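View pics/t15c.png

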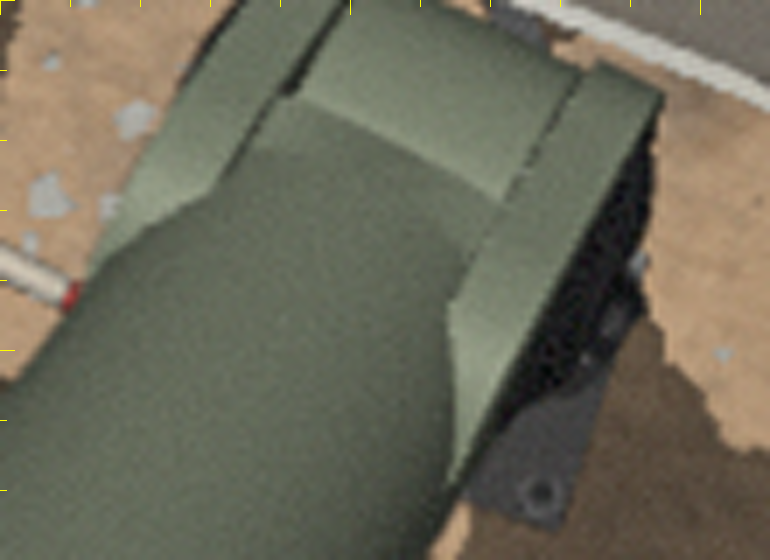

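```bash
python3 - <<'E'
from h import *
s=load("side15");z0=.06+.2456-.1670
for z in(.152,.032,0,-.05): print(z,((proj(s,[.445,-.2625,z0+z])[0]-[270,90]+.5)*5).round(0))
print(((proj(s,[.445,-.2625,.06])[0]-[270,90]+.5)*5).round(0))
E
```

```text
0.152 [217. 105.]
0.032 [203. 335.]
0 [199. 392.]
-0.05 [194. 478.]
[190. 525.]
```

{"name": "apply_moves", "arguments": {"commands": [{"travel": [0.0046,-0.0012,0.0145],"twist": [0,0,0],"claw": 0.06},{"travel": [0.0073,-0.0012,0.0242],"twist": [0,0,0],"claw": 0.06},{"travel": [0.0099,-0.0012,0.0338],"twist": [0,0,0],"claw": 0.06},{"travel": [0.0125,-0.0012,0.0435],"twist": [0,0,0],"claw": 0.06},{"travel": [0.0151,-0.0012,0.0531],"twist": [0,0,0],"claw": 0.06},{"travel": [0.0151,-0.0012,0.0531],"twist": [0,0,0],"claw": 0.06}]}}

```text
clock: 14.7
position: [0.4481, -0.2652, 0.1895]
tool_rot: [3.141, 0.261, 2.827]
force: [-0.2, 0.4, -6.2]
grip_width: 0.0656
```

```bash
python3 snap.py 16 side; python3 - <<'E'
from h import *
s=load("side16");crop(s,270,90,90,130,5,"s16c.png")
E
```

```text
14.7 q [1.0636, 0.3897, -0.7702, 2.095, 0.5036, 0.5472, 1.2185] [ 0.4481 -0.2652  0.1895] [3.1414 0.2609 2.8268] [-0.2  0.4 -6.2] [ 0.19  0.62 -0.02] 0.06555327988656096
```

View pics/s16c.png

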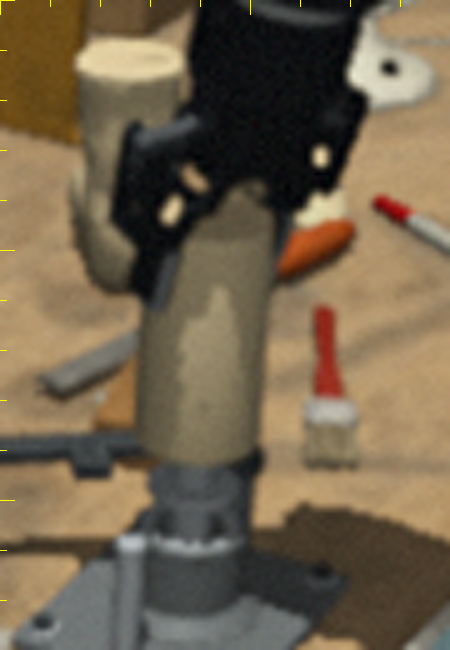

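{"name": "apply_moves", "arguments": {"commands": [{"travel": [0.001,0,0.0039],"twist": [0,0,0],"claw": 0.06},{"travel": [0.002,0,0.0077],"twist": [0,0,0],"claw": 0.06},{"travel": [0.003,0,0.011],"twist": [0,0,0],"claw": 0.06},{"travel": [0.0035,0,0.0131],"twist": [0,0,0],"claw": 0.06},{"travel": [0.0038,0,0.0143],"twist": [0,0,0],"claw": 0.06},{"travel": [0.0038,0,0.0143],"twist": [0,0,0],"claw": 0.06}]}}

```text
clock: 15.35
position: [0.4487, -0.266, 0.1762]
tool_rot: [-3.141, 0.263, 2.827]
force: [-0.2, -2.5, -4.2]
grip_width: 0.0654
```

```bash
python3 snap.py 17
```

```text
15.35 q [1.0369, 0.4085, -0.7409, 2.1083, 0.5412, 0.5153, 1.1838] [ 0.4487 -0.266   0.1762] [-3.1407  0.2632  2.8266] [-0.2 -2.5 -4.2] [-0.57  0.57 -0.05] 0.06538166428729074
```

{"name": "apply_moves", "arguments": {"commands": [{"travel": [0.0005,0,0.0019],"twist": [0,0,0],"claw": 0.06},{"travel": [0.001,0,0.0039],"twist": [0,0,0],"claw": 0.06},{"travel": [0.001,0,0.0039],"twist": [0,0,0],"claw": 0.06}]}}

```text
clock: 15.65
position: [0.4499, -0.2662, 0.1733]
tool_rot: [-3.14, 0.266, 2.827]
force: [-2.9, -0.8, 11.5]
grip_width: 0.0654
```

```bash
python3 snap.py 18
```

```text
15.65 q [1.0288, 0.413, -0.7328, 2.1109, 0.5521, 0.5059, 1.1738] [ 0.4499 -0.2662  0.1733] [-3.1401  0.2659  2.8273] [-2.9 -0.8 11.5] [-0.44  0.55  0.28] 0.0653998673683088
```

```bash
cat > rot.py <<'E'
import sys
from h import *
from workcell import bot
o=bot.observe(); A=R.from_euler("xyz",o["tool_rot"]); zt=A.as_matrix()[:,2]
dz=float(sys.argv[1])
for a in map(float,sys.argv[2:]):
    Z=R.from_euler("z",a,degrees=True); off=.019*zt
    d=Z.apply(off)-off+[0,0,dz*1e-3]
    print(a,"travel",A.inv().apply(d).round(4).tolist(),"twist",np.degrees((A.inv()*Z*A).as_rotvec()).round(2).tolist())
E
python3 rot.py 0 4 8 12 16 20 24 28
```

```text
4.0 travel [0.0, 0.0003, -0.0] twist [-1.05, -0.01, -3.86]
8.0 travel [0.0, 0.0007, -0.0] twist [-2.1, -0.01, -7.72]
12.0 travel [0.0001, 0.001, -0.0] twist [-3.15, -0.02, -11.58]
16.0 travel [0.0002, 0.0014, -0.0001] twist [-4.2, -0.02, -15.44]
20.0 travel [0.0003, 0.0017, -0.0001] twist [-5.26, -0.03, -19.3]
24.0 travel [0.0004, 0.002, -0.0001] twist [-6.31, -0.03, -23.16]
28.0 travel [0.0006, 0.0023, -0.0002] twist [-7.36, -0.04, -27.02]
```

{"name": "apply_moves", "arguments": {"commands": [{"travel": [0,0.0003,0],"twist": [-1.05,0,-3.86],"claw": 0.06},{"travel": [0,0.0007,0],"twist": [-2.1,0,-7.72],"claw": 0.06},{"travel": [0.0001,0.001,0],"twist": [-3.15,0,-11.58],"claw": 0.06},{"travel": [0.0002,0.0014,0],"twist": [-4.2,0,-15.44],"claw": 0.06}]}}

```text
clock: 16.05
position: [0.4489, -0.2645, 0.1721]
tool_rot: [3.142, 0.263, 3.108]
force: [0.5, -1.7, -7.8]
grip_width: 0.0658
```

```bash
python3 snap.py 19; python3 rot.py 0 4 8 12 16 20 24 28
```

```text
16.05 q [1.1818, 0.4716, -0.8816, 2.0858, 0.5262, 0.5462, 1.5139] [ 0.4489 -0.2645  0.1721] [3.1415 0.2631 3.1083] [ 0.5 -1.7 -7.8] [-0.47  0.48 -0.06] 0.06581546064690084
4.0 travel [0.0, 0.0003, -0.0] twist [-1.04, 0.0, -3.86]
8.0 travel [0.0, 0.0007, -0.0] twist [-2.08, 0.0, -7.72]
12.0 travel [0.0001, 0.001, -0.0] twist [-3.12, 0.0, -11.59]
16.0 travel [0.0002, 0.0014, -0.0] twist [-4.16, 0.0, -15.45]
20.0 travel [0.0003, 0.0017, -0.0001] twist [-5.2, 0.0, -19.31]
24.0 travel [0.0004, 0.002, -0.0001] twist [-6.24, 0.0, -23.17]
28.0 travel [0.0006, 0.0023, -0.0002] twist [-7.28, 0.0, -27.04]
```

Force fell back to just the weight, so the slot has dropped over the pin. Lowering to the rim.

{"name": "apply_moves", "arguments": {"commands": [{"travel": [0.0006,0,0.0024],"twist": [0,0,0],"claw": 0.06},{"travel": [0.0013,0,0.0048],"twist": [0,0,0],"claw": 0.06},{"travel": [0.0017,0,0.0063],"twist": [0,0,0],"claw": 0.06},{"travel": [0.0017,0,0.0063],"twist": [0,0,0],"claw": 0.06}]}}

```text
clock: 16.45
position: [0.4519, -0.2647, 0.1682]
tool_rot: [-3.139, 0.269, 3.105]
force: [-7.5, 2.9, 41.9]
grip_width: 0.0655
```

```bash
python3 snap.py 20 side; python3 - <<'E'
from h import *
s=load("side20");crop(s,280,160,60,60,10,"s20c.png")
E
```

```text
16.45 q [1.1657, 0.4761, -0.8661, 2.0893, 0.5418, 0.5295, 1.494] [ 0.4519 -0.2647  0.1682] [-3.1388  0.2689  3.1047] [-7.5  2.9 41.9] [ 0.33 -0.4   0.09] 0.06547554470438635
```

View pics/s20c.png

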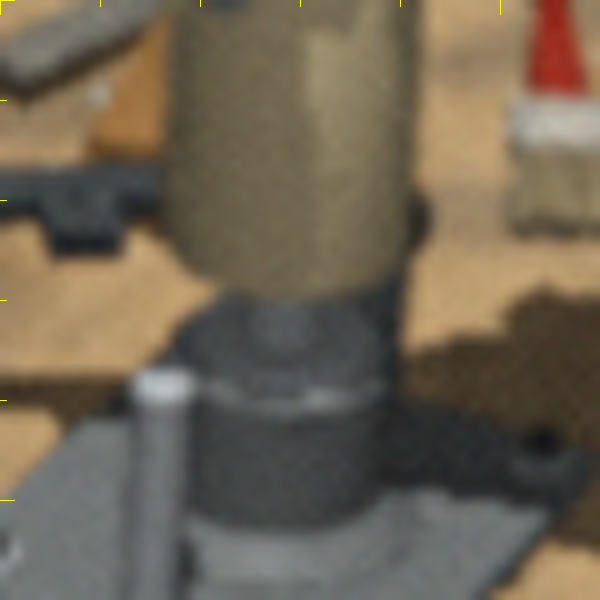

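```bash
python3 - <<'E'
from h import *
s=load("side20");c=[.4445,-.2625]
crop(s,280,160,60,60,10,"s20o.png",np.r_[proj(s,circ(c,.024,.06)),proj(s,circ(c,.024,.066)),proj(s,circ(c,.03,.06)),proj(s,circ(c,.0335,.092))])
E
```

```text
(no output)
```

View pics/s20o.png

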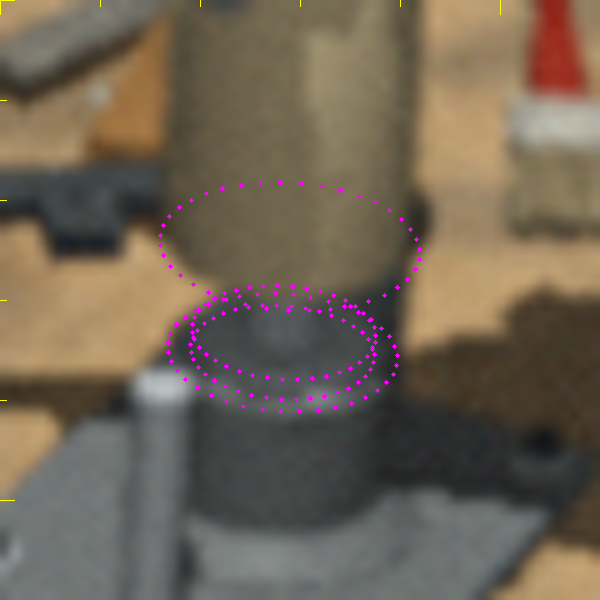

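{"name": "apply_moves", "arguments": {"commands": [{"travel": [-0.0008,0,-0.003],"twist": [0,0,0],"claw": 0.06},{"travel": [-0.001,0,-0.004],"twist": [0,0,0],"claw": 0.06},{"travel": [-0.001,0,-0.004],"twist": [0,0,0],"claw": 0.07},{"travel": [-0.001,0,-0.004],"twist": [0,0,0],"claw": 0.0854},{"travel": [-0.001,0,-0.004],"twist": [0,0,0],"claw": 0.0854},{"travel": [-0.001,0,-0.004],"twist": [0,0,0],"claw": 0.0854}]}}

```text
clock: 17.1
position: [0.4488, -0.2642, 0.1695]
tool_rot: [3.141, 0.263, 3.105]
force: [-0.5, 0.7, -1.3]
grip_width: 0.0853
```

```bash
python3 snap.py 21 side; python3 - <<'E'
from h import *
s=load("side21");c=[.4445,-.2625]
crop(s,260,80,90,130,5,"s21c.png")
E
```

```text
17.1 q [1.1755, 0.4742, -0.8749, 2.0887, 0.5317, 0.5404, 1.5053] [ 0.4488 -0.2642  0.1695] [3.141  0.2626 3.1053] [-0.5  0.7 -1.3] [0.05 0.24 0.  ] 0.08533289197936829
```

View pics/s21c.png

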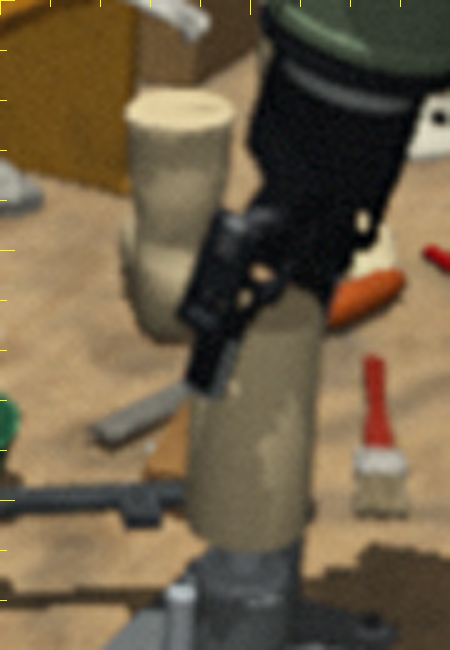

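{"name": "apply_moves", "arguments": {"commands": [{"travel": [0,0,-0.02],"twist": [0,0,0],"claw": 0.0854},{"travel": [0,0,-0.05],"twist": [0,0,0],"claw": 0.0854},{"travel": [0,0,-0.085],"twist": [0,0,0],"claw": 0.0854},{"travel": [0,0,-0.11],"twist": [0,0,0],"claw": 0.0854},{"travel": [0,0,-0.11],"twist": [0,0,0],"claw": 0.0854}]}}

```text
clock: 17.65
position: [0.4206, -0.2641, 0.2783]
tool_rot: [-3.139, 0.265, 3.105]
force: [0.8, -1.0, -1.1]
grip_width: 0.0853
```

```bash
python3 snap.py 22 side top; cat > kin.py <<'E'
from fk import *
import glob
S=(-1,)*4
def fkp(q,v):
    z=lambda a:R.from_rotvec([0,0,a]);y=lambda a:R.from_rotvec([0,a,0])
    b=np.array(v).reshape(-1,3)
    r0=z(-q[0]); r1=r0*y(q[1]); r2=r1*z(-q[2]); r3=r2*y(q[3]); r4=r3*z(-q[4]); r5=r4*y(q[5]); r6=r5*z(-q[6]+np.pi/2)
    p=np.array([0,0,b[0,2]]); pts=[p]
    for r,o in zip((r0,r1,r2,r3,r4,r5),([b[0,0],b[0,1],0],b[1],b[2],b[3],b[4],b[5])):
        p=p+r.apply(o); pts.append(p)
    return np.array(pts),r6
def data():
    D=[pickle.load(open(f,"rb")) for f in glob.glob("o[0-9]*.pkl")]
    return [d["qpos"] for d in D]+Q[:2],[d["position"] for d in D]+P[:2]
E
python3 - <<'E'
from kin import *
qs,ps=data()
x0=np.zeros(18); x0[2]=.35;x0[5]=.4;x0[11]=.4;x0[17]=.35
f=lambda v:np.r_[np.concatenate([fkp(q,v)[0][-1]-p for q,p in zip(qs,ps)]),1e-3*(v-x0)]
r=least_squares(f,x0);print(r.x.reshape(-1,3).round(3));print(np.abs(r.fun[:-18]).max(),np.sqrt((r.fun[:-18]**2).mean()))
np.save("kin.npy",r.x)
E
```

```text
17.65 q [1.4562, 0.2997, -1.1118, 2.0129, 0.2614, 0.7542, 1.761] [ 0.4206 -0.2641  0.2783] [-3.1389  0.2649  3.1051] [ 0.8 -1.  -1.1] [-0.    0.26 -0.01] 0.08526052193791611
[[ 0.    -0.011  0.32 ]
 [-0.    -0.011  0.465]
 [ 0.    -0.019  0.065]
 [-0.    -0.019  0.41 ]
 [ 0.    -0.     0.01 ]
 [-0.    -0.     0.328]]
2.2876792238335497e-07 8.54136320828836e-08
```

View pics/side22.png

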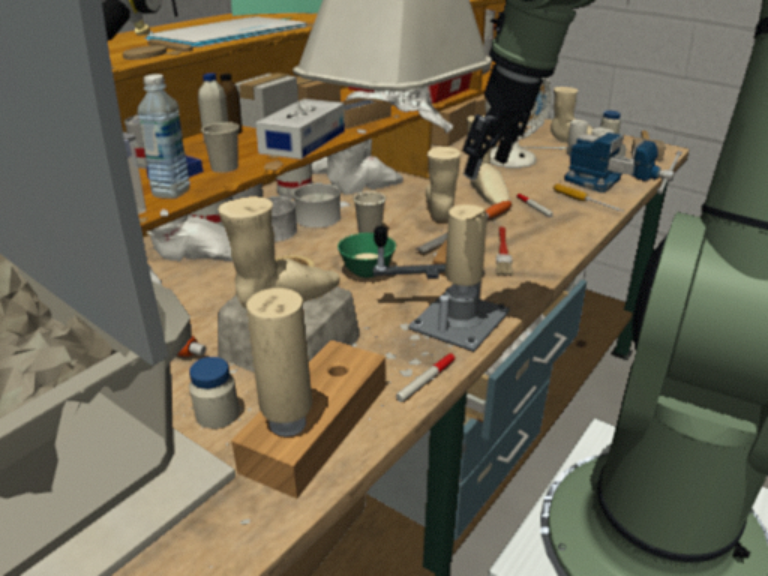

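```bash
cat > ik.py <<'E'
from kin import *
V=np.load("kin.npy")
lo=np.array([-2.91,-.3,-1.5,.17,-1.26,.16,-2.52]);hi=np.array([2.91,2.13,1.42,2.43,4.41,1.93,2.52])
def ik(p,M,q0,n=8,m=.06,seed=0,loc=False):
    rng=np.random.default_rng(seed);best=None
    for k in range(n):
        s=q0 if k==0 else np.clip(q0+rng.normal(0,.5,7),lo+m,hi-m)
        f=lambda q:(lambda pts,r:np.r_[(pts[-1]-p)*10,(r.inv()*M).as_rotvec()*3,.01*(q-q0)])(*fkp(q,V))
        r=least_squares(f,np.clip(s,lo+m,hi-m),bounds=(lo+m-1e-6,hi-m+1e-6))
        e=np.linalg.norm(r.fun[:6])
        c=(e>.02,np.abs(r.x-q0).max())
        if best is None or c<best[0]: best=(c,r.x,e)
        if loc: break
    return best[1],best[2]
E
python3 - <<'E'
from ik import *
q0=pickle.load(open("o22.pkl","rb"))["qpos"]
H=np.array([.448,-.3165])
for ang in(34.7,60,86.6):
  k=H+.171*np.array([np.cos(np.radians(ang)),np.sin(np.radians(ang))])
  for lean in(30,35,40):
   for yaw in(-40,-20,0,20):
    for fl in(0,1):
     M=pose(yaw,lean,fl); p=np.array([*k,.144])+.019*M.as_matrix()[:,2]
     q,e=ik(p,M,q0,5)
     if e<.02:
        pts,_=fkp(q,V); print(ang,k.round(3),lean,yaw,fl,q.round(2),"elb",pts[2].round(2),"wr",pts[-3].round(2))
E
```

```text
34.7 [ 0.589 -0.219] 30 -40 1 [ 0.86  0.75 -1.02  2.04  1.56  0.87 -0.26] elb [ 0.19 -0.25  0.66] wr [ 0.46 -0.12  0.42]
34.7 [ 0.589 -0.219] 30 -20 1 [ 1.04  0.8  -1.13  2.07  1.62  0.74  0.12] elb [ 0.15 -0.3   0.64] wr [ 0.44 -0.17  0.42]
34.7 [ 0.589 -0.219] 30 0 0 [ 0.87  0.63 -0.71  2.05  1.24  0.22 -2.37] elb [ 0.16 -0.22  0.7 ] wr [ 0.43 -0.22  0.42]
34.7 [ 0.589 -0.219] 30 0 1 [ 0.87  0.63 -0.71  2.05  1.24  0.22  0.76] elb [ 0.16 -0.22  0.7 ] wr [ 0.43 -0.22  0.42]
34.7 [ 0.589 -0.219] 30 20 0 [ 0.67  0.59 -0.32  1.98 -0.72  0.29 -0.12] elb [ 0.19 -0.18  0.71] wr [ 0.44 -0.27  0.42]
34.7 [ 0.589 -0.219] 30 20 1 [ 1.05  0.72 -0.86  1.96  0.58  0.3   1.83] elb [ 0.13 -0.28  0.67] wr [ 0.44 -0.27  0.42]
34.7 [ 0.589 -0.219] 35 -40 0 [ 0.14  0.54 -0.06  2.14  1.74  0.36  2.46] elb [ 0.23 -0.06  0.72] wr [ 0.45 -0.11  0.41]
34.7 [ 0.589 -0.219] 35 -40 1 [ 0.92  0.84 -1.15  2.1   1.74  1.04 -0.37] elb [ 0.19 -0.29  0.63] wr [ 0.45 -0.11  0.4 ]
34.7 [ 0.589 -0.219] 35 -20 0 [ 0.46  0.54 -0.3   2.16  2.21  0.26  2.46] elb [ 0.2  -0.13  0.72] wr [ 0.42 -0.16  0.41]
34.7 [ 0.589 -0.2
[... 3808 characters left out ...]
 40 20 1 [ 1.4   1.01 -1.38  2.21  1.65  0.47  0.92] elb [ 0.04 -0.39  0.57] wr [ 0.34 -0.24  0.39]
86.6 [ 0.458 -0.146] 30 -40 1 [ 1.01  0.86 -1.44  2.37  1.62  1.22 -0.54] elb [ 0.17 -0.31  0.62] wr [ 0.34 -0.05  0.42]
86.6 [ 0.458 -0.146] 30 20 0 [ 1.25  0.63 -1.08  2.32  1.3   0.22 -2.09] elb [ 0.07 -0.27  0.69] wr [ 0.31 -0.2   0.42]
86.6 [ 0.458 -0.146] 30 20 1 [ 1.25  0.63 -1.08  2.32  1.31  0.22  1.05] elb [ 0.07 -0.27  0.69] wr [ 0.31 -0.2   0.42]
86.6 [ 0.458 -0.146] 35 20 0 [ 1.47  0.94 -1.44  2.35  1.6   0.52 -2.27] elb [ 0.02 -0.38  0.6 ] wr [ 0.28 -0.21  0.4 ]
86.6 [ 0.458 -0.146] 35 20 1 [ 1.47  0.92 -1.42  2.35  1.6   0.5   0.86] elb [ 0.02 -0.37  0.6 ] wr [ 0.28 -0.21  0.4 ]
```

```bash
cat > plan.py <<'E'
from ik import *
H=np.array([.448,-.3165])
def knob(ang): return H+.171*np.array([np.cos(np.radians(ang)),np.sin(np.radians(ang))])
def gp(ang,yaw,lean,back=0,z=.144):
    M=pose(yaw,lean,1); d=M.as_matrix()[:,2]; return np.array([*knob(ang),z])+(.019-back)*d,M
if __name__=="__main__":
    q=pickle.load(open("o22.pkl","rb"))["qpos"]
    seq=[(34.7,-20,25,.2),(34.7,-20,40,.12),(34.7,-20,40,.06),(34.7,-20,40,0)]+[(34.7+52*t,-20+15*t,40-25*t,0) for t in(.2,.4,.6,.8,1)]
    for a in seq:
        p,M=gp(*a); q,e=ik(p,M,q,1,.05); pts,_=fkp(q,V)
        print(a,p.round(3),q.round(2),round(e,3),"elb",pts[3].round(2),"wr",pts[-2].round(2))
E
python3 plan.py
```

```text
(34.7, -20, 25, 0.2) [ 0.517 -0.193  0.308] [ 1.08  0.22 -0.98  2.02  0.48  0.61  1.03] 0.0 elb [ 0.03 -0.13  0.83] wr [ 0.39 -0.15  0.61]
(34.7, -20, 40, 0.12) [ 0.528 -0.197  0.221] [ 1.26  0.57 -1.35  2.31  1.76  0.68 -0.14] 0.0 elb [ 0.07 -0.29  0.76] wr [ 0.33 -0.12  0.47]
(34.7, -20, 40, 0.06) [ 0.564 -0.21   0.175] [ 1.15  0.73 -1.26  2.26  1.91  0.78 -0.19] 0.0 elb [ 0.13 -0.35  0.7 ] wr [ 0.37 -0.14  0.43]
(34.7, -20, 40, 0) [ 0.6   -0.223  0.129] [ 1.08  0.87 -1.18  2.19  2.02  0.83 -0.2 ] 0.0 elb [ 0.17 -0.38  0.65] wr [ 0.4  -0.15  0.38]
(45.1, -17.0, 35.0, 0) [ 0.579 -0.199  0.128] [ 1.07  0.82 -1.19  2.2   1.86  0.77 -0.08] 0.0 elb [ 0.17 -0.36  0.67] wr [ 0.4  -0.14  0.4 ]
(55.5, -14.0, 30.0, 0) [ 0.554 -0.178  0.128] [ 1.08  0.78 -1.21  2.2   1.68  0.73  0.08] 0.0 elb [ 0.16 -0.35  0.69] wr [ 0.39 -0.14  0.41]
(65.9, -11.0, 25.0, 0) [ 0.526 -0.162  0.127] [ 1.1   0.76 -1.24  2.21  1.51  0.72  0.25] 0.0 elb [ 0.15 -0.35  0.69] wr [ 0.39 -0.14  0.42]
(76.30000000000001, -8.0, 20.0, 0) [ 0.495 -0.151  0.126] [ 1.14  0.75 -1.29  2.22  1.35  0.75  0.42] 0.0 elb [ 0.13 -0.35  0.7 ] wr [ 0.38 -0.14  0.43]
(86.7, -5, 15, 0) [ 0.463 -0.146  0.126] [ 1.18  0.76 -1.34  2.22  1.21  0.81  0.58] 0.0 elb [ 0.12 -0.36  0.69] wr [ 0.38 -0.14  0.44]
```

```bash
python3 - <<'E'
from plan import *
from workcell import bot
o=bot.observe();A=R.from_euler("xyz",o["tool_rot"]);q=o["qpos"]
p1,M=gp(34.7,-20,40,.12); rv=(A.inv()*M).as_rotvec()
print(A.inv().apply(p1-o["position"]).round(4),np.degrees(rv).round(2))
for t in np.linspace(.1,1,10):
    p=o["position"]*(1-t)+p1*t; q2,e=ik(p,A*R.from_rotvec(rv*t),q,1,.05); pts,_=fkp(q2,V)
    print(round(t,1),p.round(3),q2.round(2),round(e,3),"dq",np.abs(q2-q).max().round(2),"wr",pts[-2].round(2)); q=q2
E
```

```text
[-0.0873  0.0708  0.0799] [  8.3  -24.73  15.98]
0.1 [ 0.431 -0.257  0.27 ] [ 1.43  0.29 -1.1   2.05  0.28  0.67  1.7 ] 0.0 dq 0.08 wr [ 0.33 -0.25  0.58]
0.2 [ 0.441 -0.25   0.265] [ 1.39  0.28 -1.07  2.08  0.3   0.59  1.63] 0.0 dq 0.08 wr [ 0.33 -0.24  0.57]
0.3 [ 0.452 -0.244  0.26 ] [ 1.34  0.27 -1.04  2.12  0.33  0.51  1.56] 0.0 dq 0.08 wr [ 0.33 -0.22  0.56]
0.4 [ 0.463 -0.237  0.254] [ 1.28  0.26 -0.99  2.15  0.37  0.43  1.46] 0.0 dq 0.1 wr [ 0.33 -0.21  0.55]
0.5 [ 0.474 -0.23   0.249] [ 1.18  0.25 -0.91  2.18  0.44  0.35  1.33] 0.0 dq 0.12 wr [ 0.33 -0.2   0.54]
0.6 [ 0.485 -0.224  0.243] [ 1.05  0.24 -0.79  2.22  0.55  0.26  1.17] 0.0 dq 0.16 wr [ 0.33 -0.18  0.53]
0.7 [ 0.495 -0.217  0.238] [ 0.97  0.24 -0.75  2.25  0.87  0.21  0.79] 0.0 dq 0.38 wr [ 0.33 -0.17  0.51]
0.8 [ 0.506 -0.21   0.232] [ 0.93  0.26 -0.75  2.28  1.35  0.21  0.27] 0.0 dq 0.53 wr [ 0.33 -0.15  0.5 ]
0.9 [ 0.517 -0.204  0.227] [ 0.99  0.32 -0.87  2.3   1.7   0.31 -0.12] 0.0 dq 0.39 wr [ 0.33 -0.14  0.49]
1.0 [ 0.528 -0.197  0.221] [ 1.    0.37 -0.96  2.32  1.87  0.43 -0.33] 0.0 dq 0.21 wr [ 0.33 -0.12  0.47]
```

{"name": "apply_moves", "arguments": {"commands": [{"travel": [-0.0087,0.0071,0.008],"twist": [0.8,-2.5,1.6],"claw": 0.06},{"travel": [-0.0175,0.0142,0.016],"twist": [1.7,-4.9,3.2],"claw": 0.06},{"travel": [-0.0262,0.0212,0.024],"twist": [2.5,-7.4,4.8],"claw": 0.06},{"travel": [-0.0349,0.0283,0.032],"twist": [3.3,-9.9,6.4],"claw": 0.06},{"travel": [-0.0437,0.0354,0.04],"twist": [4.15,-12.4,8.0],"claw": 0.06},{"travel": [-0.0524,0.0425,0.048],"twist": [5,-14.8,9.6],"claw": 0.06},{"travel": [-0.0568,0.046,0.052],"twist": [5.4,-16.1,10.4],"claw": 0.06},{"travel": [-0.0611,0.0496,0.056],"twist": [5.8,-17.3,11.2],"claw": 0.06},{"travel": [-0.0655,0.0531,0.06],"twist": [6.2,-18.5,12],"claw": 0.06},{"travel": [-0.0655,0.0531,0.06],"twist": [6.2,-18.5,12],"claw": 0.06}], "force": 40}}

```text
clock: 18.75
position: [0.5011, -0.2112, 0.2335]
tool_rot: [-3.129, 0.587, 2.881]
force: [-1.0, 0.5, 1.0]
grip_width: 0.0598
```

```bash
python3 snap.py 23 side top
```

```text
18.75 q [0.8286, 0.2348, -0.6087, 2.2675, 1.0119, 0.1642, 0.6163] [ 0.5011 -0.2112  0.2335] [-3.129   0.5869  2.8809] [-1.   0.5  1. ] [ 0.17  0.57 -0.  ] 0.0598314733526956
```

View pics/side23.png

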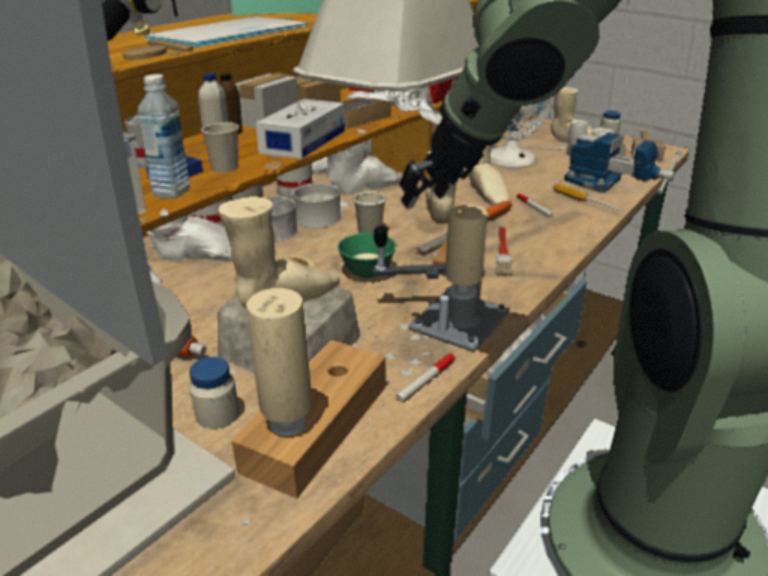

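View pics/top23.png

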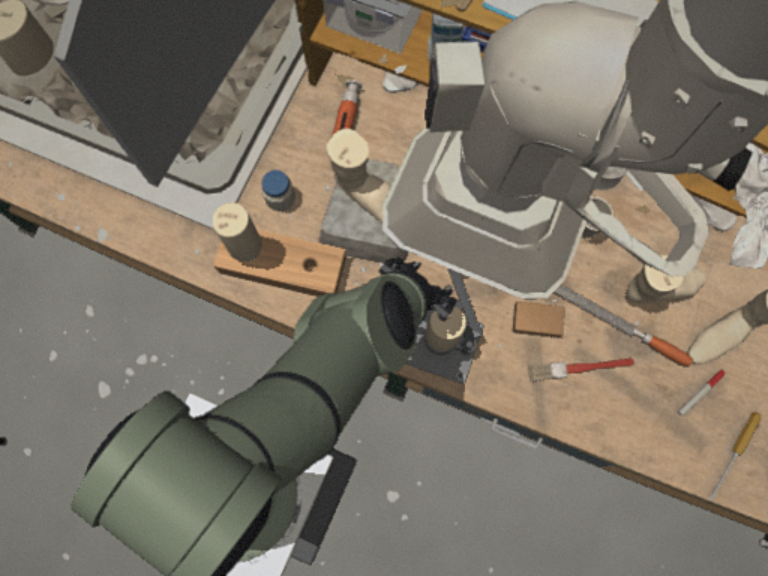

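```bash
python3 - <<'E'
from plan import *
o=pickle.load(open("o23.pkl","rb"));q0=o["qpos"]
# how do sim's choices compare to local IK? replay from o22
for yaw in(-60,-50,-40,-30,-20,0,20):
  for lean in(33,40):
    p,M=gp(34.7,yaw,lean,.12); A=R.from_euler("xyz",o["tool_rot"]);rv=(A.inv()*M).as_rotvec()
    q=q0.copy();mn=9
    for t in np.linspace(.125,1,8):
        q,e=ik(o["position"]*(1-t)+p*t,A*R.from_rotvec(rv*t),q,1,.0);mn=min(mn,q[5])
    print(yaw,lean,p.round(3),q.round(2),round(e,3),"min q6",round(mn,3))
E
```

```text
-60 33 [ 0.561 -0.172  0.229] [ 0.33  0.4  -0.53  2.03  1.07  0.86 -0.4 ] 0.0 min q6 0.233
-60 40 [ 0.556 -0.163  0.221] [ 0.3   0.43 -0.6   2.1   1.28  0.96 -0.65] 0.0 min q6 0.237
-50 33 [ 0.553 -0.177  0.229] [ 0.39  0.35 -0.53  2.1   1.13  0.71 -0.28] 0.0 min q6 0.214
-50 40 [ 0.547 -0.169  0.221] [ 0.38  0.38 -0.62  2.19  1.4   0.81 -0.6 ] 0.0 min q6 0.212
-40 33 [ 0.546 -0.184  0.229] [ 0.46  0.31 -0.52  2.16  1.19  0.56 -0.13] 0.0 min q6 0.197
-40 40 [ 0.539 -0.177  0.221] [ 0.48  0.34 -0.63  2.27  1.56  0.65 -0.54] 0.0 min q6 0.187
-30 33 [ 0.541 -0.192  0.229] [ 0.54  0.29 -0.51  2.2   1.2   0.4   0.06] 0.0 min q6 0.183
-30 40 [ 0.532 -0.187  0.221] [ 0.63  0.31 -0.66  2.31  1.75  0.49 -0.5 ] 0.0 min q6 0.162
-20 33 [ 0.537 -0.2    0.229] [ 0.66  0.28 -0.53  2.21  1.12  0.25  0.38] 0.0 min q6 0.173
-20 40 [ 0.528 -0.197  0.221] [ 0.89  0.33 -0.81  2.32  1.93  0.36 -0.42] 0.0 min q6 0.16
0 33 [ 0.534 -0.219  0.229] [ 1.26  0.45 -1.07  2.14  0.8   0.29  1.2 ] 0.0 min q6 0.167
0 40 [ 0.524 -0.219  0.221] [ 1.35  0.49 -1.12  2.25  1.63  0.16  0.44] 0.0 min q6 0.16
20 33 [ 0.537 -0.238  0.229] [ 1.51  0.77 -1.39  2.    0.75  0.57  1.73] 0.0 min q6 0.174
20 40 [ 0.528 -0.241  0.221] [ 1.61  0.87 -1.47  2.07  0.9   0.49  1.66] 0.0 min q6 0.16
```

```bash
cat > plan2.py <<'E'
from plan import *
def hd(pts):
    # min distance of wrist/tool axis to hood near edge polyline at z=.43 & interior
    E=np.array([[.70,-.117,.43],[.505,-.117,.43],[.482,-.151,.43],[.484,-.374,.43]])
    segs=[np.linspace(a,b,30) for a,b in zip(E[:-1],E[1:])];E=np.concatenate(segs)
    f=np.linspace(pts[-2],pts[3],20); w=np.linspace(pts[-1],pts[-2],20)
    return [np.linalg.norm(E[:,None]-g[None],axis=2).min().round(3) for g in(f,w[10:])]
if __name__=="__main__":
  o=pickle.load(open("o23.pkl","rb"))
  for y0,l0,y1,l1 in((-40,42,-10,18),(-40,42,-30,20),(-40,45,-40,20),(-45,40,-20,20)):
    q=o["qpos"];print(y0,l0,y1,l1)
    A=R.from_euler("xyz",o["tool_rot"]);p1,M=gp(34.7,y0,l0,.12);rv=(A.inv()*M).as_rotvec()
    for t in np.linspace(.2,1,5):
        q,e=ik(o["position"]*(1-t)+p1*t,A*R.from_rotvec(rv*t),q,1,0);pts,_=fkp(q,V);print("  pre",q.round(2),round(e,3),hd(pts))
    for b in(.08,.04,0):
        p,M=gp(34.7,y0,l0,b);q,e=ik(p,M,q,1,0);pts,_=fkp(q,V);print("  in",q.round(2),round(e,3),hd(pts),pts[-2].round(3))
    for t in(.2,.4,.6,.8,1):
        p,M=gp(34.7+51.9*t,y0+(y1-y0)*t,l0+(l1-l0)*t);q,e=ik(p,M,q,1,0);pts,_=fkp(q,V);print("  arc",q.round(2),round(e,3),hd(pts))
E
python3 plan2.py
```

```text
-40 42 -10 18
  pre [ 0.77  0.25 -0.62  2.29  1.44  0.24  0.07] 0.0 [np.float64(0.166), np.float64(0.088)]
  pre [ 0.73  0.27 -0.67  2.3   1.6   0.36 -0.22] 0.0 [np.float64(0.161), np.float64(0.086)]
  pre [ 0.68  0.3  -0.7   2.31  1.65  0.48 -0.39] 0.0 [np.float64(0.159), np.float64(0.087)]
  pre [ 0.61  0.33 -0.72  2.3   1.66  0.61 -0.52] 0.0 [np.float64(0.161), np.float64(0.091)]
  pre [ 0.55  0.37 -0.73  2.29  1.64  0.73 -0.63] 0.0 [np.float64(0.162), np.float64(0.097)]
  in [ 0.55  0.46 -0.71  2.26  1.76  0.76 -0.69] 0.0 [np.float64(0.133), np.float64(0.097)] [ 0.389 -0.052  0.433]
  in [ 0.56  0.56 -0.68  2.23  1.85  0.78 -0.73] 0.0 [np.float64(0.109), np.float64(0.097)] [ 0.41  -0.069  0.403]
  in [ 0.57  0.64 -0.66  2.18  1.94  0.79 -0.75] 0.0 [np.float64(0.089), np.float64(0.097)] [ 0.43  -0.086  0.373]
  arc [ 0.6   0.59 -0.67  2.21  1.88  0.66 -0.63] 0.0 [np.float64(0.097), np.float64(0.096)]
  arc [ 0.62  0.54 -0.66  2.24  1.79  0.53 -0.47] 0.0 [np.float64(0.102), np.float64(0.097)]
  arc [ 0.63  0.49 -0.64  2.26  1.62  0.4  -0.21] 0.0 [np.float64(0.107), np.float64(0.1)]
[... 3343 characters left out ...]
  0.442]
  in [ 0.48  0.54 -0.61  2.18  1.7   0.76 -0.69] 0.0 [np.float64(0.096), np.float64(0.085)] [ 0.43  -0.061  0.411]
  in [ 0.49  0.63 -0.59  2.14  1.79  0.77 -0.73] 0.0 [np.float64(0.079), np.float64(0.085)] [ 0.448 -0.079  0.381]
  arc [ 0.52  0.58 -0.61  2.18  1.75  0.68 -0.64] 0.0 [np.float64(0.091), np.float64(0.089)]
  arc [ 0.54  0.54 -0.62  2.22  1.68  0.58 -0.51] 0.0 [np.float64(0.101), np.float64(0.096)]
  arc [ 0.57  0.49 -0.62  2.26  1.58  0.48 -0.35] 0.0 [np.float64(0.11), np.float64(0.103)]
  arc [ 0.62  0.46 -0.64  2.28  1.43  0.41 -0.11] 0.0 [np.float64(0.12), np.float64(0.111)]
  arc [ 0.73  0.44 -0.72  2.3   1.23  0.39  0.19] 0.0 [np.float64(0.13), np.float64(0.121)]
```

```bash
python3 - <<'E'
from plan import *
from workcell import bot
o=bot.observe()
p,M=gp(34.7,-40,45,.12);print(p);relM(o,p,M)
E
```

```text
[ 0.53387743 -0.17324673  0.21541778]
travel [-0.0082, 0.0461, 0.0268] twist [15.16, -11.09, 19.48]
```

{"name": "apply_moves", "arguments": {"commands": [{"travel": [-0.0004,0.0023,0.0013],"twist": [0.76,-0.55,0.97],"claw": 0.06},{"travel": [-0.0008,0.0046,0.0027],"twist": [1.5,-1.1,1.95],"claw": 0.06},{"travel": [-0.0016,0.0092,0.0054],"twist": [3.0,-2.2,3.9],"claw": 0.06},{"travel": [-0.0025,0.0138,0.008],"twist": [4.5,-3.3,5.8],"claw": 0.06},{"travel": [-0.0033,0.0184,0.0107],"twist": [6.1,-4.4,7.8],"claw": 0.06},{"travel": [-0.0045,0.0254,0.0147],"twist": [8.3,-6.1,10.7],"claw": 0.06},{"travel": [-0.0057,0.0323,0.0188],"twist": [10.6,-7.8,13.6],"claw": 0.06},{"travel": [-0.007,0.0392,0.0228],"twist": [12.9,-9.4,16.6],"claw": 0.06},{"travel": [-0.0082,0.0461,0.0268],"twist": [15.16,-11.1,19.5],"claw": 0.06},{"travel": [-0.0082,0.0461,0.0268],"twist": [15.16,-11.1,19.5],"claw": 0.06}]}}

```text
clock: 19.85
position: [0.5342, -0.1728, 0.2149]
tool_rot: [-3.14, 0.785, 2.443]
force: [-1.0, -0.5, -0.1]
grip_width: 0.0599
```

```bash
python3 snap.py 24 side top; python3 - <<'E'
from plan import *
o=pickle.load(open("o24.pkl","rb"))
for b in(.12,.06,0):
  p,M=gp(34.7,-40,45,b);print(p);relM(o,p,M)
s=load("side24");crop(s,200,80,140,120,5,"s24c.png")
E
```

```text
19.85 q [0.4235, 0.3651, -0.6239, 2.3382, 1.7477, 0.7558, -0.7823] [ 0.5342 -0.1728  0.2149] [-3.1402  0.7846  2.4433] [-1.  -0.5 -0.1] [0.47 0.59 0.01] 0.05992691064053511
[ 0.53387743 -0.17324673  0.21541778]
travel [-0.0005, -0.0006, -0.0003] twist [-0.09, -0.05, -0.01]
[ 0.56637795 -0.2005179   0.17299138]
travel [-0.0005, -0.0005, 0.0597] twist [-0.09, -0.05, -0.01]
[ 0.59887846 -0.22778907  0.13056497]
travel [-0.0005, -0.0004, 0.1197] twist [-0.09, -0.05, -0.01]
```

View pics/s24c.png

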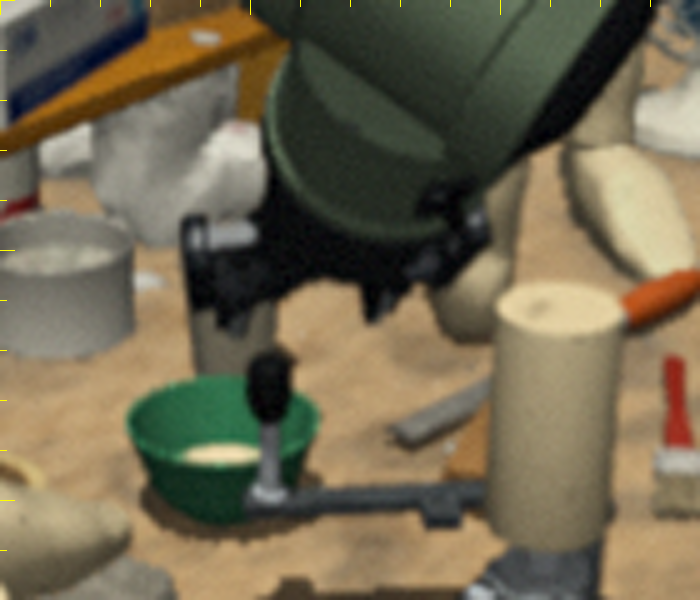

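View pics/top24.png

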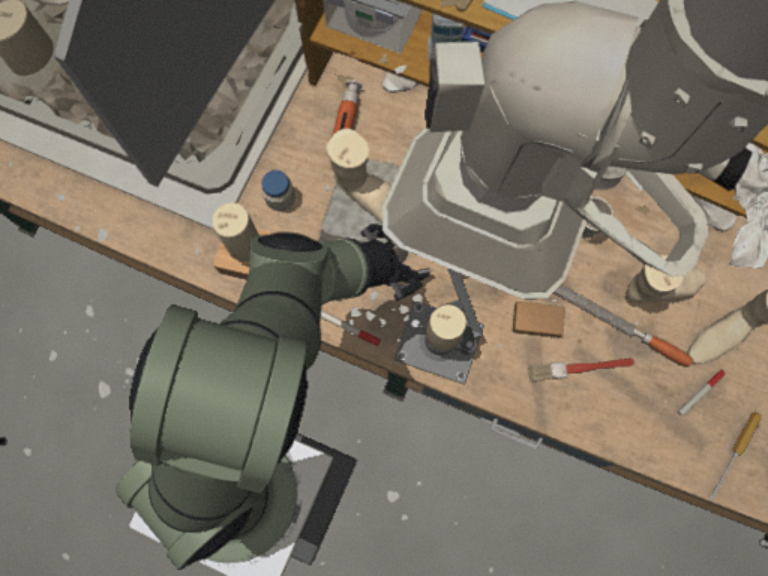

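{"name": "apply_moves", "arguments": {"commands": [{"travel": [-0.0003,-0.0003,0.02],"twist": [0,0,0],"claw": 0.06},{"travel": [-0.0005,-0.0005,0.04],"twist": [0,0,0],"claw": 0.06},{"travel": [-0.0005,-0.0005,0.06],"twist": [0,0,0],"claw": 0.06},{"travel": [-0.0005,-0.0005,0.07],"twist": [0,0,0],"claw": 0.06},{"travel": [-0.0005,-0.0005,0.07],"twist": [0,0,0],"claw": 0.06}]}}

```text
clock: 20.45
position: [0.5714, -0.2084, 0.1667]
tool_rot: [-3.14, 0.786, 2.441]
force: [-0.1, -0.5, 1.3]
grip_width: 0.0601
```

```bash
python3 snap.py 25 side top; python3 - <<'E'
from plan import *
o=pickle.load(open("o25.pkl","rb"))
for b in(0,):
  p,M=gp(34.7,-40,45,b);print(p);relM(o,p,M)
s=load("side25");crop(s,200,80,140,120,5,"s25c.png")
E
```

```text
20.45 q [0.4634, 0.5255, -0.5822, 2.2747, 1.9319, 0.7861, -0.8602] [ 0.5714 -0.2084  0.1667] [-3.1402  0.7858  2.4408] [-0.1 -0.5  1.3] [0.5  0.55 0.01] 0.060115008438276024
[ 0.59887846 -0.22778907  0.13056497]
travel [0.0019, 0.003, 0.0493] twist [-0.19, 0.02, -0.11]
```

View pics/s25c.png

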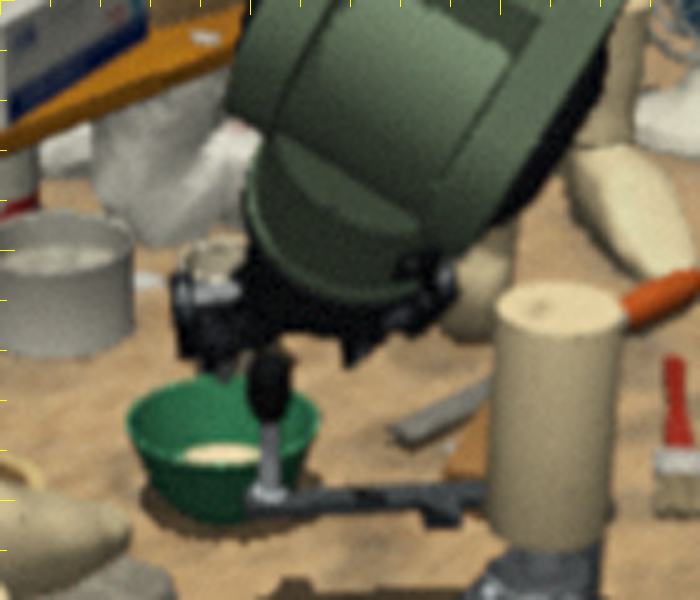

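View pics/top25.png

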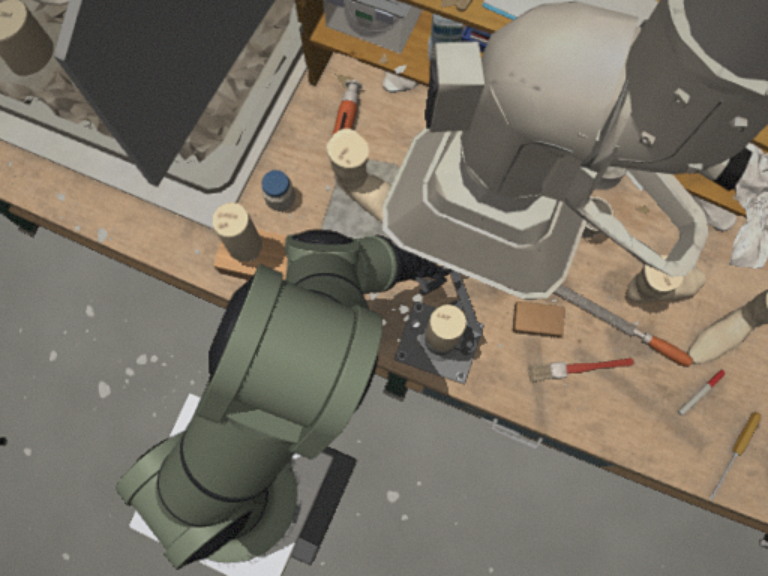

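{"name": "apply_moves", "arguments": {"commands": [{"travel": [0.001,0.0015,0.015],"twist": [0,0,0],"claw": 0.06},{"travel": [0.0019,0.003,0.033],"twist": [-0.2,0,-0.1],"claw": 0.06},{"travel": [0.0019,0.003,0.0493],"twist": [-0.2,0,-0.1],"claw": 0.06},{"travel": [0.0019,0.003,0.0493],"twist": [-0.2,0,-0.1],"claw": 0.06},{"travel": [0.0019,0.003,0.0493],"twist": [-0.2,0,-0.1],"claw": 0.06}]}}

```text
clock: 21.05
position: [0.5992, -0.2262, 0.1321]
tool_rot: [3.14, 0.788, 2.444]
force: [-0.9, 0.4, -0.6]
grip_width: 0.0596
```

```bash
python3 snap.py 26 side; python3 - <<'E'
from plan import *
o=pickle.load(open("o26.pkl","rb"))
p,M=gp(34.7,-40,45,0);print(p);relM(o,p,M)
s=load("side26");crop(s,200,80,140,120,5,"s26c.png")
E
```

```text
21.05 q [0.4802, 0.6324, -0.5609, 2.2175, 2.0323, 0.8074, -0.8914] [ 0.5992 -0.2262  0.1321] [3.1397 0.7876 2.4437] [-0.9  0.4 -0.6] [0.52 0.62 0.01] 0.059580185446372176
[ 0.59887846 -0.22778907  0.13056497]
travel [0.0005, -0.0015, 0.0016] twist [0.12, 0.13, 0.01]
```

View pics/s26c.png

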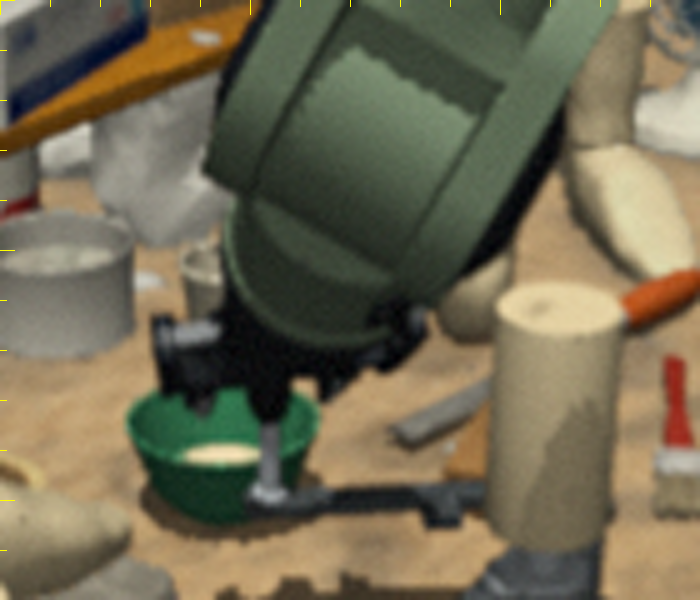

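{"name": "apply_moves", "arguments": {"commands": [{"travel": [0,0,0],"twist": [0,0,0],"claw": 0.04},{"travel": [0,0,0],"twist": [0,0,0],"claw": 0.028},{"travel": [0,0,0],"twist": [0,0,0],"claw": 0.018},{"travel": [0,0,0],"twist": [0,0,0],"claw": 0.018},{"travel": [0,0,0],"twist": [0,0,0],"claw": 0.018}], "force": 30}}

```text
clock: 21.6
position: [0.5979, -0.2296, 0.1323]
tool_rot: [-3.139, 0.79, 2.441]
force: [-14.3, -8.3, 12.0]
grip_width: 0.0235
```

```bash
python3 snap.py 27 side; python3 - <<'E'
from plan import *
o=pickle.load(open("o27.pkl","rb"))
A=R.from_euler("xyz",o["tool_rot"]);g=o["position"]-.019*A.as_matrix()[:,2];v=g[:2]-H
print(g,np.hypot(*v),np.degrees(np.arctan2(v[1],v[0])))
s=load("side27");crop(s,200,80,140,120,5,"s27c.png")
E
```

```text
21.6 q [0.4816, 0.6325, -0.558, 2.218, 2.032, 0.8107, -0.892] [ 0.5979 -0.2296  0.1323] [-3.1394  0.7899  2.4409] [-14.3  -8.3  12. ] [-2.02  1.43 -2.54] 0.023488823271137094
[ 0.58763813 -0.22083994  0.14565458] 0.16926208650731536 34.41336260726508
```

View pics/s27c.png

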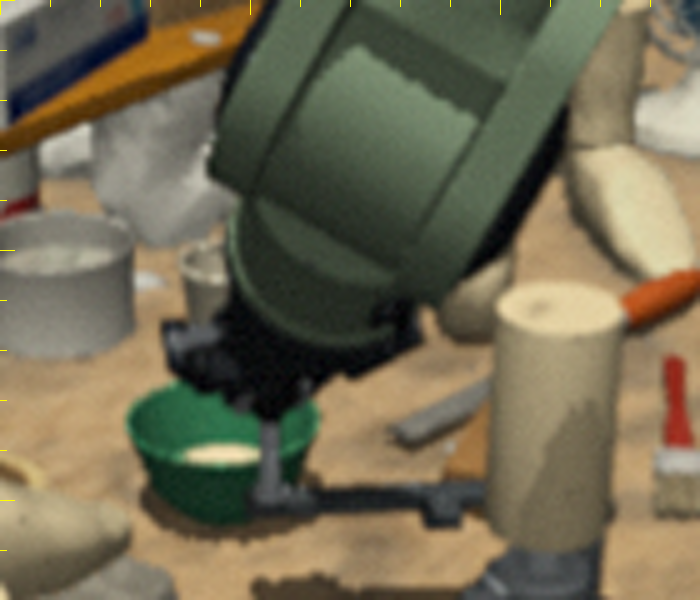

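```bash
cat > arc.py <<'E'
from plan import *
H=np.array([.4478,-.317])
o=pickle.load(open("o26.pkl","rb"));o7=pickle.load(open("o27.pkl","rb"))
B0=(o["position"],R.from_euler("xyz",o["tool_rot"]))
A7=R.from_euler("xyz",o7["tool_rot"]);g0=o7["position"]-.019*A7.as_matrix()[:,2]
LE=20
def tgt(D,r=0):
    t=D/52; M=pose(-40,45+(LE-45)*t,1); v=R.from_euler("z",D,degrees=True).apply([*(g0[:2]-H),0]); v*=(1+r/np.linalg.norm(v))
    return np.array([*H,g0[2]-.001])+v+.019*M.as_matrix()[:,2],M
def row(B,T):
    return "travel",B[1].inv().apply(T[0]-B[0]).round(4).tolist(),"twist",np.degrees((B[1].inv()*T[1]).as_rotvec()).round(2).tolist()
def rows(B,Ds,r=0):
    for D in Ds: print(D,*row(B,tgt(D,r)))
E
python3 - <<'E'
from arc import *
rows(B0,[0,2,4.5,7,9.5,12,14.5,17])
q=o7["qpos"]
for D in range(0,57,8):
    p,M=tgt(D);q,e=ik(p,M,q,1,0);pts,_=fkp(q,V);print(D,p.round(3),q.round(2),round(e,3))
E
```

```text
0 travel [-0.0002, -0.0034, 0.0014] twist [0.12, 0.13, 0.01]
2 travel [0.0042, -0.0019, -0.0027] twist [0.12, 1.09, 0.01]
4.5 travel [0.0097, -0.0003, -0.0078] twist [0.12, 2.29, 0.01]
7 travel [0.0152, 0.001, -0.013] twist [0.12, 3.49, 0.01]
9.5 travel [0.0208, 0.0019, -0.0182] twist [0.12, 4.69, 0.01]
12 travel [0.0264, 0.0026, -0.0235] twist [0.12, 5.9, 0.02]
14.5 travel [0.032, 0.0029, -0.0288] twist [0.12, 7.1, 0.02]
17 travel [0.0377, 0.0028, -0.0341] twist [0.12, 8.3, 0.02]
0 [ 0.598 -0.229  0.131] [ 0.49  0.63 -0.56  2.22  2.03  0.8  -0.89] 0.0
8 [ 0.582 -0.21   0.13 ] [ 0.47  0.6  -0.56  2.22  1.92  0.74 -0.82] 0.0
16 [ 0.565 -0.193  0.13 ] [ 0.46  0.56 -0.57  2.23  1.81  0.68 -0.74] 0.0
24 [ 0.544 -0.179  0.129] [ 0.47  0.53 -0.57  2.24  1.68  0.63 -0.65] 0.0
32 [ 0.523 -0.167  0.128] [ 0.48  0.5  -0.59  2.26  1.55  0.59 -0.53] 0.0
40 [ 0.499 -0.159  0.128] [ 0.51  0.47 -0.61  2.27  1.41  0.55 -0.4 ] 0.0
48 [ 0.475 -0.153  0.127] [ 0.56  0.45 -0.64  2.28  1.26  0.53 -0.26] 0.0
56 [ 0.451 -0.151  0.127] [ 0.64  0.43 -0.69  2.29  1.12  0.52 -0.1 ] 0.0
```

{"name": "apply_moves", "arguments": {"commands": [{"travel": [-0.0002,-0.0034,0.0014],"twist": [0.1,0.1,0],"claw": 0.018},{"travel": [0.0042,-0.0019,-0.0027],"twist": [0.1,1.1,0],"claw": 0.018},{"travel": [0.0097,-0.0003,-0.0078],"twist": [0.1,2.3,0],"claw": 0.018},{"travel": [0.0152,0.001,-0.013],"twist": [0.1,3.5,0],"claw": 0.018},{"travel": [0.0208,0.0019,-0.0182],"twist": [0.1,4.7,0],"claw": 0.018},{"travel": [0.0264,0.0026,-0.0235],"twist": [0.1,5.9,0],"claw": 0.018},{"travel": [0.032,0.0029,-0.0288],"twist": [0.1,7.1,0],"claw": 0.018}]}}

```text
clock: 22.35
position: [0.5691, -0.197, 0.1305]
tool_rot: [3.141, 0.666, 2.443]
force: [2.2, -2.9, 6.1]
grip_width: 0.0236
```

```bash
python3 snap.py 28 side; python3 - <<'E'
from arc import *
o=pickle.load(open("o28.pkl","rb"))
print(tgt(14.5)[0])
A=R.from_euler("xyz",o["tool_rot"]);g=o["position"]-.019*A.as_matrix()[:,2];v=g[:2]-H
print(g,np.hypot(*v),np.degrees(np.arctan2(v[1],v[0])))
rows(tgt(14.5),[17,19.5,22,24.5,27,29.5,32,34.5])
E
```

```text
22.35 q [0.4607, 0.5661, -0.5614, 2.2304, 1.8314, 0.6928, -0.7574] [ 0.5691 -0.197   0.1305] [3.1412 0.666  2.4433] [ 2.2 -2.9  6.1] [-0.64 -0.53  0.11] 0.023581523967730413
[ 0.56807403 -0.19641409  0.12968827]
[ 0.56014792 -0.18945036  0.14543185] 0.16997342747019256 48.62584623488636
17 travel [0.0062, -0.0, -0.0046] twist [0.0, 1.2, -0.0]
19.5 travel [0.0125, -0.0004, -0.0091] twist [0.0, 2.4, -0.0]
22 travel [0.0187, -0.0011, -0.0137] twist [0.0, 3.61, 0.0]
24.5 travel [0.0248, -0.0021, -0.0182] twist [0.0, 4.81, -0.0]
27 travel [0.031, -0.0034, -0.0228] twist [-0.0, 6.01, -0.0]
29.5 travel [0.0371, -0.005, -0.0273] twist [0.0, 7.21, -0.0]
32 travel [0.0431, -0.007, -0.0317] twist [-0.0, 8.41, -0.0]
34.5 travel [0.049, -0.0092, -0.0361] twist [0.0, 9.62, -0.0]
```

View pics/side28.png

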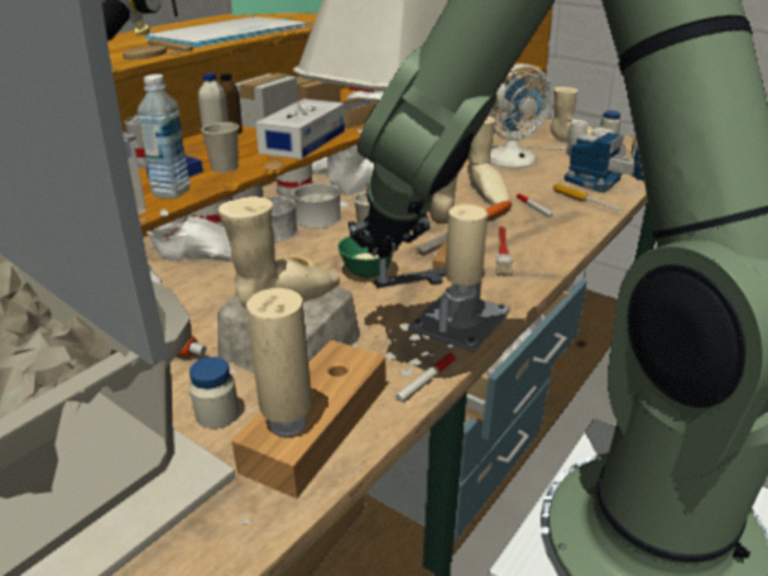

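The clamp is swinging nicely with low forces. I'll continue the arc.

{"name": "apply_moves", "arguments": {"commands": [{"travel": [0.0062,0,-0.0046],"twist": [0,1.2,0],"claw": 0.018},{"travel": [0.0125,-0.0004,-0.0091],"twist": [0,2.4,0],"claw": 0.018},{"travel": [0.0187,-0.0011,-0.0137],"twist": [0,3.6,0],"claw": 0.018},{"travel": [0.0248,-0.0021,-0.0182],"twist": [0,4.8,0],"claw": 0.018},{"travel": [0.031,-0.0034,-0.0228],"twist": [0,6.0,0],"claw": 0.018},{"travel": [0.0371,-0.005,-0.0273],"twist": [0,7.2,0],"claw": 0.018},{"travel": [0.0431,-0.007,-0.0317],"twist": [0,8.4,0],"claw": 0.018},{"travel": [0.049,-0.0092,-0.0361],"twist": [0,9.6,0],"claw": 0.018}]}}

```text
clock: 23.2
position: [0.5167, -0.1642, 0.1284]
tool_rot: [3.14, 0.497, 2.444]
force: [3.6, -1.4, 2.5]
grip_width: 0.0235
```

```bash
python3 snap.py 29 side; python3 - <<'E'
from arc import *
o=pickle.load(open("o29.pkl","rb"))
print(tgt(34.5)[0])
A=R.from_euler("xyz",o["tool_rot"]);g=o["position"]-.019*A.as_matrix()[:,2];v=g[:2]-H
print(g,np.hypot(*v),np.degrees(np.arctan2(v[1],v[0])))
rows(tgt(34.5),[37,39.5,42,44.5,47,49.5,51,52.5,54])
s=load("side29");crop(s,220,100,130,120,6,"s29c.png")
E
```

```text
23.2 q [0.4679, 0.4823, -0.5668, 2.259, 1.5102, 0.5604, -0.4976] [ 0.5167 -0.1642  0.1284] [3.1403 0.4974 2.4443] [ 3.6 -1.4  2.5] [-0.16 -0.6   0.48] 0.023527801633881407
[ 0.51550425 -0.16435809  0.12794338]
[ 0.50972603 -0.15841831  0.14506651] 0.17024390392331745 68.66939291802038
37 travel [0.0065, -0.0026, -0.0033] twist [0.0, 1.2, 0.0]
39.5 travel [0.0129, -0.0054, -0.0066] twist [0.0, 2.4, 0.0]
42 travel [0.0192, -0.0086, -0.0098] twist [0.0, 3.61, 0.0]
44.5 travel [0.0254, -0.012, -0.0129] twist [0.0, 4.81, -0.0]
47 travel [0.0314, -0.0158, -0.016] twist [0.0, 6.01, -0.0]
49.5 travel [0.0373, -0.0198, -0.019] twist [-0.0, 7.21, -0.0]
51 travel [0.0407, -0.0223, -0.0208] twist [-0.0, 7.93, 0.0]
52.5 travel [0.0441, -0.0249, -0.0225] twist [-0.0, 8.65, -0.0]
54 travel [0.0474, -0.0277, -0.0242] twist [-0.0, 9.38, -0.0]
```

View pics/s29c.png

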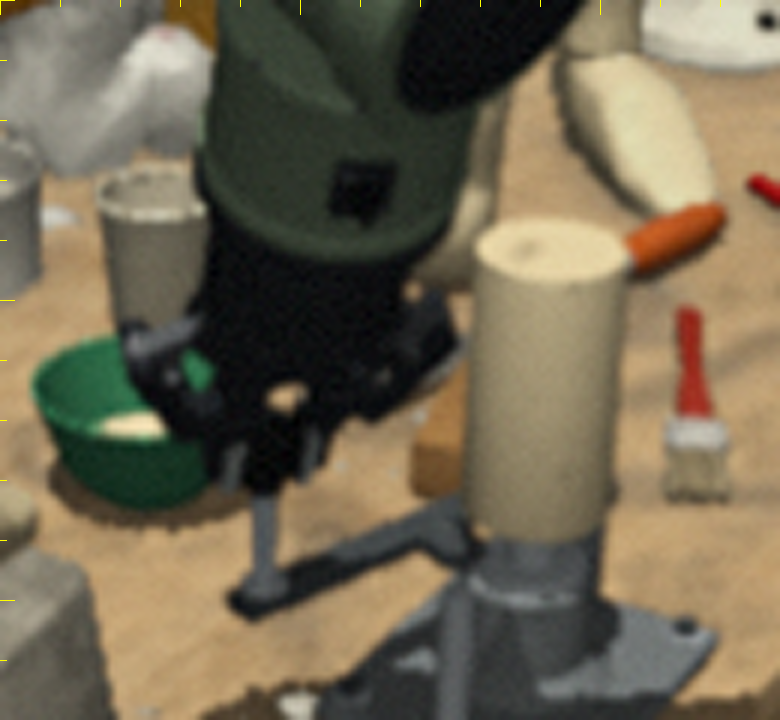

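{"name": "apply_moves", "arguments": {"commands": [{"travel": [0.0065,-0.0026,-0.0033],"twist": [0,1.2,0],"claw": 0.018},{"travel": [0.0129,-0.0054,-0.0066],"twist": [0,2.4,0],"claw": 0.018},{"travel": [0.0192,-0.0086,-0.0098],"twist": [0,3.6,0],"claw": 0.018},{"travel": [0.0254,-0.012,-0.0129],"twist": [0,4.8,0],"claw": 0.018},{"travel": [0.0314,-0.0158,-0.016],"twist": [0,6.0,0],"claw": 0.018}]}}

```text
clock: 23.75
position: [0.4797, -0.1535, 0.1273]
tool_rot: [3.14, 0.393, 2.445]
force: [4.2, 1.0, 4.2]
grip_width: 0.0236
```

```bash
python3 snap.py 30 side; python3 - <<'E'
from arc import *
o=pickle.load(open("o30.pkl","rb"))
print(tgt(47)[0])
A=R.from_euler("xyz",o["tool_rot"]);g=o["position"]-.019*A.as_matrix()[:,2];v=g[:2]-H
print(g,np.hypot(*v),np.degrees(np.arctan2(v[1],v[0])))
rows(tgt(47),[48.5,50,51.5,53,54,55,56])
s=load("side30");crop(s,220,100,130,120,6,"s30c.png")
E
```

```text
23.75 q [0.5197, 0.4415, -0.5932, 2.2768, 1.2765, 0.5083, -0.2708] [ 0.4797 -0.1535  0.1273] [3.14   0.3927 2.4448] [4.2 1.  4.2] [ 0.15 -0.68  0.49] 0.023573816405607427
[ 0.47838968 -0.15380262  0.1270887 ]
[ 0.47413442 -0.14886604  0.14483315] 0.17018381170500158 81.09822252408372
48.5 travel [0.0037, -0.0024, -0.0014] twist [0.0, 0.72, 0.0]
50 travel [0.0074, -0.0048, -0.0028] twist [-0.0, 1.44, 0.0]
51.5 travel [0.011, -0.0074, -0.0042] twist [-0.0, 2.16, 0.0]
53 travel [0.0145, -0.0101, -0.0056] twist [-0.0, 2.88, -0.0]
54 travel [0.0168, -0.0119, -0.0065] twist [-0.0, 3.37, -0.0]
55 travel [0.0191, -0.0138, -0.0074] twist [-0.0, 3.85, 0.0]
56 travel [0.0213, -0.0157, -0.0083] twist [-0.0, 4.33, 0.0]
```

View pics/s30c.png

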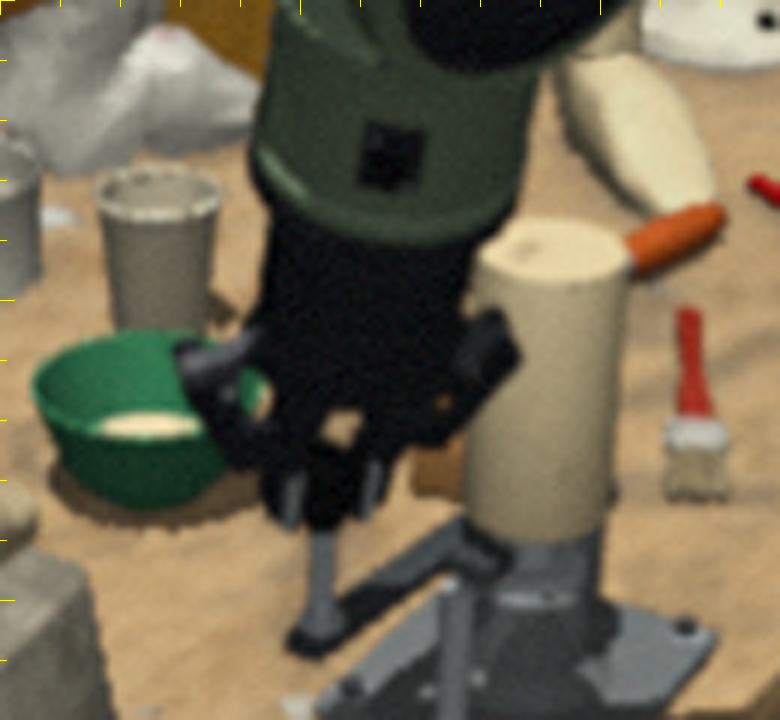

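{"name": "apply_moves", "arguments": {"commands": [{"travel": [0.0037,-0.0024,-0.0014],"twist": [0,0.7,0],"claw": 0.018},{"travel": [0.0074,-0.0048,-0.0028],"twist": [0,1.4,0],"claw": 0.018},{"travel": [0.011,-0.0074,-0.0042],"twist": [0,2.1,0],"claw": 0.018},{"travel": [0.0145,-0.0101,-0.0056],"twist": [0,2.8,0],"claw": 0.018},{"travel": [0.0145,-0.0101,-0.0056],"twist": [0,2.8,0],"claw": 0.018}]}}

```text
clock: 24.3
position: [0.4626, -0.1512, 0.1271]
tool_rot: [3.138, 0.345, 2.444]
force: [14.9, 1.6, -3.4]
grip_width: 0.0234
```

```bash
cat > chk.py <<'E'
import sys
from arc import *
o=pickle.load(open(f"o{sys.argv[1]}.pkl","rb"))
A=R.from_euler("xyz",o["tool_rot"]);g=o["position"]-.019*A.as_matrix()[:,2];v=g[:2]-H
print(g,np.hypot(*v),np.degrees(np.arctan2(v[1],v[0]))-34.5)
E
python3 snap.py 31 side;python3 chk.py 31; python3 - <<'E'
from arc import *
rows(tgt(53),[54,55,56,57])
s=load("side31");crop(s,220,100,130,120,6,"s31c.png")
E
```

```text
24.3 q [0.5641, 0.4279, -0.6193, 2.2829, 1.1642, 0.4962, -0.1522] [ 0.4626 -0.1512  0.1271] [3.1376 0.3447 2.4439] [14.9  1.6 -3.4] [ 0.65 -2.5   0.79] 0.023427654592343864
[ 0.45767947 -0.14714256  0.14493672] 0.17014450711456341 52.17123949935164
54 travel [0.0024, -0.0018, -0.0008] twist [0.0, 0.48, -0.0]
55 travel [0.0047, -0.0037, -0.0016] twist [0.0, 0.96, 0.0]
56 travel [0.007, -0.0056, -0.0023] twist [0.0, 1.44, 0.0]
57 travel [0.0093, -0.0075, -0.0031] twist [0.0, 1.92, 0.0]
```

View pics/s31c.png

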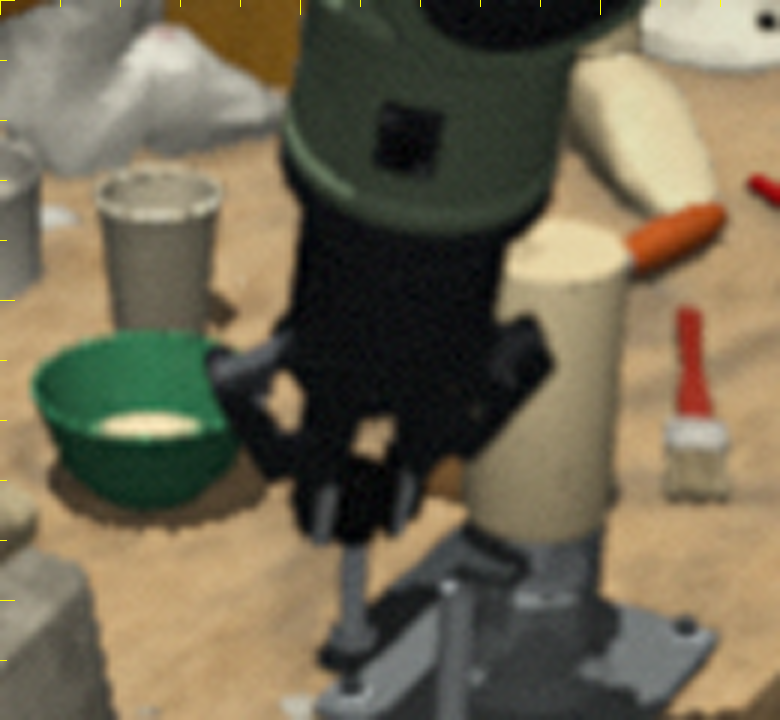

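{"name": "apply_moves", "arguments": {"commands": [{"travel": [0.0024,-0.0018,-0.0008],"twist": [0,0.5,0],"claw": 0.018},{"travel": [0.0036,-0.0028,-0.0012],"twist": [0,0.7,0],"claw": 0.018},{"travel": [0.0036,-0.0028,-0.0012],"twist": [0,0.7,0],"claw": 0.018}]}}

```text
clock: 24.65
position: [0.461, -0.15, 0.1278]
tool_rot: [3.133, 0.335, 2.445]
force: [37.6, 0.1, -17.8]
grip_width: 0.0234
```

```bash
python3 snap.py 32;python3 chk.py 32
```

```text
24.65 q [0.5763, 0.4254, -0.6279, 2.2813, 1.1381, 0.4929, -0.1225] [ 0.461  -0.15    0.1278] [3.1333 0.3352 2.4446] [ 37.6   0.1 -17.8] [ 0.89 -6.24  1.53] 0.02343098236020116
[ 0.4560831  -0.14610223  0.14572894] 0.1710983883677944 52.72515224761169
```

{"name": "apply_moves", "arguments": {"commands": [{"travel": [0.0036,-0.0028,-0.0012],"twist": [0,0.7,0],"claw": 0.03},{"travel": [0.0036,-0.0028,-0.0012],"twist": [0,0.7,0],"claw": 0.045},{"travel": [0.0036,-0.0028,-0.0012],"twist": [0,0.7,0],"claw": 0.06},{"travel": [0.0036,-0.0028,-0.0012],"twist": [0,0.7,0],"claw": 0.06}]}}

```text
clock: 25.05
position: [0.4506, -0.1515, 0.1259]
tool_rot: [-3.141, 0.318, 2.443]
force: [-0.8, 1.0, 0.3]
grip_width: 0.06
```

```bash
python3 snap.py 33 side;python3 - <<'E'
from h import *
s=load("side33");crop(s,220,100,130,120,6,"s33c.png")
E
```

```text
25.05 q [0.5904, 0.4222, -0.6346, 2.2896, 1.1079, 0.4968, -0.0921] [ 0.4506 -0.1515  0.1259] [-3.141   0.3181  2.4434] [-0.8  1.   0.3] [0.23 0.25 0.01] 0.059963694264686306
```

View pics/s33c.png

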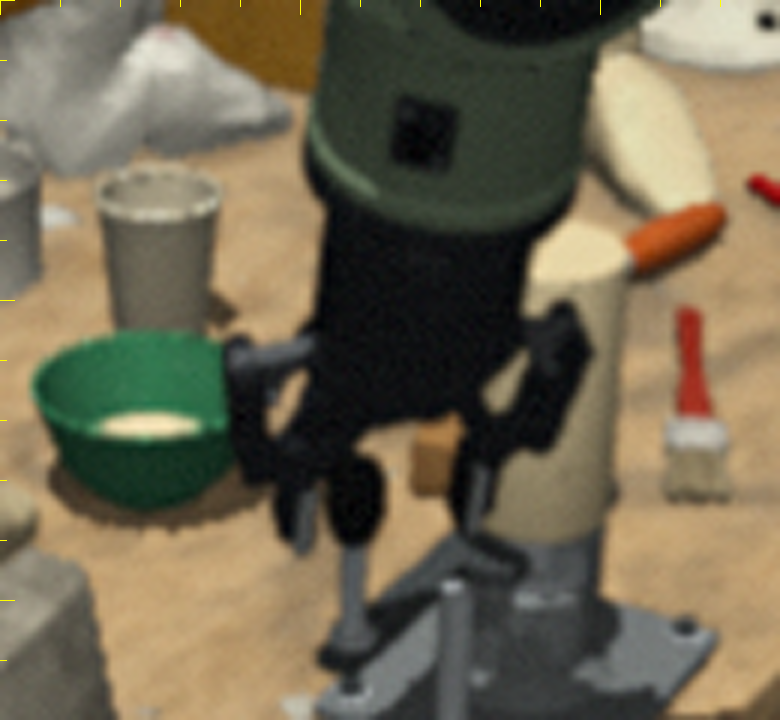

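{"name": "apply_moves", "arguments": {"commands": [{"travel": [0,0,-0.015],"twist": [0,0,0],"claw": 0.06},{"travel": [0,0,-0.035],"twist": [0,0,0],"claw": 0.06},{"travel": [0,0,-0.06],"twist": [0,0,0],"claw": 0.06},{"travel": [0,0,-0.09],"twist": [0,0,0],"claw": 0.06},{"travel": [0,0,-0.12],"twist": [0,0,0],"claw": 0.06},{"travel": [0,0,-0.14],"twist": [0,0,0],"claw": 0.06},{"travel": [0,0,-0.14],"twist": [0,0,0],"claw": 0.06}]}}

```text
clock: 25.8
position: [0.4177, -0.1233, 0.2611]
tool_rot: [3.141, 0.322, 2.443]
force: [0.3, -0.9, -0.8]
grip_width: 0.06
```

```bash
python3 snap.py 34 side top;python3 - <<'E'
from h import *
s=load("side34");crop(s,220,100,130,120,6,"s34c.png")
E
```

```text
25.8 q [0.8432, 0.0964, -0.8861, 2.2173, 0.4722, 0.6723, 0.4964] [ 0.4177 -0.1233  0.2611] [3.1415 0.322  2.443 ] [ 0.3 -0.9 -0.8] [ 0.18  0.28 -0.01] 0.06002593941363865
```

View pics/s34c.png

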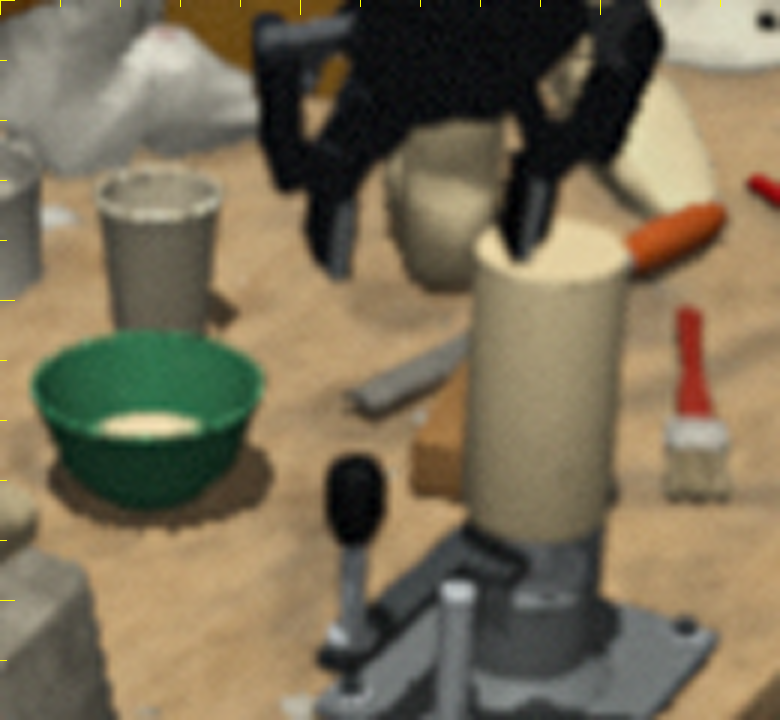

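View pics/top34.png

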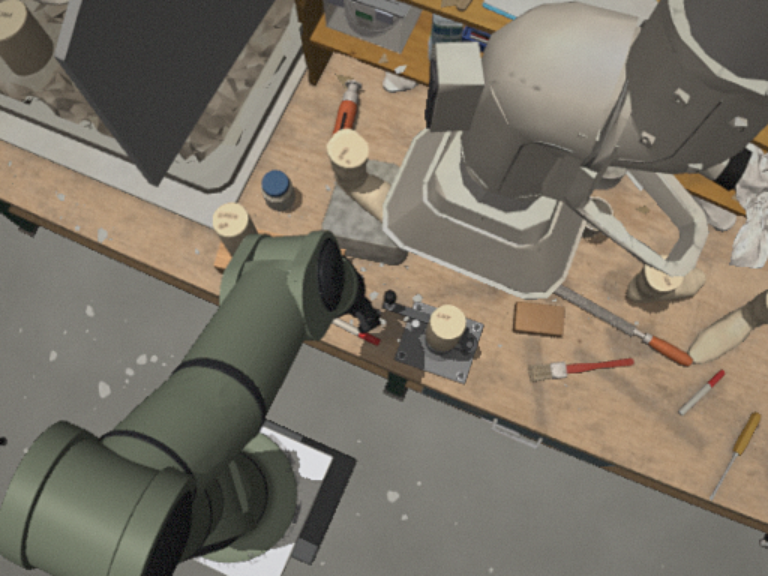

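```bash
python3 - <<'E'
from h import *
s=load("side34");t=load("top34")
k1=onz(s,[278.8,182.9],.141)[0];k2=onz(t,[259.7,198.3],.150)[0];print(k1,k2)
for h in([.4478,-.317],[.4484,-.3174]):
  for k in(k1,k2): v=k[:2]-h; print(np.hypot(*v),np.degrees(np.arctan2(v[1],v[0])))
t0=load("top0"); print("post",onz(t0,[[276.6,215.9]],.08))
crop(t,240,180,90,80,8,"t34c.png")
E
```

```text
[ 0.4614412  -0.14897446  0.141     ] [ 0.45799973 -0.14781488  0.15      ]
0.16857836351380168 85.35860590165295
0.16949229878360836 86.54996304338172
0.16892967660670155 85.57241880440667
0.16985660943554132 86.76010749991477
post [[ 0.4449964  -0.20735551  0.08      ]]
```

View pics/t34c.png

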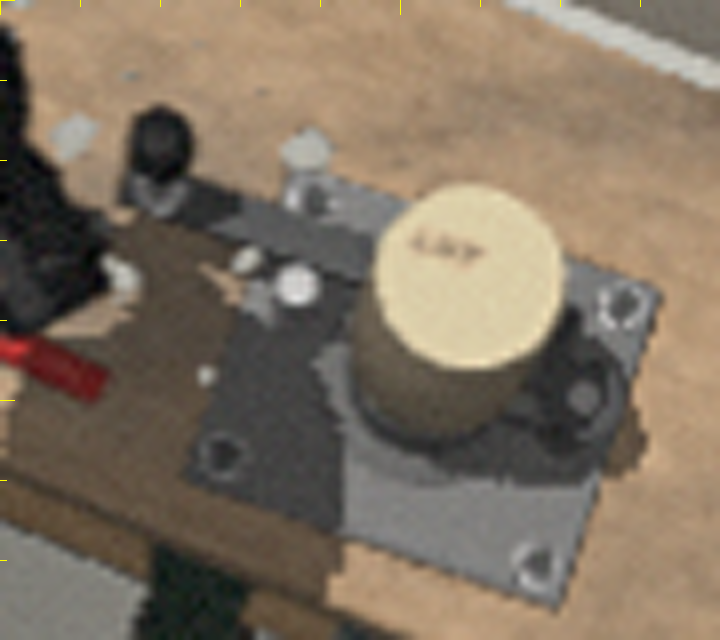

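```bash
python3 - <<'E'
from workcell import bot
print(bot.job_done()); print(bot.observe()["clock"])
E
```

```text
the job is handed in; nothing more can be done
None
the job is handed in; nothing more can be done
```

The short cast is filed in the bench holder. Its slotted end is over the cross pin, its collar is on the rim, and the clamp is swung shut over it. I handed the job in at about 26 s of the 58 s allowed.

- **Regrasp:** The first lift left joint 7 close to its limit. I put the cast back in its rack hole, regrasped it with the wrist flipped a half turn, and carried it to the socket leaning away from the extraction hood.
- **Fit on the pin:** It stopped on the pin at about 19 N of contact. After about 16° of turning, the force fell back to just the cast's weight. I then lowered it until it pressed on the rim at 42 N, and the side picture matched a seated collar.
- **Clamp:** I let go of the cast, then gripped the knob and swung it round its arc to the stop. It held against a 38 N push with the knob where the shut position should be. I then let go and backed off.

**Last checks:**
- The two cameras put the clamp arm at 85.4° and 86.8°, against 86.6° expected for shut. That spread is about the camera accuracy.
- The tall cast looked unmoved and the pen undisturbed, though the arm partly hid both in the last view from above. I did not check the sanding block closely, but the arm never went near it.
- The arm was touching nothing at hand-in.
- Joint 6 came very close to its lower limit (0.164 against 0.16 rad) during one move. No reading was past the limit, but I only read the joints between moves.

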